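# Punch, knock out and rack the exhaust hanger plates

## Robot

A 7-joint arm with a two-finger parallel gripper is mounted at the origin on the work surface. World frame = base frame: x ahead of the robot, y to its left, z up, the work surface at z = 0. Lengths are in m, angles in degrees, forces in N, time in s.
With the tool pointing down it reaches from about 0.425 to 0.875 m from the base axis. Payload 4.7 kg.
Tool frame: the origin (TCP) lies between the finger pads; the fingertips stand 14 mm ahead of it and the grasp point (between the pads) lies 5 mm behind it (env.tip_reach is the distance from the TCP to the fingertips, in m); z points along the fingers, y is the direction in which the jaws open and shut (so a half turn about z gives the same grasp; the last joint's range is limited). The gripper opens to 87 mm and grips with 3 to 60 N. Pads are 19 mm wide; open, the fingers measure 117 mm over their backs; the gripper's body (75 mm by 190 mm) begins 51 mm behind the grasp point.
Start: joints at [66.526, 18.392, -4.016, 83.108, 1.295, 78.541, -3.26], TCP at [0.267, -0.593, 0.207] pointing down, gripper open.
Joint ranges: [-163.93, 163.93], [-17.29, 119.83], [-79.2, 71.16], [3.27, 140.29], [-89.18, 269.18], [5.43, 117.66], [-154.24, 154.24]. Speed limits (degrees/s): [147.25, 147.25, 180, 180, 180, 180, 180].

## Interface

Orientations are given as [roll, pitch, yaw] about the fixed x, y, z axes, in that order (R = Rz(yaw) Ry(pitch) Rx(roll)).
In Python, from cell import env gives the robot as it stands. The module is installed in compiled form; this text tells all that it offers.
- The arm moves only by the shell command python3 -m pendant 'ROWS' [FORCE]. ROWS is JSON, a list of rows, each an object of numbers: "rx", "ry", "rz": the turn, a rotation vector about the tool's x, y, z in degrees; "tx", "ty", "tz": the shift along the tool's x, y, z in mm; "jaw": the finger opening in mm, from 0 to 87. In form: [{"rx": .., "ry": .., "rz": .., "tx": .., "ty": .., "tz": .., "jaw": ..}, ...]. A call has 1 to 20 rows; each row shifts and turns the commanded pose from where the row before left it, along the tool's axes as they then stand; what a row does not reach is not made up. A row lasts 1/12 s, in which the tool goes at most 41.7 mm and 7.16 degrees, less where a joint would pass 70% of its speed; a pose out of reach is approached as far as the arm can. A call with a gripper value outside its range is refused whole. The fingers move at their own pace and stop on an object; FORCE is the grip in N (left out, the last holds). Time passes only in rows, so rows that do not move let the fingers close. It gives the time, the measured TCP pose, the force and the opening at its end, in the units of the state.
- env.get_obs(): the state, without advancing time (a new reading comes with each control period).
- env.read_camera(name): name is "scene" or "top" or "wrist"; returns a dict with "img" (384x512x3 uint8, red, green, blue), "range_z" (384x512 float32, m along the optical axis (not along the pixel's ray), 0 where there is no reading), "vertical_fov" (degrees; the focal length in pixels is half the picture's height over the tangent of half this angle, whatever the lens; pixels are square), "cx", "cy" (the principal point, pixels), "world_to_cam" (4x4, takes a point from world to camera coordinates). Camera axes: x right, y up, looking along -z (the intrinsics and any distortion apply to the point x, -y, -z); pixel columns grow to the right and rows downward; lengths in m; the calibration is good to about 2 mm. A picture is of the moment at which its call begins.
- env.sign_off(): hands the job in, once; it reports no verdict.
The state is a dict: "time_s": time; "qpos": joint angles; "joint_velocities": joint speeds; "effort": joint torques, N m; "tool_pos": TCP position; "tool_rot": TCP orientation; "force": force on the tool from outside, world axes, zero at the start; "wrist_torque": the same for the moment, N m; "grip_width": finger opening in m.
Only numpy, scipy, OpenCV 4.12 (cv2) and the standard library are available. Lean on these libraries where they do the work, as an engineer would, in place of code of your own. Each camera call takes 0.05 s, during which the arm holds its last target.

## Task

The hanger plates are lying in the punch press: with them there, press the pedal all the way down to its stop, hold it there for a good second and let it come back up, and then, with the plates still on the bed, hit the press's knock-out pin fully down with the mallet. Then lean every plate on the wooden rack, lower end on its base board behind the toe lip and its back on the rail, and leave the mallet standing on its head on the rubber mat again. Do not disturb the other things on the bench.

Things in the scene. Friction and masses are not known exactly. Their poses are not given: they have to be found in the camera images.
- press: Fixed punch press. Origin on the bench, +x to its back (away from the robot), +y left. Blue bed 10 mm high, x -80..80, y -160..200 mm. Grey punch head, 230 mm wide, stands at its back: hinge at x 88, z 29 mm, middle at y 24, top at about 95 mm. As the pedal goes down it swings forward over the plates' far ends, 4 mm clear of them; it rises with the pedal.
- pedal (a joint): Angle of the press's spring pedal, rad: 0 up, grows as pressed, hard stop at 0.30. At the pad it takes about 6 N to start, 12 N at the stop; it rises when let go.
- pedal_pad (a point): Top of the pedal's black rubber pad, where to press: 105 mm from the hinge, 74 mm above the bench when up, 44 mm when down. The pad is 60 mm wide and reaches 19 mm beyond this point to the free end. Axes move with the pedal; level at rest, x from free end to hinge (away from the robot), z up.
- pedal_base: Fixed base of the pedal, dark plate 150 x 80 x 8 mm on the bench. Origin under its centre; the hinge is at x +60 mm, 30 mm above the bench, its line along y; the free end points to -x, toward the robot.
- pin (a joint): Travel of the sprung steel knock-out pin of the press, m: 0 up, hard stop at 0.012 fully down. Its spring needs about 2 N to start and 5 N at the bottom, and lifts it again.
- pin_top (a point): Centre of the flat top (20 mm across) of the upright knock-out pin, 55 mm above the bench when up. Its round boss (30 mm across, top at 35 mm) is on the end of the press bed nearest the bench's middle, at x -60, y -135 mm in the press frame.
- mallet: The only mallet, 0.5 kg: upright drum head 48 mm across, 56 mm high, black faces, steel band; wooden handle 22 mm wide, 24 mm high, level, to its -x, its middle 32 mm above the lower face, ending 145 mm from the head's axis. Origin: centre of the head's lower face, on which it stands; z up. Centre of mass 10 mm from the head's axis toward the handle.
- mallet_grip (a point): Where to take the mallet's handle from above, fingers closing across it: 52 mm from the head's axis, 32 mm above the lower face, in the middle of the handle.
- mallet_mat: Fixed black rubber mat, 190 x 70 mm, 3 mm thick, on which the mallet stands. Origin under its centre, x along its length (away from the robot).
- rack: Fixed wooden leaning rack. Origin on the bench, +x to its back (away from the robot). Base top z 6, x -55..65, y -145..145 mm; toe lip inner face x -49, top z 24; steel rail 10 mm thick along y, axis x 15.4, z 52.5, on an upright board. A plate leaning on it slopes 42 degrees up away from the robot, underside centre x -6, z 40. Three fit at y -90, 0, 90 mm.
- plate1: Steel hanger plate, 100 mm long (x), 30 mm wide (y), 8 mm thick (z), two dark 12 mm holes 36 mm either side of the middle, 0.14 to 0.23 kg. Two or three are present, flat side by side on the press bed, their middles 80 mm or more apart, lengthwise along the press's x. Origin: centre of its underside.
- plate2: Steel hanger plate, 100 mm long (x), 30 mm wide (y), 8 mm thick (z), two dark 12 mm holes 36 mm either side of the middle, 0.14 to 0.23 kg. Two or three are present, flat side by side on the press bed, their middles 80 mm or more apart, lengthwise along the press's x. Origin: centre of its underside.
- plate3: Steel hanger plate, 100 mm long (x), 30 mm wide (y), 8 mm thick (z), two dark 12 mm holes 36 mm either side of the middle, 0.14 to 0.23 kg. Two or three are present, flat side by side on the press bed, their middles 80 mm or more apart, lengthwise along the press's x. Origin: centre of its underside.
- spray_can: Yellow can, 52 mm across, 150 mm high, a bystander to be left alone. Origin: centre of its underside.
- clamp_ring: Steel ring 72 mm across, 22 mm high, a bystander to be left alone. Origin: centre of its underside.
- tube_stub: Upright steel tube stub 46 mm across, 55 mm high, a bystander to be left alone. Origin: centre of its underside.
- wrench: Steel wrench lying flat, a bystander to be left alone. Origin: centre of its underside (of the tool as it lies).
- bolt_tray: Green tray 110 x 80 x 35 mm, a bystander to be left alone. Origin: centre of its underside.
- setup_block: Steel block 60 x 40 x 30 mm, a bystander to be left alone. Origin: centre of its underside.
Not all that is in view belongs to the job. What is shaped like the plate2 but blue, pink or yellow is not meant.

How it is judged (in metres and radians):
On the way, in this order (a step that is already met when the one before it is completed fails the run):
1. the pedal is held down at its stop while all plates lie on the press bed (value of joint pedal above 0.28 rad and x of plate1 in the frame of press between -0.08 and 0.08 m and y of plate1 in the frame of press between -0.16 and 0.2 m and z of each of plate1, plate2, plate3 in the frame of press below 0.035 m and x of plate2 in the frame of press between -0.08 and 0.08 m and y of plate2 in the frame of press between -0.16 and 0.2 m and x of plate3 in the frame of press between -0.08 and 0.08 m and y of plate3 in the frame of press between -0.16 and 0.2 m), for 0.8 s.
2. the pedal is up again (value of joint pedal below 0.04 rad), for 0.1 s.
3. the mallet drives the knock-out pin fully down while all plates still lie on the press bed and the pedal is up (value of joint pin above 0.01 m and contact force between mallet and pin above 0.5 N and value of joint pedal below 0.05 rad and x of plate1 in the frame of press between -0.08 and 0.08 m and y of plate1 in the frame of press between -0.16 and 0.2 m and z of each of plate1, plate2, plate3 in the frame of press below 0.035 m and x of plate2 in the frame of press between -0.08 and 0.08 m and y of plate2 in the frame of press between -0.16 and 0.2 m and x of plate3 in the frame of press between -0.08 and 0.08 m and y of plate3 in the frame of press between -0.16 and 0.2 m).
At the end, for the whole second after the job is handed in: Every plate leans still on the rack at 29 to 57 degrees from level, underside centre at x -35..25, y -145..145, z 28..56 mm in the rack frame; pedal (under 0.04 rad) and pin (under 3 mm) are up; the mallet stands upright (0.2 rad), head centre over the mat, at rest (angle between plate1's own z axis and vertical between 0.5 and 1 rad and x of plate1 in the frame of rack between -0.035 and 0.025 m and y of plate1 in the frame of rack between -0.145 and 0.145 m and z of plate1 in the frame of rack between 0.028 and 0.056 m and contact force between each of plate1, plate2, plate3 and rack above 0.3 N and linear speed of each of plate1, plate2, plate3, mallet below 0.02 m/s and angle between plate2's own z axis and vertical between 0.5 and 1 rad and x of plate2 in the frame of rack between -0.035 and 0.025 m and y of plate2 in the frame of rack between -0.145 and 0.145 m and z of plate2 in the frame of rack between 0.028 and 0.056 m and angle between plate3's own z axis and vertical between 0.5 and 1 rad and x of plate3 in the frame of rack between -0.035 and 0.025 m and y of plate3 in the frame of rack between -0.145 and 0.145 m and z of plate3 in the frame of rack between 0.028 and 0.056 m and value of joint pedal below 0.04 rad and value of joint pin below 0.003 m and angle between mallet's own z axis and vertical below 0.2 rad and x of mallet in the frame of mallet_mat between -0.095 and 0.095 m and y of mallet in the frame of mallet_mat between -0.035 and 0.035 m and z of mallet in the frame of mallet_mat below 0.012 m); the robot touches nothing.
It fails at once if a bystander is moved by more than 5 cm (distance of any of spray_can, clamp_ring, tube_stub, wrench, bolt_tray, setup_block from where it was at the start of the episode above 0.05 m).
Of plate1, plate2, plate3 only 2 to 3 are there at a start; the rules pass over those that are not, and their reading is None.
At some moment in a run one of plate1, plate2, plate3 may be knocked a few centimetres aside while the robot is not near it.
It also fails if it takes over 208 s, if anything falls off the work surface, if the arm or the gripper's body presses on something with over 40 N, if the wrist force passes 120 N, or if a joint passes its speed limit or range.

## Working session

There is one attempt and no reset: what is moved stays moved. The work goes in short steps, Python scripts to look and compute and a shell command to move; the robot and the scene stay as the last step left them, time stands still between calls to the robot, and variables do not carry over. Pictures are saved under pics/ and viewed, and the job is handed in when it is done.

```bash
mkdir -p pics; ls
python3 - <<'E'
from cell import env
import cv2
print(env.get_obs())
for n in ("scene","top","wrist"):
    c=env.read_camera(n)
    cv2.imwrite(f"pics/a_{n}.png",c["img"][:,:,::-1])
    print(n,c["vertical_fov"],c["cx"],c["cy"],c["world_to_cam"].round(3).tolist(), [k for k in c])
    import numpy as np; np.savez(f"pics/a_{n}.npz",img=c["img"],d=c["range_z"],T=c["world_to_cam"],f=c["vertical_fov"],cx=c["cx"],cy=c["cy"])
E
```

```text
pics
{'time_s': 0.0, 'qpos': array([66.52701805, 18.43929425, -4.01564105, 83.17471148,  1.29500553,
       78.53900952, -3.25967018]), 'joint_velocities': array([ 0.08888462,  0.04829878, -0.04879104, -0.03712671, -0.0904764 ,
       -0.02408079,  0.07364776]), 'effort': array([-1.37132411e-04, -4.91295326e+01, -4.04005805e-01, -3.12535429e+01,
       -6.38553291e-02,  4.36813734e-02,  1.99695760e-04]), 'tool_pos': array([ 0.26700482, -0.59200114,  0.20546055]), 'tool_rot': array([-1.79892226e+02,  5.61905930e-03,  2.42831675e+01]), 'force': array([-0.11261402,  0.38479472, -0.34120565]), 'wrist_torque': array([ 0.02433176, -0.02506937, -0.00387059]), 'grip_width': 0.0868520357076843}
scene 50.240717651226944 251.8369029026866 186.6206635589529 [[0.025, 1.0, 0.011, -0.015], [-0.753, 0.011, 0.657, 0.323], [0.657, -0.025, 0.753, -1.539], [0.0, 0.0, 0.0, 1.0]] ['img', 'range_z', 'vertical_fov', 'cx', 'cy', 'world_to_cam']
top 44.37623887175638 252.48320284750145 189.53089036015237 [[0.022, -1.0, -0.007, 0.012], [0.983, 0.021, 0.183, -0.528], [-0.183, -0.011, 0.983, -1.57], [0.0, 0.0, 0.0, 1.0]] ['img', 'range_z', 'vertical_fov', 'cx', 'cy', 'world_to_cam']
wrist 69.20334109131353 255.19190642988016 191.9434407411735 [[0.41, -0.912, -0.002, -0.65], [0.878, 0.395, -0.27, 0.032], [0.247, 0.109, 0.963, -0.39], [0.0, 0.0, 0.0, 1.0]] ['img', 'range_z', 'vertical_fov', 'cx', 'cy', 'world_to_cam']
```

View pics/a_top.png

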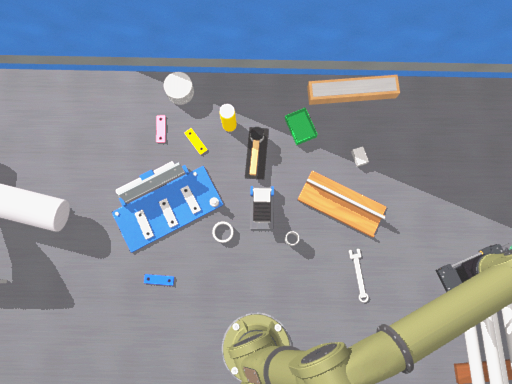

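View pics/a_scene.png

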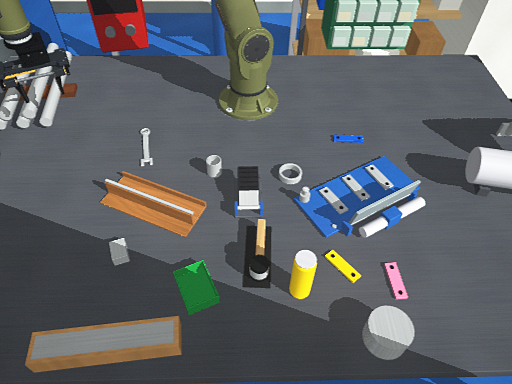

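View pics/a_wrist.png

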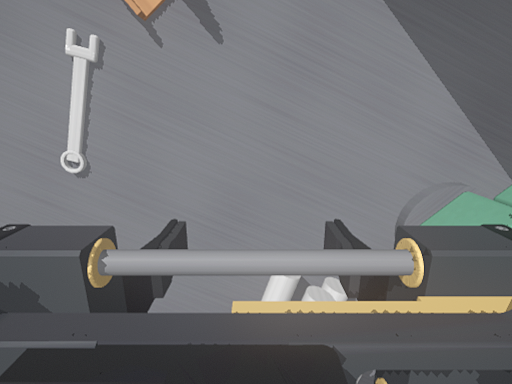

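The top view shows three grey plates on the blue press bed at (145,224), (168,212) and (191,199). The look-alikes are blue at (159,280), pink at (161,129) and yellow at (196,141). The pin is at (214,202), the pedal at (262,205), the mallet at (257,150) and the rack at (342,203).

```bash
cat > h.py <<'E'
import numpy as np,cv2
from cell import env
class Cam:
    def __init__(s,n=None,file=None):
        if file:
            z=np.load(file); s.img=z["img"];s.d=z["d"];s.T=z["T"];s.v=float(z["f"]);s.cx=float(z["cx"]);s.cy=float(z["cy"])
        else:
            c=env.read_camera(n); s.img=c["img"];s.d=c["range_z"];s.T=np.array(c["world_to_cam"]);s.v=c["vertical_fov"];s.cx=c["cx"];s.cy=c["cy"]
        s.f=192/np.tan(np.radians(s.v/2)); s.Ti=np.linalg.inv(s.T)
        H,W=s.d.shape; u,v=np.meshgrid(np.arange(W),np.arange(H))
        P=np.stack([(u-s.cx)/s.f*s.d,-(v-s.cy)/s.f*s.d,-s.d,np.ones_like(s.d)],-1)
        s.P=(P@s.Ti.T)[...,:3]; s.P[s.d<=0]=np.nan
    def px(s,p):
        q=s.T@np.append(p,1); return s.cx+s.f*q[0]/-q[2], s.cy-s.f*q[1]/-q[2]
    def onz(s,u,v,z):
        d=s.Ti[:3,:3]@np.array([(u-s.cx)/s.f,-(v-s.cy)/s.f,-1]);o=s.Ti[:3,3]
        return o+d*(z-o[2])/d[2]
    def save(s,name,crop=None,k=1):
        im=s.img[:,:,::-1]
        if crop: x0,y0,x1,y1=crop; im=im[y0:y1,x0:x1]
        cv2.imwrite("pics/"+name+".png",cv2.resize(im,None,fx=k,fy=k,interpolation=cv2.INTER_CUBIC))
E
python3 - <<'E'
from h import *
for n in("top","scene"):
    c=Cam(file=f"pics/a_{n}.npz")
    print(n,"table z",[round(float(c.P[y,x,2]),4) for x,y in ([(100,300),(60,120),(250,300),(330,150),(300,300),(420,210),(340,110)] if n=="top" else [(300,90),(100,120),(260,330),(100,170),(320,320),(450,300),(220,320)])])
c=Cam(file="pics/a_top.npz")
for n,(x,y) in dict(p1=(145,224),p2=(168,212),p3=(191,199),pin=(214,202),pad=(262,210),mallet=(257,135),handle=(255,160),rail=(345,196),can=(228,110),ring=(214,233),tube=(292,233),head=(150,180)).items(): print(n,c.P[y,x].round(4))
c.save("b_press",(100,140,310,260),3.5)
c.save("b_mal",(200,100,400,260),4)
E
```

```text
top table z [0.0032, 0.0029, 0.0015, 0.0042, 0.0025, 0.0027, -0.0053]
scene table z [-0.0027, 0.0013, -0.0025, 0.0016, 0.0009, -0.0022, -0.0001]
p1 [0.4047 0.3937 0.0151]
p2 [0.4483 0.316  0.0156]
p3 [0.4951 0.2374 0.0196]
pin [0.481  0.1536 0.0531]
pad [ 0.4549 -0.0106  0.0673]
mallet [0.7219 0.0117 0.0521]
handle [0.6348 0.0169 0.0396]
rail [ 0.5113 -0.2933  0.0523]
can [0.7776 0.1097 0.1461]
ring [0.3779 0.1523 0.024 ]
tube [ 0.3848 -0.1163  0.0119]
head [0.5465 0.3695 0.0854]
```

View pics/b_press.png

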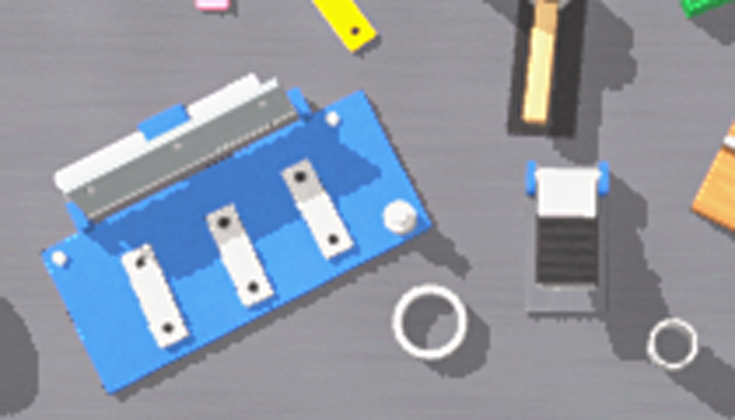

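View pics/b_mal.png

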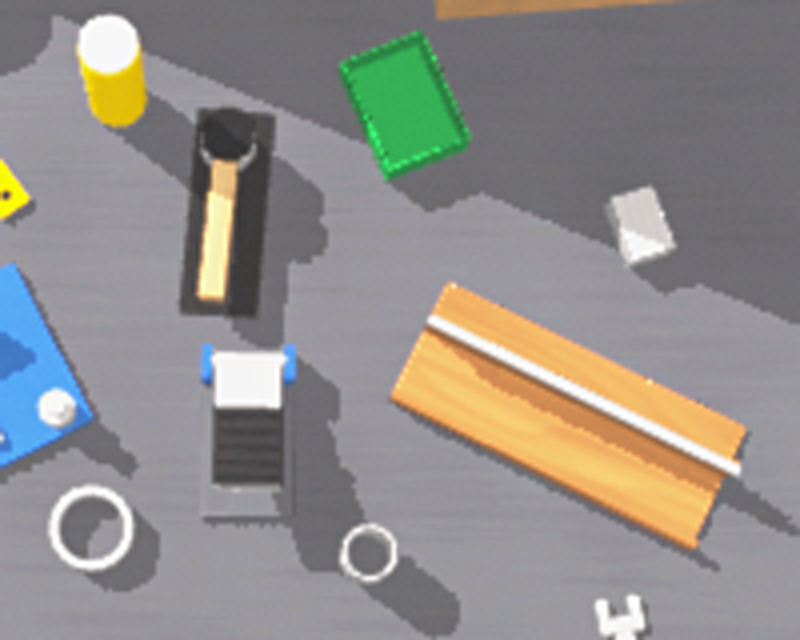

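```bash
cat >> h.py <<'E'
from scipy.spatial.transform import Rotation as R
def delta(pos,rpy):
    """steps: (A) pure turn as rotvec in tool, (B) shift in tool axes AFTER the turn, and shift in present axes"""
    o=env.get_obs(); R0=R.from_euler('xyz',o["tool_rot"],degrees=True); R1=R.from_euler('xyz',rpy,degrees=True)
    rv=(R0.inv()*R1).as_rotvec(degrees=True); d=(np.array(pos)-o["tool_pos"])*1000
    print("now",o["tool_pos"].round(4),o["tool_rot"].round(2),"turn",rv.round(2),"| shift present axes",R0.inv().apply(d).round(1),"| shift after turn",R1.inv().apply(d).round(1))
E
python3 - <<'E'
from h import *
c=Cam(file="pics/a_top.npz"); w=Cam(file="pics/a_wrist.npz")
print("wristcam",w.Ti[:3,3], env.get_obs()["tool_pos"])
hsv=cv2.cvtColor(c.img,cv2.COLOR_RGB2HSV)
def rect(mask,z,name):
    n,l,s,ce=cv2.connectedComponentsWithStats(mask.astype(np.uint8))
    for i in range(1,n):
        if s[i,4]<40: continue
        ys,xs=np.where(l==i)
        pts=np.array([c.onz(x,y,z)[:2] for x,y in zip(xs,ys)],np.float32)
        r=cv2.minAreaRect(pts*1000); print(name,ce[i].round(0),s[i,4],"ctr",np.round(r[0],1),"size",np.round(r[1],1),"ang",round(r[2],1))
h,sx,v=[hsv[...,i].astype(int) for i in range(3)]
roi=np.zeros(h.shape,bool); roi[140:260,100:230]=1
P=c.P
rect(roi&(h>95)&(h<125)&(sx>120)|(roi&(P[...,2]>.008)&(P[...,2]<.04)&False),.01,"blue")
rect(roi&(sx<60)&(v>80)&(P[...,2]>.006)&(P[...,2]<.03),.018,"steel")
roi=np.zeros(h.shape,bool); roi[180:240,240:285]=1
rect(roi&(v<70)&(P[...,2]>.03),.074,"pad")
rect(roi&(P[...,2]>.03),.074,"pedal")
roi=np.zeros(h.shape,bool); roi[160:250,290:395]=1
rect(roi&(h<25)&(sx>100),.006,"rack")
rect(roi&(sx<60)&(v>150),.0575,"rail")
roi=np.zeros(h.shape,bool); roi[120:190,240:285]=1
rect(roi&(v<60),.003,"mat")
rect(roi&(h<30)&(sx>60)&(v>130),.047,"handle")
rect(roi&(P[...,2]>.048)&(v<60),.059,"head")
E
```

```text
wristcam [ 0.33461417 -0.56272622  0.38316705] [ 0.26705905 -0.59211138  0.20569555]
blue [166. 207.] 3726 ctr [476.7 328.1] size [191.4 359.8] ang 29.1
blue [146. 175.] 72 ctr [581.  401.5] size [18.1 47.1] ang 28.8
steel [190. 200.] 239 ctr [494.2 240.5] size [99.  31.1] ang 28.7
steel [168. 213.] 246 ctr [445.6 315.8] size [99.9 31.5] ang 27.2
steel [144. 224.] 260 ctr [404.3 397.2] size [101.6  31.8] ang 26.5
steel [220. 232.] 102 ctr [382.5 128.9] size [69.1 55.3] ang 1.8
pedal [262. 205.] 632 ctr [474.8 -10.3] size [122.5  74.5] ang 1.2
rack [347. 192.] 727 ctr [ 532.8 -310.6] size [295.1  31.8] ang 64.3
rack [339. 209.] 1771 ctr [ 473.3 -280.6] size [292.8  74.5] ang 64.2
rail [340. 205.] 5811 ctr [ 483.5 -283.4] size [308.1 356. ] ang 0.4
mat [255. 135.] 63 ctr [736.8  20.3] size [44.7 24.8] ang 51.4
handle [254. 158.] 243 ctr [643.1  21. ] size [ 26.3 126.7] ang 85.8
head [255. 135.] 62 ctr [720.   19.5] size [43.1 22.9] ang 51.4
```

Sizes match: the plates measure 100 x 31 mm and the pedal 122 mm. I'll move over the pedal next for a closer look with the wrist camera.

Run:
```python
from h import *
delta([0.44,-0.01,0.33],[180,0,0])
```

```text
now [ 0.2671 -0.5921  0.2057] [-1.7991e+02  1.0000e-02  2.4280e+01] turn [-8.000e-02  2.000e-02  2.428e+01] | shift present axes [ 397.  -459.7 -123.7] | shift after turn [ 172.9 -582.1 -124.3]
```

```bash
python3 -m pendant '[{"tz":-40},{"tz":-40},{"tz":-40},{"rz":6,"jaw":0},{"rz":6},{"rz":6},{"rz":6.3},{"tx":15,"ty":-36},{"tx":15,"ty":-36},{"tx":15,"ty":-36},{"tx":15,"ty":-36},{"tx":15,"ty":-36},{"tx":15,"ty":-36},{"tx":12,"ty":-36},{"tx":10,"ty":-36}]'
```

```text
invalid input at $[0]: expected keys rx, ry, rz, tx, ty, tz, jaw
```

```bash
python3 -m pendant '[{"rx":0,"ry":0,"rz":0,"tx":0,"ty":0,"tz":-40,"jaw":0},{"rx":0,"ry":0,"rz":0,"tx":0,"ty":0,"tz":-40,"jaw":0},{"rx":0,"ry":0,"rz":0,"tx":0,"ty":0,"tz":-40,"jaw":0},{"rx":0,"ry":0,"rz":6,"tx":0,"ty":0,"tz":0,"jaw":0},{"rx":0,"ry":0,"rz":6,"tx":0,"ty":0,"tz":0,"jaw":0},{"rx":0,"ry":0,"rz":6,"tx":0,"ty":0,"tz":0,"jaw":0},{"rx":0,"ry":0,"rz":6.3,"tx":0,"ty":0,"tz":0,"jaw":0},{"rx":0,"ry":0,"rz":0,"tx":15,"ty":-36,"tz":0,"jaw":0},{"rx":0,"ry":0,"rz":0,"tx":15,"ty":-36,"tz":0,"jaw":0},{"rx":0,"ry":0,"rz":0,"tx":15,"ty":-36,"tz":0,"jaw":0},{"rx":0,"ry":0,"rz":0,"tx":15,"ty":-36,"tz":0,"jaw":0}]'
```

```text
time_s: 1.07
tool_pos: [0.3276, -0.4468, 0.326]
tool_rot: [-180.0, 0.0, -0.0]
force: [0.6, -0.7, 0.8]
grip_width: 0.0218
```

```bash
python3 -m pendant '[{"rx":0,"ry":0,"rz":0,"tx":10,"ty":-36,"tz":0,"jaw":0},{"rx":0,"ry":0,"rz":0,"tx":10,"ty":-36,"tz":0,"jaw":0},{"rx":0,"ry":0,"rz":0,"tx":10,"ty":-36,"tz":0,"jaw":0},{"rx":0,"ry":0,"rz":0,"tx":10,"ty":-36,"tz":0,"jaw":0},{"rx":0,"ry":0,"rz":0,"tx":10,"ty":-36,"tz":0,"jaw":0},{"rx":0,"ry":0,"rz":0,"tx":10,"ty":-36,"tz":0,"jaw":0},{"rx":0,"ry":0,"rz":0,"tx":10,"ty":-36,"tz":0,"jaw":0},{"rx":0,"ry":0,"rz":0,"tx":10,"ty":-36,"tz":0,"jaw":0},{"rx":0,"ry":0,"rz":0,"tx":10,"ty":-36,"tz":0,"jaw":0},{"rx":0,"ry":0,"rz":0,"tx":10,"ty":-36,"tz":0,"jaw":0},{"rx":0,"ry":0,"rz":0,"tx":10,"ty":-36,"tz":0,"jaw":0},{"rx":0,"ry":0,"rz":0,"tx":10,"ty":-36,"tz":0,"jaw":0},{"rx":0,"ry":0,"rz":0,"tx":0,"ty":0,"tz":0,"jaw":0}]'
python3 - <<'E'
from h import *
c=Cam("wrist"); np.savez("pics/w1.npz",img=c.img,d=c.d,T=c.T,f=c.v,cx=c.cx,cy=c.cy)
c.save("w1"); print(c.Ti[:3,3],env.get_obs()["qpos"].round(1))
E
```

```text
time_s: 2.15
tool_pos: [0.4484, -0.0077, 0.3268]
tool_rot: [-179.8, -0.1, 0.7]
force: [-0.1, 0.3, 0.3]
grip_width: 0.0007
[ 0.52207865 -0.00806784  0.5045459 ] [ 36.5  -8.4 -33.5  97.2  -4.6  89.8 -86.3]
```

View pics/w1.png

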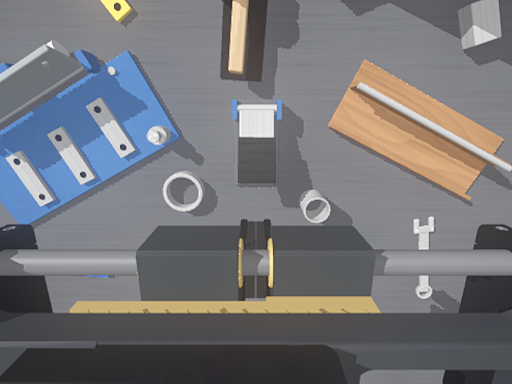

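The wrist view shows the pedal pad at (257,160), the pin at (156,134), the three plates on the left, the rack on the right and the mallet handle at the top (237,40).

Run:
```python
from h import *
c=Cam(file="pics/w1.npz"); P=c.P
hsv=cv2.cvtColor(c.img,cv2.COLOR_RGB2HSV); h,s,v=[hsv[...,i].astype(int) for i in range(3)]
print("table",[round(float(P[y,x,2]),4) for x,y in [(300,60),(310,130),(220,220),(400,220),(200,60)]])
def rect(mask,name,mn=60):
    n,l,st,ce=cv2.connectedComponentsWithStats(mask.astype(np.uint8))
    for i in range(1,n):
        if st[i,4]<mn: continue
        q=P[l==i]; r=cv2.minAreaRect((q[:,:2]*1000).astype(np.float32))
        print(name,ce[i].round(0),st[i,4],"ctr",np.round(r[0],1),"size",np.round(r[1],1),"ang",round(r[2],1),"z",np.median(q[:,2]).round(4))
roi=np.zeros(h.shape,bool); roi[95:190,225:290]=1
rect(roi&(P[...,2]>.03),"pedal"); rect(roi&(v<80)&(P[...,2]>.05),"pad")
rect(roi&(h>95)&(h<125)&(s>120),"hinge ears",20)
roi=np.zeros(h.shape,bool); roi[80:225,0:200]=1
rect(roi&(P[...,2]>.013)&(P[...,2]<.025)&(s<60)&(v>100),"plate",200)
rect(roi&(P[...,2]>.045)&(P[...,2]<.065),"pin",30)
roi=np.zeros(h.shape,bool); roi[50:210,320:512]=1
rect(roi&(P[...,2]>.045)&(P[...,2]<.065),"rail",100)
rect(roi&(P[...,2]>.015)&(P[...,2]<.03)&(h<25)&(s>80),"lip",50)
rect(roi&(P[...,2]>.003)&(P[...,2]<.012)&(h<25)&(s>80),"base",100)
roi=np.zeros(h.shape,bool); roi[0:90,215:275]=1
rect(roi&(P[...,2]>.03),"handle")
c.save("w1c",(330,50,512,210),4)
```

```text
table [-0.0002, -0.0002, 0.001, -0.0026, -0.0001]
pedal [256. 142.] 3144 ctr [481.2  -9.3] size [129.1  79.7] ang 0.6 z 0.0583
hinge ears [234. 108.] 44 ctr [530.7  26.8] size [ 5.  26.3] ang 89.6 z 0.0373
hinge ears [278. 109.] 72 ctr [530.4 -44.3] size [27.   6.9] ang 0.4 z 0.0369
plate [111. 127.] 1037 ctr [497.  240.6] size [99.5 31.8] ang 29.8 z 0.0172
plate [ 71. 155.] 975 ctr [448.3 315.9] size [99.7 32.3] ang 27.4 z 0.0172
plate [ 30. 178.] 947 ctr [406.  397.5] size [99.9 33. ] ang 26.7 z 0.0173
plate [181. 191.] 453 ctr [386.1 125.7] size [65.6 70.7] ang 87.4 z 0.0208
pin [21. 94.] 494 ctr [546.8 355.3] size [ 6.  98.5] ang 29.1 z 0.0542
pin [153. 135.] 125 ctr [487.8 155.7] size [17.3 18.8] ang 1.0 z 0.0542
rail [433. 125.] 1469 ctr [ 506.6 -295.2] size [290.3  13.8] ang 64.3 z 0.0554
lip [415. 121.] 190 ctr [ 505.2 -294.2] size [290.4   8.6] ang 62.6 z 0.0193
lip [399. 160.] 626 ctr [ 444.2 -265.6] size [291.4   6.2] ang 64.2 z 0.023
base [414. 129.] 8989 ctr [ 495.9 -290.1] size [291.1 119.3] ang 64.4 z 0.0052
handle [238.  35.] 1109 ctr [634.5  20.5] size [22.3 98.3] ang 85.5 z 0.046
```

View pics/w1c.png

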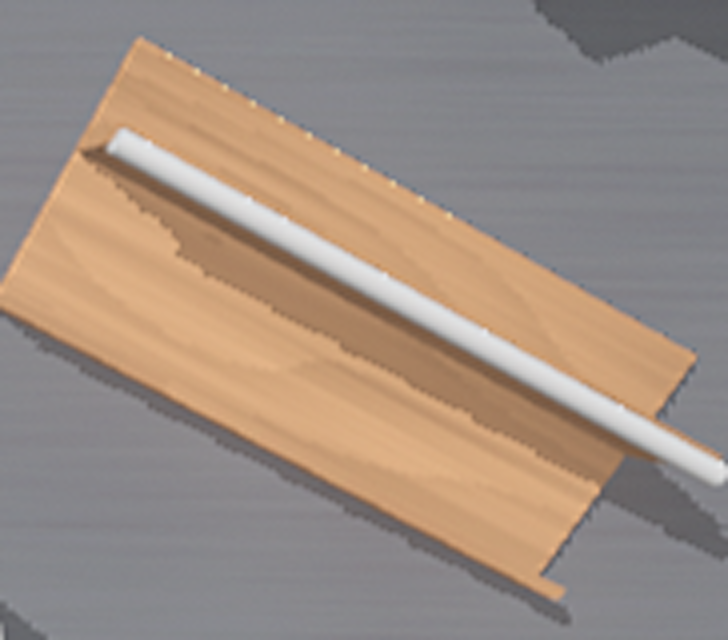

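```bash
python3 -m pendant '[{"rx":0,"ry":0,"rz":0,"tx":-11,"ty":1,"tz":30,"jaw":0},{"rx":0,"ry":0,"rz":0,"tx":0,"ty":0,"tz":35,"jaw":0},{"rx":0,"ry":0,"rz":0,"tx":0,"ty":0,"tz":35,"jaw":0},{"rx":0,"ry":0,"rz":0,"tx":0,"ty":0,"tz":35,"jaw":0},{"rx":0,"ry":0,"rz":0,"tx":0,"ty":0,"tz":35,"jaw":0},{"rx":0,"ry":0,"rz":0,"tx":0,"ty":0,"tz":35,"jaw":0},{"rx":0,"ry":0,"rz":0,"tx":0,"ty":0,"tz":15,"jaw":0},{"rx":0,"ry":0,"rz":0,"tx":0,"ty":0,"tz":0,"jaw":0},{"rx":0,"ry":0,"rz":0,"tx":0,"ty":0,"tz":0,"jaw":0}]'
python3 - <<'E'
from h import *
o=env.get_obs();print(o["tool_pos"],o["tool_rot"],o["qpos"].round(1))
E
```

```text
time_s: 2.95
tool_pos: [0.4358, -0.0183, 0.1062]
tool_rot: [-180.0, 0.1, -0.1]
force: [-0.0, -0.2, 0.6]
grip_width: 0.0003
[ 0.43579668 -0.01829619  0.10616954] [-1.79980256e+02  1.02173492e-01 -7.73851084e-02] [ 35.8  -2.2 -35.8 118.   -1.5  63.9 -89.4]
```

```bash
python3 -m pendant '[{"rx":0,"ry":0,"rz":0,"tx":1,"ty":-9,"tz":0,"jaw":0},{"rx":0,"ry":0,"rz":0,"tx":0,"ty":0,"tz":10,"jaw":0},{"rx":0,"ry":0,"rz":0,"tx":0,"ty":0,"tz":8,"jaw":0},{"rx":0,"ry":0,"rz":0,"tx":0,"ty":0,"tz":8,"jaw":0},{"rx":0,"ry":0,"rz":0,"tx":0,"ty":0,"tz":8,"jaw":0},{"rx":0,"ry":0,"rz":0,"tx":0,"ty":0,"tz":6,"jaw":0},{"rx":0,"ry":0,"rz":0,"tx":0,"ty":0,"tz":0,"jaw":0}]'
```

```text
time_s: 3.53
tool_pos: [0.4362, -0.0086, 0.0649]
tool_rot: [-180.0, 0.2, -0.0]
force: [-0.1, -0.2, 0.1]
grip_width: 0.0005
```

Run:
```python
from h import *
print(env.get_obs()["force"])
c=Cam("scene"); c.save("s2",(190,120,320,240),5)
c=Cam("wrist"); c.save("w2")
```

```text
[-0.05918299 -0.16408392  0.14852211]
```

View pics/s2.png

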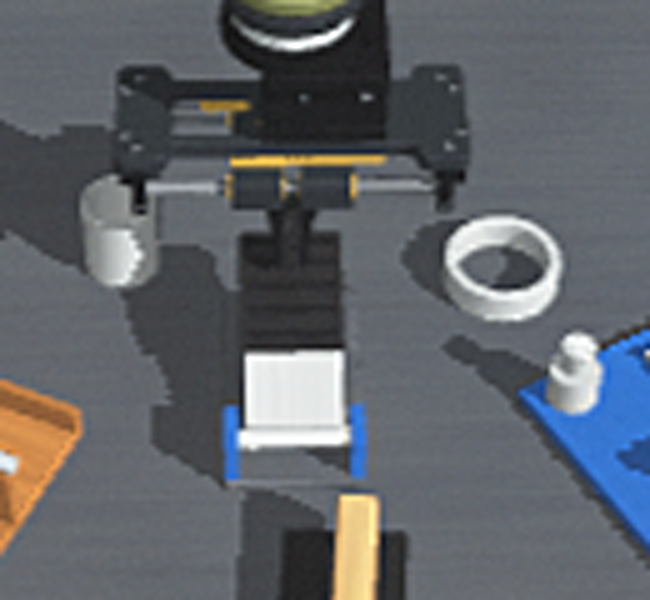

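View pics/w2.png

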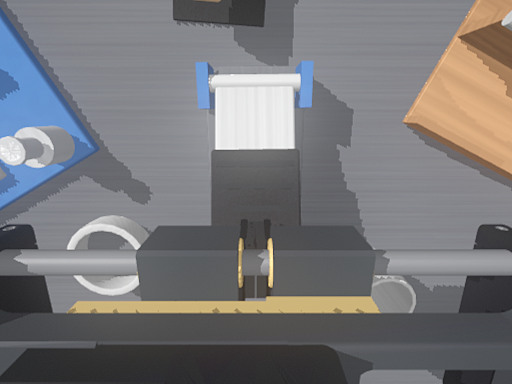

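Run:
```python
from h import *
c=Cam("wrist")
for y in range(85,235,12): print(y,c.P[y,225].round(4),c.P[y,255].round(4),c.P[y,290].round(4))
```

```text
85 [0.5308 0.0119 0.0348] [ 0.5307 -0.0092  0.0359] [ 0.5308 -0.0338  0.0349]
97 [0.5227 0.0119 0.0374] [ 0.5227 -0.0092  0.0366] [ 0.5225 -0.0336  0.0391]
109 [0.5146 0.0118 0.0405] [ 0.5145 -0.0092  0.0409] [ 0.5145 -0.0336  0.0413]
121 [0.5065 0.0118 0.0433] [ 0.5065 -0.0092  0.0435] [nan nan nan]
133 [0.4984 0.0118 0.0451] [ 0.4983 -0.0092  0.0448] [ 0.4984 -0.0335  0.0467]
145 [0.4904 0.0117 0.0485] [ 0.4904 -0.0092  0.0487] [ 0.4903 -0.0335  0.0483]
157 [0.4832 0.0111 0.0563] [ 0.483  -0.0092  0.0551] [ 0.4831 -0.0329  0.0559]
169 [0.4755 0.011  0.0592] [ 0.4755 -0.0092  0.059 ] [ 0.4754 -0.0328  0.0588]
181 [0.4684 0.0107 0.0642] [ 0.4678 -0.0091  0.0616] [ 0.4679 -0.0326  0.0622]
193 [0.4604 0.0109 0.065 ] [ 0.4601 -0.0091  0.064 ] [ 0.4604 -0.0325  0.0653]
205 [0.4528 0.0109 0.0675] [ 0.453  -0.0091  0.0681] [ 0.4529 -0.0324  0.068 ]
217 [0.4454 0.0108 0.0706] [ 0.4451 -0.0091  0.0696] [ 0.4453 -0.0323  0.0704]
229 [0.4752 0.0005 0.1599] [ 0.4474 -0.0092  0.0952] [ 0.4748 -0.0208  0.1589]
```

Run:
```python
from h import *
c=Cam(file="pics/w1.npz")
for y in range(100,192,6): print(y,c.P[y,248].round(4),c.P[y,266].round(4))
print(env.tip_reach)
c=Cam("scene"); c.save("s3",(225,150,285,220),9)
for y in range(160,215,4): print(y,c.P[y,248].round(4))
```

```text
100 [0.5454 0.0059 0.0085] [ 0.5457 -0.0246  0.0092]
106 [0.535  0.0051 0.0355] [ 0.5353 -0.0239  0.0346]
112 [0.5257 0.0051 0.035 ] [ 0.526  -0.0241  0.0352]
118 [0.5163 0.0049 0.0384] [ 0.5167 -0.0242  0.0394]
124 [0.507  0.0048 0.0418] [ 0.5074 -0.0242  0.0437]
130 [0.4978 0.0046 0.0473] [ 0.4979 -0.0245  0.0433]
136 [0.4884 0.0045 0.0486] [ 0.4888 -0.0244  0.0497]
142 [0.4799 0.0042 0.0598] [ 0.4801 -0.0243  0.0583]
148 [0.4706 0.0041 0.0609] [ 0.471  -0.0244  0.0616]
154 [0.4617 0.0039 0.0654] [ 0.4617 -0.0246  0.0626]
160 [0.453  0.0038 0.0702] [ 0.4531 -0.0246  0.0687]
166 [0.4434 0.0037 0.0702] [ 0.4442 -0.0246  0.0724]
172 [0.4348 0.0035 0.0752] [ 0.4355 -0.0246  0.077 ]
178 [0.4263 0.0034 0.08  ] [ 0.4261 -0.0248  0.0778]
184 [0.398  0.0053 0.0051] [ 0.3989 -0.0278  0.007 ]
190 [ 0.3849  0.0055 -0.0009] [ 0.3853 -0.0284 -0.0008]
0.014
160 [ 0.447  -0.0079  0.1334]
164 [ 0.4461 -0.0078  0.1165]
168 [ 0.445  -0.0077  0.0991]
172 [ 0.4461 -0.0076  0.0835]
176 [ 0.4464 -0.0076  0.0668]
180 [ 0.4611 -0.0078  0.0656]
184 [ 0.4737 -0.0081  0.0624]
188 [ 0.4853 -0.0083  0.0582]
192 [ 0.4915 -0.0083  0.0478]
196 [ 0.5029 -0.0085  0.0435]
200 [ 0.5139 -0.0087  0.0388]
204 [ 0.5276 -0.009   0.0376]
208 [ 0.5369 -0.0091  0.0311]
212 [ 0.5334 -0.009   0.0079]
```

View pics/s3.png

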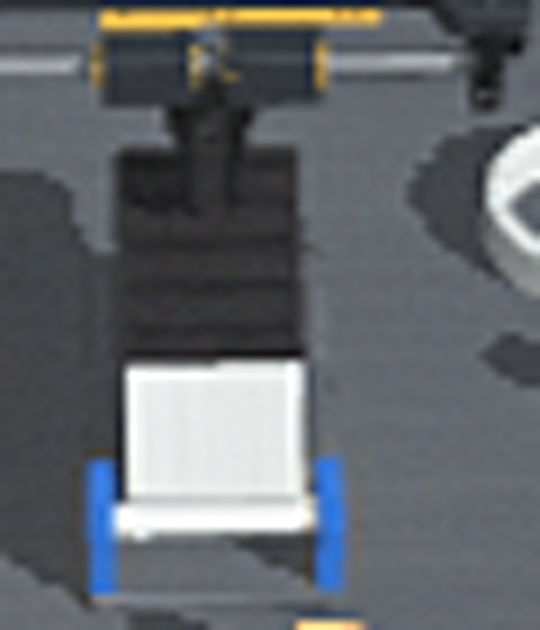

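Run:
```python
from h import *
o=env.get_obs(); print(o["time_s"],o["tool_pos"],o["qpos"].round(2))
c=Cam("scene"); w=Cam("wrist"); print(w.Ti[:3,3]-o["tool_pos"])
for z in (.051,.065,.08,.1): print(z,np.round(c.px([.4362,-.0086,z]),1),np.round(w.px([.4362,-.0086,z]),1))
for x in range(236,262,2): print(x,c.P[168,x].round(4),c.P[174,x].round(4),c.P[178,x].round(4))
c=Cam("top"); c.save("t3",(220,150,330,240),7)
```

```text
3.7333 [ 0.43777071 -0.00862313  0.06677917] [ 34.74   1.12 -37.   120.28   0.8   58.79 -92.69]
[ 0.07392621 -0.000815    0.17776795]
0.051 [247.6 177.1] [254.3 219.7]
0.065 [247.6 173.9] [254.2 227.1]
0.08 [247.6 170.3] [254.1 236.2]
0.1 [247.6 165.6] [254.  250.9]
236 [ 0.3487 -0.0438 -0.0011] [ 0.3797 -0.0437  0.0041] [ 0.4002 -0.0437  0.0079]
238 [ 0.424  -0.0365  0.0775] [ 0.4405 -0.0367  0.0695] [ 0.4576 -0.0367  0.0708]
240 [ 0.4246 -0.0307  0.0781] [ 0.4437 -0.0308  0.0728] [ 0.4509 -0.031   0.0634]
242 [ 0.4284 -0.0248  0.0819] [ 0.4417 -0.025   0.0706] [ 0.4524 -0.0251  0.065 ]
244 [ 0.4286 -0.019   0.082 ] [ 0.441  -0.0192  0.0697] [ 0.4551 -0.0193  0.0679]
246 [ 0.4468 -0.0134  0.101 ] [ 0.4427 -0.0134  0.0715] [ 0.456  -0.0136  0.0687]
248 [ 0.4469 -0.0077  0.101 ] [ 0.4416 -0.0075  0.0702] [ 0.4533 -0.0077  0.0657]
250 [ 0.4493 -0.0021  0.1035] [ 0.4412 -0.0016  0.0696] [ 0.4569 -0.002   0.0695]
252 [0.4264 0.0045 0.0794] [0.4447 0.0041 0.0733] [0.4566 0.0038 0.0692]
254 [0.4226 0.0105 0.0753] [0.446  0.0098 0.0747] [0.4545 0.0097 0.0667]
256 [0.4239 0.0163 0.0766] [0.4397 0.016  0.0678] [0.4527 0.0156 0.0647]
258 [ 0.349   0.0266 -0.0019] [0.3793 0.0254 0.0026] [0.3996 0.0246 0.0061]
260 [ 0.3499  0.0329 -0.001 ] [ 0.377   0.0319 -0.    ] [ 0.3916  0.0314 -0.0028]
```

View pics/t3.png

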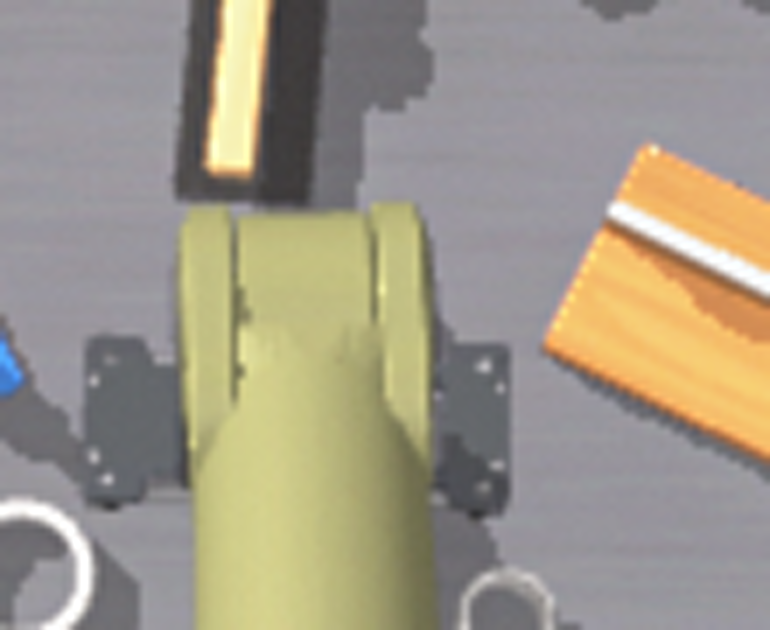

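Run:
```python
from h import *
c=Cam("scene"); a=Cam(file="pics/a_scene.npz")
c.save("s4",(220,140,440,250),3.5)
cv2.imwrite("pics/s4b.png",cv2.resize(a.img[140:250,220:440,::-1],None,fx=3.5,fy=3.5))
print(env.get_obs()["force"],env.get_obs()["effort"].round(1),env.get_obs()["time_s"])
d=cv2.absdiff(c.img,a.img).max(2)[140:250,220:440]; cv2.imwrite("pics/s4d.png",cv2.resize(d*4,None,fx=3.5,fy=3.5))
```

```text
[-0.53453183 -0.45208876  1.05006031] [ -0.  -23.4  -0.3 -27.4  -0.   -0.1   0. ] 3.9333
```

View pics/s4.png

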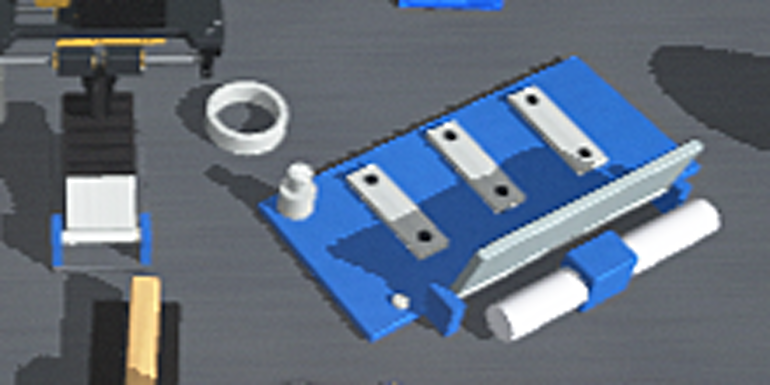

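View pics/s4b.png

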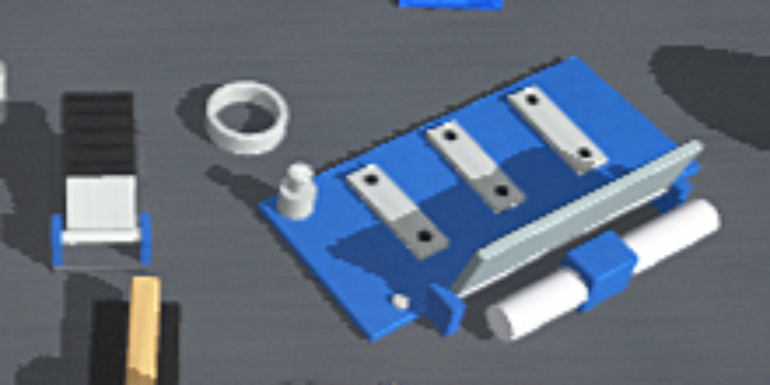

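Run:
```python
from h import *
for f,t in (("pics/w1.npz",[.4484,-.0077,.3268]),(None,None)):
    c=Cam(file=f) if f else Cam("wrist")
    if t is None:t=env.get_obs()["tool_pos"]
    for y in range(212,256,4): print(y,[(c.P[y,x]-t).round(4).tolist() for x in (246,264)])
print(env.get_obs()["tool_pos"],env.get_obs()["force"])
```

```text
212 [[-0.1078, 0.0169, -0.3286], [-0.1067, -0.0178, -0.3269]]
216 [[-0.116, 0.0168, -0.3287], [-0.1148, -0.0179, -0.3267]]
220 [[0.0111, 0.0051, 0.0178], [0.0112, -0.006, 0.0174]]
224 [[0.0113, 0.0048, 0.0245], [0.0112, -0.0058, 0.0241]]
228 [[0.0113, 0.0046, 0.0307], [0.01, -0.0058, 0.0273]]
232 [[0.0114, 0.0044, 0.0365], [0.0102, -0.0056, 0.0334]]
236 [[0.0102, 0.0043, 0.0391], [0.0097, -0.0055, 0.0376]]
240 [[0.0099, 0.0042, 0.0433], [0.0101, -0.0053, 0.0435]]
244 [[0.0098, 0.004, 0.0479], [0.0103, -0.0052, 0.0487]]
248 [[0.0095, 0.0039, 0.0517], [0.0103, -0.005, 0.0529]]
252 [[0.0325, 0.0023, 0.0995], [0.0327, -0.0033, 0.0998]]
212 [[0.0111, 0.0055, 0.0025], [0.0109, -0.0066, 0.0021]]
216 [[0.0086, 0.0054, 0.0035], [0.0081, -0.0066, 0.0021]]
220 [[0.0115, 0.0049, 0.0182], [0.0119, -0.006, 0.0193]]
224 [[0.0113, 0.0048, 0.0242], [0.0115, -0.0059, 0.0247]]
228 [[0.0115, 0.0046, 0.0305], [0.0099, -0.0058, 0.0268]]
232 [[0.0115, 0.0044, 0.0363], [0.0103, -0.0056, 0.0335]]
236 [[0.0108, 0.0043, 0.0398], [0.01, -0.0055, 0.0382]]
240 [[0.0102, 0.0042, 0.0435], [0.0099, -0.0053, 0.043]]
244 [[0.01, 0.004, 0.0479], [0.0102, -0.0052, 0.0483]]
248 [[0.0097, 0.0039, 0.0517], [0.0092, -0.0051, 0.0507]]
252 [[nan, nan, nan], [0.0332, -0.0034, 0.1004]]
[ 0.43769243 -0.00864945  0.06681367] [ 0.16546417 -0.13464219  0.65114628]
```

Run:
```python
from h import *
c=Cam(file="pics/a_wrist.npz"); t=np.array([0.26700482, -0.59200114,  0.20546055]); Rt=R.from_euler('xyz',[-179.892,0,24.283],degrees=True)
for x in (172,180,184,328,332,340):
    print(x,[(y,(Rt.inv().apply(c.P[y,x]-t)*1000).round(0).tolist()) for y in range(212,250,4)])
s=Cam("scene"); 
for z in (.0528,.07,.0835): print(z,np.round(s.px([.4485,-.0086,z]),1))
```

```text
172 [(212, [-65.0, -121.0, 207.0]), (216, [-70.0, -121.0, 206.0]), (220, [11.0, -50.0, -19.0]), (224, [11.0, -48.0, -25.0]), (228, [10.0, -47.0, -28.0]), (232, [10.0, -46.0, -33.0]), (236, [9.0, -45.0, -36.0]), (240, [9.0, -43.0, -43.0]), (244, [7.0, -43.0, -43.0]), (248, [5.0, -43.0, -44.0])]
180 [(212, [-64.0, -109.0, 206.0]), (216, [-71.0, -110.0, 208.0]), (220, [-77.0, -110.0, 206.0]), (224, [10.0, -44.0, -22.0]), (228, [10.0, -43.0, -27.0]), (232, [8.0, -43.0, -30.0]), (236, [6.0, -43.0, -30.0]), (240, [4.0, -42.0, -31.0]), (244, [2.0, -42.0, -32.0]), (248, [0.0, -42.0, -34.0])]
184 [(212, [-64.0, -103.0, 206.0]), (216, [-71.0, -104.0, 207.0]), (220, [-77.0, -104.0, 206.0]), (224, [9.0, -43.0, -20.0]), (228, [7.0, -43.0, -21.0]), (232, [4.0, -43.0, -21.0]), (236, [2.0, -42.0, -22.0]), (240, [-0.0, -43.0, -22.0]), (244, [-3.0, -43.0, -22.0]), (248, [-5.0, -43.0, -23.0])]
328 [(212, [-64.0, 107.0, 206.0]), (216, [-71.0, 108.0, 206.0]), (220, [-77.0, 108.0, 206.0]), (224, [9.0, 45.0, -20.0]), (228, [7.0, 45.0, -22.0]), (232, [5.0, 45.0, -22.0]), (236, [3.0, 44.0, -24.0]), (240, [1.0, 44.0, -25.0]), (244, [-1.0, 44.0, -26.0]), (248, [-4.0, 44.0, -26.0])]
332 [(212, [-65.0, 113.0, 206.0]), (216, [-71.0, 113.0, 206.0]), (220, [-76.0, 113.0, 205.0]), (224, [10.0, 47.0, -22.0]), (228, [9.0, 46.0, -27.0]), (232, [9.0, 44.0, -32.0]), (236, [7.0, 44.0, -32.0]), (240, [4.0, 45.0, -32.0]), (244, [3.0, 44.0, -34.0]), (248, [-0.0, 45.0, -33.0])]
340 [(212, [-64.0, 124.0, 206.0]), (216, [-71.0, 125.0, 206.0]), (220, [11.0, 53.0, -18.0]), (224, [11.0, 51.0, -24.0]), (228, [11.0, 49.0, -30.0]), (232, [9.0, 49.0, -32.0]), (236, [10.0, 47.0, -38.0]), (240, [10.0, 45.0, -44.0]), (244, [8.0, 45.0, -45.0]), (248, [6.0, 45.0, -44.0])]
0.0528 [247.6 179.7]
0.07 [247.7 175.8]
0.0835 [247.7 172.6]
```

Both cameras put the fingertip about 16.5 mm behind the reported TCP, not 14 mm ahead of it, and I have had no contact so far. I'll press in small steps and watch the force.

```bash
python3 -m pendant '[{"rx":0,"ry":0,"rz":0,"tx":-1,"ty":0,"tz":6,"jaw":0},{"rx":0,"ry":0,"rz":0,"tx":0,"ty":0,"tz":6,"jaw":0},{"rx":0,"ry":0,"rz":0,"tx":0,"ty":0,"tz":4,"jaw":0},{"rx":0,"ry":0,"rz":0,"tx":0,"ty":0,"tz":0,"jaw":0},{"rx":0,"ry":0,"rz":0,"tx":0,"ty":0,"tz":0,"jaw":0}]'
```

```text
time_s: 4.45
tool_pos: [0.4361, -0.0087, 0.0504]
tool_rot: [180.0, 0.1, -0.0]
force: [-2.0, -0.6, 6.5]
grip_width: 0.0004
```

```bash
python3 -m pendant '[{"rx":0,"ry":0,"rz":0,"tx":0,"ty":0,"tz":5,"jaw":0},{"rx":0,"ry":0,"rz":0,"tx":0,"ty":0,"tz":5,"jaw":0},{"rx":0,"ry":0,"rz":0,"tx":0,"ty":0,"tz":5,"jaw":0},{"rx":0,"ry":0,"rz":0,"tx":0,"ty":0,"tz":4,"jaw":0},{"rx":0,"ry":0,"rz":0,"tx":0,"ty":0,"tz":0,"jaw":0}]'; python3 -m pendant '[{"rx":0,"ry":0,"rz":0,"tx":0,"ty":0,"tz":3,"jaw":0},{"rx":0,"ry":0,"rz":0,"tx":0,"ty":0,"tz":2,"jaw":0},{"rx":0,"ry":0,"rz":0,"tx":0,"ty":0,"tz":0,"jaw":0}]'
```

```text
time_s: 4.87
tool_pos: [0.435, -0.0087, 0.0308]
tool_rot: [180.0, 0.2, -0.0]
force: [-4.0, -0.5, 6.4]
grip_width: 0.0002
time_s: 5.12
tool_pos: [0.4353, -0.0088, 0.0276]
tool_rot: [179.9, 0.2, -0.0]
force: [-7.3, -0.2, 17.1]
grip_width: 0.0009
```

Run:
```python
from h import *
c=Cam("wrist")
for y in range(100,220,12): print(y,c.P[y,225].round(4))
```

```text
100 [0.5171 0.008  0.0347]
112 [0.5104 0.0082 0.0346]
124 [0.5036 0.0084 0.0348]
136 [0.4965 0.0087 0.034 ]
148 [0.4894 0.0089 0.0346]
160 [0.4828 0.0086 0.0393]
172 [0.4757 0.0087 0.0405]
184 [0.4682 0.009  0.0403]
196 [0.4608 0.0091 0.0411]
208 [0.4533 0.0093 0.042 ]
```

Pedal slope went from about 0.39 to 0.09 rad, so it is at the stop. I'll press 2 mm further and hold.

```bash
python3 -m pendant '[{"rx":0,"ry":0,"rz":0,"tx":0,"ty":0,"tz":2,"jaw":0},{"rx":0,"ry":0,"rz":0,"tx":0,"ty":0,"tz":0,"jaw":0},{"rx":0,"ry":0,"rz":0,"tx":0,"ty":0,"tz":0,"jaw":0},{"rx":0,"ry":0,"rz":0,"tx":0,"ty":0,"tz":0,"jaw":0},{"rx":0,"ry":0,"rz":0,"tx":0,"ty":0,"tz":0,"jaw":0},{"rx":0,"ry":0,"rz":0,"tx":0,"ty":0,"tz":0,"jaw":0},{"rx":0,"ry":0,"rz":0,"tx":0,"ty":0,"tz":0,"jaw":0},{"rx":0,"ry":0,"rz":0,"tx":0,"ty":0,"tz":0,"jaw":0},{"rx":0,"ry":0,"rz":0,"tx":0,"ty":0,"tz":0,"jaw":0},{"rx":0,"ry":0,"rz":0,"tx":0,"ty":0,"tz":0,"jaw":0},{"rx":0,"ry":0,"rz":0,"tx":0,"ty":0,"tz":0,"jaw":0},{"rx":0,"ry":0,"rz":0,"tx":0,"ty":0,"tz":0,"jaw":0},{"rx":0,"ry":0,"rz":0,"tx":0,"ty":0,"tz":0,"jaw":0},{"rx":0,"ry":0,"rz":0,"tx":0,"ty":0,"tz":0,"jaw":0},{"rx":0,"ry":0,"rz":0,"tx":0,"ty":0,"tz":0,"jaw":0},{"rx":0,"ry":0,"rz":0,"tx":0,"ty":0,"tz":0,"jaw":0}]'
python3 - <<'E'
from h import *
c=Cam("scene"); c.save("s5",(220,140,440,250),3.5)
E
```

```text
time_s: 6.5
tool_pos: [0.4353, -0.0088, 0.0271]
tool_rot: [179.9, 0.2, -0.0]
force: [-13.0, 0.7, 33.9]
grip_width: 0.0004
```

View pics/s5.png

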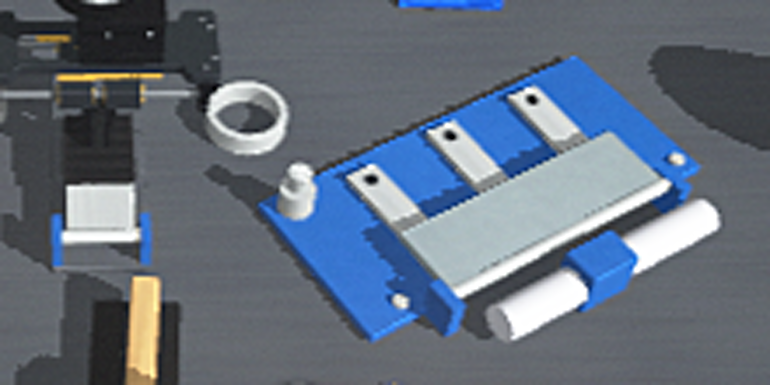

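The scene view shows the head swung down with all plates in place, and the hold lasted more than 1.3 s. Releasing, then over to the mallet.

```bash
python3 -m pendant '[{"rx":0,"ry":0,"rz":0,"tx":0,"ty":0,"tz":-10,"jaw":0},{"rx":0,"ry":0,"rz":0,"tx":0,"ty":0,"tz":-20,"jaw":0},{"rx":0,"ry":0,"rz":0,"tx":0,"ty":0,"tz":-30,"jaw":45},{"rx":0,"ry":0,"rz":0,"tx":0,"ty":0,"tz":-35,"jaw":45},{"rx":0,"ry":0,"rz":0,"tx":0,"ty":0,"tz":-35,"jaw":45},{"rx":0,"ry":0,"rz":0,"tx":0,"ty":0,"tz":-35,"jaw":45},{"rx":0,"ry":0,"rz":0,"tx":35,"ty":-5,"tz":-35,"jaw":45},{"rx":0,"ry":0,"rz":0,"tx":35,"ty":-5,"tz":-35,"jaw":45},{"rx":0,"ry":0,"rz":0,"tx":35,"ty":-5,"tz":0,"jaw":45},{"rx":0,"ry":0,"rz":0,"tx":35,"ty":-5,"tz":0,"jaw":45},{"rx":0,"ry":0,"rz":0,"tx":30,"ty":-5,"tz":0,"jaw":45},{"rx":0,"ry":0,"rz":0,"tx":0,"ty":0,"tz":0,"jaw":45},{"rx":0,"ry":0,"rz":0,"tx":0,"ty":0,"tz":0,"jaw":45}]'
python3 - <<'E'
from h import *
c=Cam("wrist"); np.savez("pics/w3.npz",img=c.img,d=c.d,T=c.T,f=c.v,cx=c.cx,cy=c.cy)
c.save("w3")
E
```

```text
time_s: 7.63
tool_pos: [0.5954, 0.0153, 0.2461]
tool_rot: [-179.9, 0.2, 0.0]
force: [-0.1, -1.1, 0.7]
grip_width: 0.0448
```

View pics/w3.png

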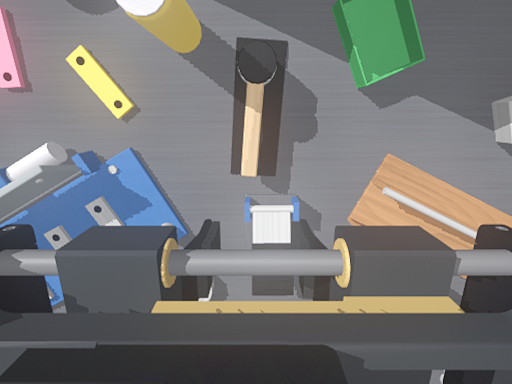

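Run:
```python
from h import *
c=Cam(file="pics/w3.npz"); P=c.P
hsv=cv2.cvtColor(c.img,cv2.COLOR_RGB2HSV); h,s,v=[hsv[...,i].astype(int) for i in range(3)]
def rect(m,name,mn=40):
    n,l,st,ce=cv2.connectedComponentsWithStats(m.astype(np.uint8))
    for i in range(1,n):
        if st[i,4]<mn: continue
        q=P[l==i]; r=cv2.minAreaRect((q[:,:2]*1000).astype(np.float32))
        print(name,ce[i].round(0),st[i,4],"ctr",np.round(r[0],1),"size",np.round(r[1],1),"ang",round(r[2],1),"z",np.median(q[:,2]).round(4))
roi=np.zeros(h.shape,bool); roi[30:180,220:300]=1
rect(roi&(P[...,2]>.035)&(P[...,2]<.053)&(s>50),"handle")
rect(roi&(P[...,2]>.054),"head")
rect(roi&(v<70)&(P[...,2]>-.002)&(P[...,2]<.012),"mat",200)
roi[:]=0; roi[190:300,235:310]=1
for y in range(200,230,5): print(P[y,272].round(4))
```

```text
handle [252. 128.] 1530 ctr [647.   19.6] size [ 22.  123.1] ang 85.5 z 0.0461
head [257.  61.] 1323 ctr [729.8  13. ] size [46.6 46.1] ang 0.2 z 0.0583
mat [277.  80.] 308 ctr [715.1 -11. ] size [26.1 48.3] ang 85.4 z 0.0023
[ 0.5388 -0.0109  0.0076]
[ 0.5378 -0.0098  0.0289]
[ 0.532  -0.0095  0.0349]
[ 0.5245 -0.0096  0.0359]
[ 0.5183 -0.0094  0.0404]
[ 0.5106 -0.0095  0.0408]
```

Run:
```python
from h import *
delta([0.678,0.0171,0.0015],[180,0,-4.5])
```

```text
now [0.5946 0.0152 0.2469] [-1.7993e+02  1.4000e-01  3.0000e-02] turn [-0.06  0.14  4.53] | shift present axes [ 84.   -1.6 245.2] | shift after turn [ 83.   -8.5 245.4]
```

```bash
python3 -m pendant '[{"rx":0,"ry":0,"rz":4.5,"tx":0,"ty":0,"tz":0,"jaw":45},{"rx":0,"ry":0,"rz":0,"tx":28,"ty":-3,"tz":30,"jaw":45},{"rx":0,"ry":0,"rz":0,"tx":28,"ty":-3,"tz":30,"jaw":45},{"rx":0,"ry":0,"rz":0,"tx":27,"ty":-2.5,"tz":30,"jaw":45},{"rx":0,"ry":0,"rz":0,"tx":0,"ty":0,"tz":30,"jaw":45},{"rx":0,"ry":0,"rz":0,"tx":0,"ty":0,"tz":30,"jaw":45},{"rx":0,"ry":0,"rz":0,"tx":0,"ty":0,"tz":20,"jaw":45},{"rx":0,"ry":0,"rz":0,"tx":0,"ty":0,"tz":0,"jaw":45},{"rx":0,"ry":0,"rz":0,"tx":0,"ty":0,"tz":0,"jaw":45}]'
python3 - <<'E'
from h import *
delta([0.678,0.0171,0.0015],[180,0,-4.5])
Cam("wrist").save("w4")
E
```

```text
time_s: 8.43
tool_pos: [0.6772, 0.0161, 0.0783]
tool_rot: [179.9, 0.1, -4.5]
force: [-0.5, 0.3, 0.5]
grip_width: 0.0448
now [0.6772 0.0161 0.0783] [ 1.7994e+02  8.0000e-02 -4.5300e+00] turn [ 0.06  0.08 -0.03] | shift present axes [ 0.9 -1.2 76.7] | shift after turn [ 0.7 -1.1 76.8]
```

View pics/w4.png

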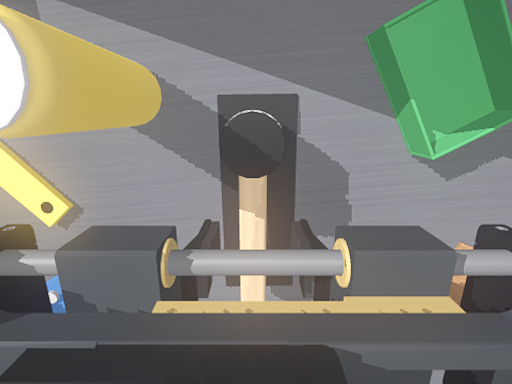

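```bash
python3 -m pendant '[{"rx":0,"ry":0,"rz":0,"tx":1,"ty":-1,"tz":25,"jaw":45},{"rx":0,"ry":0,"rz":0,"tx":0,"ty":0,"tz":25,"jaw":45},{"rx":0,"ry":0,"rz":0,"tx":0,"ty":0,"tz":15,"jaw":45},{"rx":0,"ry":0,"rz":0,"tx":0,"ty":0,"tz":11,"jaw":45},{"rx":0,"ry":0,"rz":0,"tx":0,"ty":0,"tz":0,"jaw":45},{"rx":0,"ry":0,"rz":0,"tx":0,"ty":0,"tz":0,"jaw":0},{"rx":0,"ry":0,"rz":0,"tx":0,"ty":0,"tz":0,"jaw":0},{"rx":0,"ry":0,"rz":0,"tx":0,"ty":0,"tz":0,"jaw":0},{"rx":0,"ry":0,"rz":0,"tx":0,"ty":0,"tz":0,"jaw":0},{"rx":0,"ry":0,"rz":0,"tx":0,"ty":0,"tz":0,"jaw":0}]' 60
```

```text
time_s: 9.32
tool_pos: [0.6802, 0.0178, 0.0032]
tool_rot: [-180.0, -0.1, -4.5]
force: [-0.5, -1.1, 3.0]
grip_width: 0.0219
```

Gripped at 21.9 mm, which matches the handle. Lift and carry to the pin.

```bash
python3 -m pendant '[{"rx":0,"ry":0,"rz":0,"tx":0,"ty":0,"tz":-15,"jaw":0},{"rx":0,"ry":0,"rz":0,"tx":0,"ty":0,"tz":-30,"jaw":0},{"rx":0,"ry":0,"rz":0,"tx":0,"ty":0,"tz":-35,"jaw":0},{"rx":0,"ry":0,"rz":0,"tx":0,"ty":0,"tz":-35,"jaw":0},{"rx":0,"ry":0,"rz":0,"tx":0,"ty":0,"tz":-35,"jaw":0},{"rx":0,"ry":0,"rz":0,"tx":-28,"ty":-13.6,"tz":0,"jaw":0},{"rx":0,"ry":0,"rz":0,"tx":-28,"ty":-13.6,"tz":0,"jaw":0},{"rx":0,"ry":0,"rz":0,"tx":-28,"ty":-13.6,"tz":0,"jaw":0},{"rx":0,"ry":0,"rz":0,"tx":-28,"ty":-13.6,"tz":0,"jaw":0},{"rx":0,"ry":0,"rz":0,"tx":-28,"ty":-13.6,"tz":0,"jaw":0},{"rx":0,"ry":0,"rz":0,"tx":-28,"ty":-13.6,"tz":0,"jaw":0},{"rx":0,"ry":0,"rz":0,"tx":-28,"ty":-13.6,"tz":0,"jaw":0},{"rx":0,"ry":0,"rz":0,"tx":-28,"ty":-13.6,"tz":0,"jaw":0},{"rx":0,"ry":0,"rz":0,"tx":-28,"ty":-13.6,"tz":0,"jaw":0},{"rx":0,"ry":0,"rz":0,"tx":0,"ty":0,"tz":0,"jaw":0},{"rx":0,"ry":0,"rz":0,"tx":0,"ty":0,"tz":0,"jaw":0}]'
python3 - <<'E'
from h import *
c=Cam("wrist"); c.save("w5")
delta([.438,.1595,.05],[180,0,-4.5])
for y in range(100,200,8): print(y,c.P[y,253].round(4))
s=Cam("scene"); s.save("s6",(220,100,440,250),3.5)
E
```

```text
time_s: 10.65
tool_pos: [0.4359, 0.1604, 0.1523]
tool_rot: [179.8, -0.0, -4.3]
force: [1.0, -1.8, -4.8]
grip_width: 0.0215
now [0.4374 0.1594 0.1525] [ 1.7989e+02 -5.0000e-02 -4.4400e+00] turn [ 0.11 -0.05  0.06] | shift present axes [  0.5  -0.4 102.5] | shift after turn [  0.6  -0.2 102.5]
100 [0.5246 0.155  0.009 ]
108 [0.5162 0.1557 0.0105]
116 [0.5089 0.1552 0.2055]
124 [0.5057 0.1555 0.2069]
132 [0.5023 0.1557 0.2069]
140 [0.4989 0.156  0.2069]
148 [0.4953 0.1563 0.2062]
156 [0.4919 0.1565 0.2069]
164 [0.4884 0.1568 0.2073]
172 [0.4848 0.1571 0.2075]
180 [0.4811 0.1574 0.2072]
188 [0.4776 0.1577 0.208 ]
196 [0.4738 0.158  0.208 ]
```

View pics/w5.png

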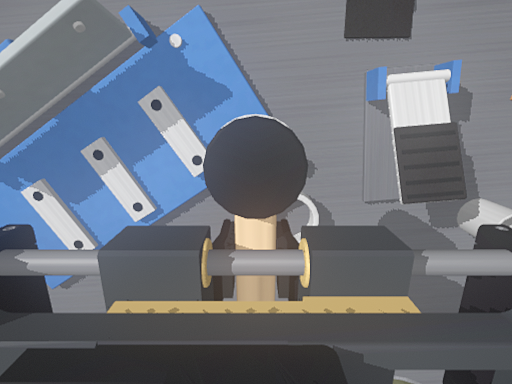

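View pics/s6.png

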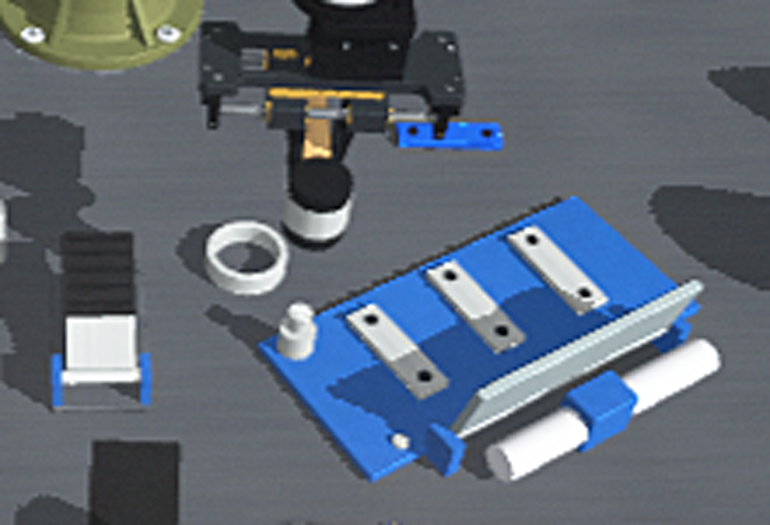

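```bash
python3 -m pendant '[{"rx":0,"ry":0,"rz":0,"tx":0,"ty":0,"tz":30,"jaw":0},{"rx":0,"ry":0,"rz":0,"tx":0,"ty":0,"tz":30,"jaw":0},{"rx":0,"ry":0,"rz":0,"tx":0,"ty":0,"tz":25,"jaw":0},{"rx":0,"ry":0,"rz":0,"tx":0,"ty":0,"tz":15,"jaw":0},{"rx":0,"ry":0,"rz":0,"tx":0,"ty":0,"tz":11,"jaw":0},{"rx":0,"ry":0,"rz":0,"tx":0,"ty":0,"tz":0,"jaw":0},{"rx":0,"ry":0,"rz":0,"tx":0,"ty":0,"tz":0,"jaw":0}]'
python3 - <<'E'
from h import *
c=Cam("wrist")
for y in range(110,200,10): print(y,c.P[y,253].round(4))
s=Cam("scene"); s.save("s7",(270,170,350,230),8); print(env.get_obs()["force"],env.get_obs()["tool_pos"])
E
```

```text
time_s: 11.33
tool_pos: [0.4381, 0.1591, 0.041]
tool_rot: [-180.0, 0.1, -4.6]
force: [-3.4, -0.4, -0.7]
grip_width: 0.0216
110 [0.5147 0.1539 0.0099]
120 [0.5094 0.1537 0.0888]
130 [0.5057 0.1539 0.1018]
140 [0.5017 0.1542 0.102 ]
150 [0.4976 0.1545 0.1015]
160 [0.4932 0.1549 0.1004]
170 [0.4886 0.1553 0.0993]
180 [0.4846 0.1556 0.101 ]
190 [0.4794 0.1561 0.0985]
[-2.22411173 -0.43244127 -1.3390451 ] [0.43865879 0.15928809 0.04154209]
```

View pics/s7.png

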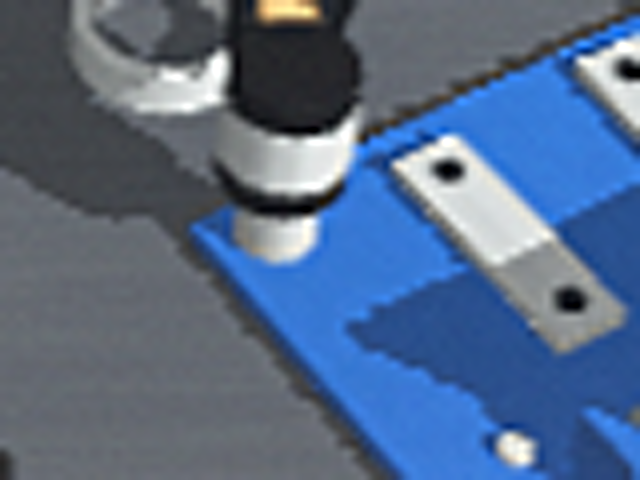

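```bash
python3 -m pendant '[{"rx":0,"ry":0,"rz":0,"tx":0,"ty":0,"tz":3,"jaw":0},{"rx":0,"ry":0,"rz":0,"tx":0,"ty":0,"tz":0,"jaw":0},{"rx":0,"ry":0,"rz":0,"tx":0,"ty":0,"tz":0,"jaw":0}]';python3 -m pendant '[{"rx":0,"ry":0,"rz":0,"tx":0,"ty":0,"tz":2,"jaw":0},{"rx":0,"ry":0,"rz":0,"tx":0,"ty":0,"tz":0,"jaw":0},{"rx":0,"ry":0,"rz":0,"tx":0,"ty":0,"tz":0,"jaw":0}]'
python3 - <<'E'
from h import *
c=Cam("wrist")
for y in range(120,200,10): print(y,c.P[y,253].round(4))
E
```

```text
time_s: 11.68
tool_pos: [0.439, 0.1595, 0.0392]
tool_rot: [180.0, -0.1, -4.5]
force: [-3.3, -1.7, 5.0]
grip_width: 0.0215
time_s: 11.93
tool_pos: [0.4386, 0.1596, 0.038]
tool_rot: [179.9, -0.0, -4.5]
force: [-9.0, -2.7, 13.7]
grip_width: 0.0212
120 [0.5098 0.1542 0.0881]
130 [0.5061 0.1545 0.1   ]
140 [0.5021 0.1548 0.1001]
150 [0.498  0.1551 0.0996]
160 [0.494  0.1555 0.1004]
170 [0.4896 0.1558 0.0995]
180 [0.4851 0.1562 0.0988]
190 [0.4808 0.1565 0.0995]
```

The force now rises steeply to about 18 N net on the pin, so it is at its hard stop. Raise the mallet and take it back to the mat.

```bash
python3 -m pendant '[{"rx":0,"ry":0,"rz":0,"tx":0,"ty":0,"tz":-20,"jaw":0},{"rx":0,"ry":0,"rz":0,"tx":0,"ty":0,"tz":-30,"jaw":0},{"rx":0,"ry":0,"rz":0,"tx":0,"ty":0,"tz":-35,"jaw":0},{"rx":0,"ry":0,"rz":0,"tx":0,"ty":0,"tz":-32,"jaw":0},{"rx":0,"ry":0,"rz":0,"tx":28,"ty":13.6,"tz":0,"jaw":0},{"rx":0,"ry":0,"rz":0,"tx":28,"ty":13.6,"tz":0,"jaw":0},{"rx":0,"ry":0,"rz":0,"tx":28,"ty":13.6,"tz":0,"jaw":0},{"rx":0,"ry":0,"rz":0,"tx":28,"ty":13.6,"tz":0,"jaw":0},{"rx":0,"ry":0,"rz":0,"tx":28,"ty":13.6,"tz":0,"jaw":0},{"rx":0,"ry":0,"rz":0,"tx":28,"ty":13.6,"tz":0,"jaw":0},{"rx":0,"ry":0,"rz":0,"tx":28,"ty":13.6,"tz":0,"jaw":0},{"rx":0,"ry":0,"rz":0,"tx":28,"ty":13.6,"tz":0,"jaw":0},{"rx":0,"ry":0,"rz":0,"tx":28,"ty":13.6,"tz":0,"jaw":0},{"rx":0,"ry":0,"rz":0,"tx":0,"ty":0,"tz":0,"jaw":0},{"rx":0,"ry":0,"rz":0,"tx":0,"ty":0,"tz":0,"jaw":0}]'
python3 - <<'E'
from h import *
c=Cam("wrist"); c.save("w6")
delta([.680,.0178,.0035],[180,0,-4.5])
for y in range(120,210,10): print(y,c.P[y,253].round(4))
E
```

```text
time_s: 13.23
tool_pos: [0.6807, 0.0146, 0.1511]
tool_rot: [180.0, 0.1, -4.8]
force: [-0.3, 1.6, -5.4]
grip_width: 0.021
now [0.6796 0.0168 0.1516] [-1.7996e+02  1.0000e-01 -4.6200e+00] turn [-0.04  0.1  -0.12] | shift present axes [  0.6  -0.9 148.1] | shift after turn [  0.3  -1.  148.1]
120 [0.752  0.0089 0.1987]
130 [0.7483 0.0091 0.2125]
140 [0.7442 0.0095 0.2115]
150 [0.74   0.0099 0.2109]
160 [0.7359 0.0102 0.2114]
170 [0.7316 0.0106 0.2114]
180 [0.7271 0.011  0.2108]
190 [0.7227 0.0114 0.2112]
200 [0.7178 0.0118 0.2099]
```

View pics/w6.png

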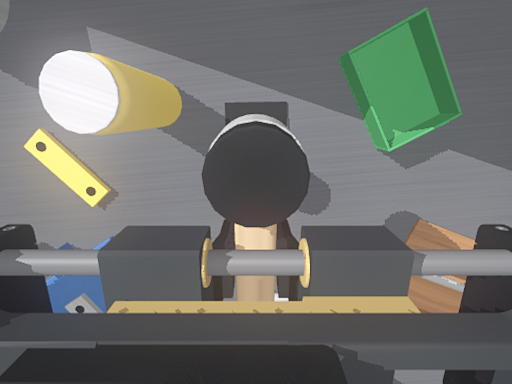

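```bash
python3 -m pendant '[{"rx":0,"ry":0,"rz":0,"tx":0,"ty":-1,"tz":30,"jaw":0},{"rx":0,"ry":0,"rz":0,"tx":0,"ty":0,"tz":35,"jaw":0},{"rx":0,"ry":0,"rz":0,"tx":0,"ty":0,"tz":35,"jaw":0},{"rx":0,"ry":0,"rz":0,"tx":0,"ty":0,"tz":30,"jaw":0},{"rx":0,"ry":0,"rz":0,"tx":0,"ty":0,"tz":14,"jaw":0},{"rx":0,"ry":0,"rz":0,"tx":0,"ty":0,"tz":5,"jaw":0},{"rx":0,"ry":0,"rz":0,"tx":0,"ty":0,"tz":1.5,"jaw":0},{"rx":0,"ry":0,"rz":0,"tx":0,"ty":0,"tz":0,"jaw":0},{"rx":0,"ry":0,"rz":0,"tx":0,"ty":0,"tz":0,"jaw":0}]'
```

```text
time_s: 14.03
tool_pos: [0.6816, 0.0191, 0.0054]
tool_rot: [-180.0, -0.3, -4.5]
force: [-0.9, -0.5, -5.1]
grip_width: 0.0218
```

```bash
python3 -m pendant '[{"rx":0,"ry":0,"rz":0,"tx":0,"ty":0,"tz":1,"jaw":0},{"rx":0,"ry":0,"rz":0,"tx":0,"ty":0,"tz":0,"jaw":0},{"rx":0,"ry":0,"rz":0,"tx":0,"ty":0,"tz":0,"jaw":0}]'; python3 -m pendant '[{"rx":0,"ry":0,"rz":0,"tx":0,"ty":0,"tz":1.5,"jaw":0},{"rx":0,"ry":0,"rz":0,"tx":0,"ty":0,"tz":0,"jaw":0},{"rx":0,"ry":0,"rz":0,"tx":0,"ty":0,"tz":0,"jaw":0}]'
python3 - <<'E'
from h import *
c=Cam("wrist")
for y in range(120,210,20): print(y,c.P[y,253].round(4))
E
```

```text
time_s: 14.28
tool_pos: [0.6803, 0.0185, 0.0027]
tool_rot: [180.0, -0.1, -4.5]
force: [0.4, 0.8, -5.4]
grip_width: 0.0215
time_s: 14.53
tool_pos: [0.6799, 0.0186, 0.0003]
tool_rot: [180.0, -0.0, -4.5]
force: [0.9, -0.4, -4.5]
grip_width: 0.0215
120 [0.751  0.0132 0.0476]
140 [0.7433 0.0137 0.0612]
160 [nan nan nan]
180 [0.7259 0.0151 0.0589]
200 [0.7169 0.0159 0.0598]
```

```bash
python3 -m pendant '[{"rx":0,"ry":0,"rz":0,"tx":0,"ty":0,"tz":1.5,"jaw":0},{"rx":0,"ry":0,"rz":0,"tx":0,"ty":0,"tz":0,"jaw":0},{"rx":0,"ry":0,"rz":0,"tx":0,"ty":0,"tz":0,"jaw":26},{"rx":0,"ry":0,"rz":0,"tx":0,"ty":0,"tz":0,"jaw":35},{"rx":0,"ry":0,"rz":0,"tx":0,"ty":0,"tz":0,"jaw":45},{"rx":0,"ry":0,"rz":0,"tx":0,"ty":0,"tz":0,"jaw":45},{"rx":0,"ry":0,"rz":0,"tx":0,"ty":0,"tz":-10,"jaw":45},{"rx":0,"ry":0,"rz":0,"tx":0,"ty":0,"tz":-25,"jaw":45},{"rx":0,"ry":0,"rz":0,"tx":0,"ty":0,"tz":-35,"jaw":45},{"rx":0,"ry":0,"rz":0,"tx":0,"ty":0,"tz":-40,"jaw":45},{"rx":0,"ry":0,"rz":0,"tx":0,"ty":0,"tz":-40,"jaw":45},{"rx":0,"ry":0,"rz":0,"tx":0,"ty":0,"tz":-40,"jaw":45},{"rx":0,"ry":0,"rz":0,"tx":0,"ty":0,"tz":0,"jaw":45}]'
python3 - <<'E'
from h import *
c=Cam("wrist"); c.save("w7")
for y in range(40,200,15): print(y,c.P[y,253].round(4))
s=Cam("scene"); s.save("s8",(220,120,440,290),3.5)
delta([.46,.32,.26],[180,0,28])
E
```

```text
time_s: 15.67
tool_pos: [0.6845, 0.02, 0.1998]
tool_rot: [-179.9, -0.9, -4.5]
force: [0.5, 1.3, 1.1]
grip_width: 0.0449
40 [ 8.491e-01  9.300e-03 -7.000e-04]
55 [ 0.8324  0.0107 -0.0014]
70 [8.148e-01 1.210e-02 1.000e-04]
85 [7.971e-01 1.360e-02 1.000e-04]
100 [ 7.79e-01  1.51e-02 -7.00e-04]
115 [0.7603 0.0166 0.0029]
130 [0.7433 0.0174 0.0577]
145 [0.7268 0.0188 0.059 ]
160 [0.7095 0.0202 0.0575]
175 [0.6896 0.022  0.0459]
190 [0.6706 0.0235 0.0451]
now [0.6812 0.0191 0.1921] [-179.98   -0.32   -4.51] turn [  0.07  -0.31 -32.51] | shift present axes [-243.7 -282.6  -69.2] | shift after turn [ -54.  -369.5  -67.9]
```

View pics/w7.png

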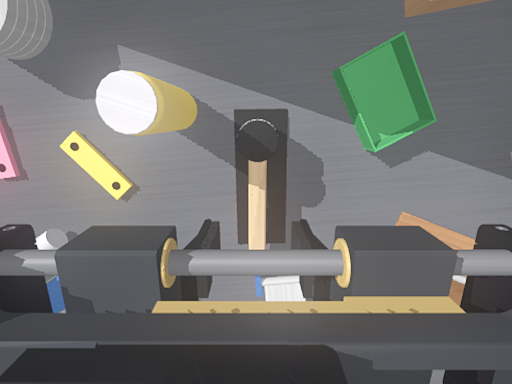

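View pics/s8.png

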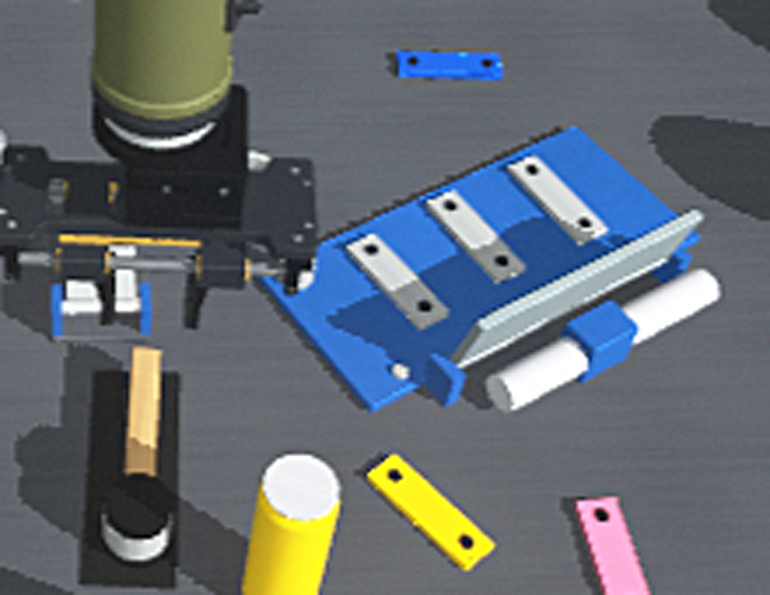

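The mallet stands upright on the mat with its top at 0.058–0.059, and the plates are still on the bed. On to the plates.

```bash
python3 -m pendant '[{"rx":0,"ry":0,"rz":0,"tx":0,"ty":0,"tz":-35,"jaw":45},{"rx":0,"ry":0,"rz":-6.5,"tx":0,"ty":0,"tz":-33,"jaw":45},{"rx":0,"ry":0,"rz":-6.5,"tx":0,"ty":0,"tz":0,"jaw":45},{"rx":0,"ry":0,"rz":-6.5,"tx":0,"ty":0,"tz":0,"jaw":45},{"rx":0,"ry":0,"rz":-6.5,"tx":0,"ty":0,"tz":0,"jaw":45},{"rx":0,"ry":0,"rz":-6.5,"tx":0,"ty":0,"tz":0,"jaw":45},{"rx":0,"ry":0,"rz":0,"tx":-6,"ty":-37,"tz":0,"jaw":45},{"rx":0,"ry":0,"rz":0,"tx":-6,"ty":-37,"tz":0,"jaw":45},{"rx":0,"ry":0,"rz":0,"tx":-6,"ty":-37,"tz":0,"jaw":45},{"rx":0,"ry":0,"rz":0,"tx":-6,"ty":-37,"tz":0,"jaw":45},{"rx":0,"ry":0,"rz":0,"tx":-6,"ty":-37,"tz":0,"jaw":45},{"rx":0,"ry":0,"rz":0,"tx":-6,"ty":-37,"tz":0,"jaw":45},{"rx":0,"ry":0,"rz":0,"tx":-6,"ty":-37,"tz":0,"jaw":45},{"rx":0,"ry":0,"rz":0,"tx":-6,"ty":-37,"tz":0,"jaw":45},{"rx":0,"ry":0,"rz":0,"tx":-6,"ty":-37,"tz":0,"jaw":45},{"rx":0,"ry":0,"rz":0,"tx":0,"ty":-37,"tz":0,"jaw":45},{"rx":0,"ry":0,"rz":0,"tx":0,"ty":0,"tz":0,"jaw":45},{"rx":0,"ry":0,"rz":0,"tx":0,"ty":0,"tz":0,"jaw":45}]'
python3 - <<'E'
from h import *
c=Cam("wrist"); np.savez("pics/w8.npz",img=c.img,d=c.d,T=c.T,f=c.v,cx=c.cx,cy=c.cy)
c.save("w8"); P=c.P
hsv=cv2.cvtColor(c.img,cv2.COLOR_RGB2HSV); h,s,v=[hsv[...,i].astype(int) for i in range(3)]
def rect(m,name,mn=40):
    n,l,st,ce=cv2.connectedComponentsWithStats(m.astype(np.uint8))
    for i in range(1,n):
        if st[i,4]<mn: continue
        q=P[l==i]; r=cv2.minAreaRect((q[:,:2]*1000).astype(np.float32))
        print(name,ce[i].round(0),st[i,4],"ctr",np.round(r[0],1),"size",np.round(r[1],1),"ang",round(r[2],1),"z",np.median(q[:,2]).round(4))
rect((P[...,2]>.013)&(P[...,2]<.025)&(s<60)&(v>90),"plate",300)
print(env.get_obs()["qpos"].round(1))
E
```

```text
time_s: 17.27
tool_pos: [0.4558, 0.3221, 0.2556]
tool_rot: [-180.0, 0.1, 28.3]
force: [0.6, -1.0, 0.6]
grip_width: 0.0449
plate [314. 165.] 1254 ctr [496.6 241.3] size [99.8 30.2] ang 29.7 z 0.0171
plate [195. 168.] 1241 ctr [406.1 398.3] size [99.2 30.2] ang 26.1 z 0.0172
plate [255. 169.] 1208 ctr [448.5 316.6] size [99.2 29.7] ang 27.7 z 0.0172
[  11.6   12.3  -56.4   90.5   10.3   82.9 -107.5]
```

View pics/w8.png

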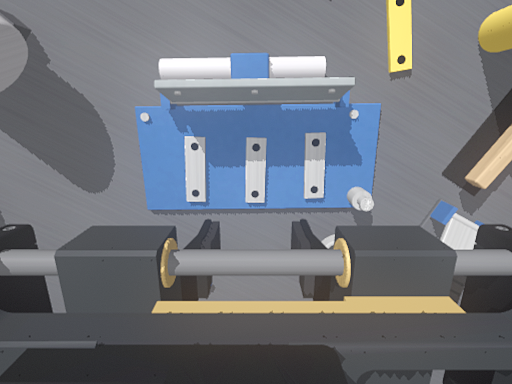

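Run:
```python
from h import *
delta([.4965,.241,-.0045],[180,0,29.7])
```

```text
now [0.4576 0.3199 0.2555] [1.7996e+02 1.1000e-01 2.8090e+01] turn [ 0.04  0.11 -1.61] | shift present axes [ -2.3  87.8 260.1] | shift after turn [ -5.3  87.8 260. ]
```

```bash
python3 -m pendant '[{"rx":0,"ry":0,"rz":-1.6,"tx":0,"ty":0,"tz":0,"jaw":45},{"rx":0,"ry":0,"rz":0,"tx":-2,"ty":30,"tz":0,"jaw":45},{"rx":0,"ry":0,"rz":0,"tx":-2,"ty":30,"tz":20,"jaw":45},{"rx":0,"ry":0,"rz":0,"tx":-1.3,"ty":27.8,"tz":35,"jaw":45},{"rx":0,"ry":0,"rz":0,"tx":0,"ty":0,"tz":40,"jaw":45},{"rx":0,"ry":0,"rz":0,"tx":0,"ty":0,"tz":40,"jaw":45},{"rx":0,"ry":0,"rz":0,"tx":0,"ty":0,"tz":40,"jaw":45},{"rx":0,"ry":0,"rz":0,"tx":0,"ty":0,"tz":35,"jaw":45},{"rx":0,"ry":0,"rz":0,"tx":0,"ty":0,"tz":0,"jaw":45},{"rx":0,"ry":0,"rz":0,"tx":0,"ty":0,"tz":0,"jaw":45},{"rx":0,"ry":0,"rz":0,"tx":0,"ty":0,"tz":0,"jaw":45}]'
python3 - <<'E'
from h import *
delta([.4965,.241,-.0045],[180,0,29.7])
Cam("wrist").save("w9")
E
```

```text
time_s: 18.23
tool_pos: [0.4977, 0.2426, 0.0505]
tool_rot: [180.0, -0.1, 29.5]
force: [0.4, 0.2, 0.2]
grip_width: 0.0449
now [0.4977 0.2426 0.0505] [ 1.80e+02 -1.00e-01  2.95e+01] turn [ 0.  -0.1 -0.2] | shift present axes [-2.   0.8 55. ] | shift after turn [-1.9  0.8 55. ]
```

View pics/w9.png

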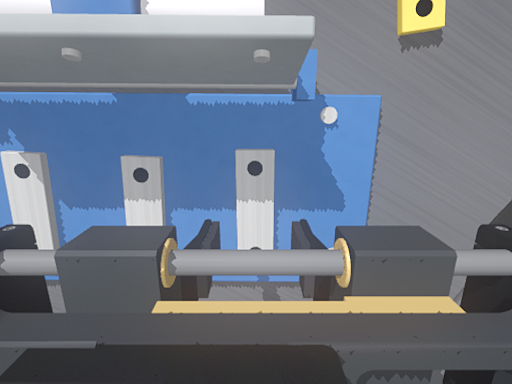

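Aligned: plate centred at column 255 between the fingers (208, 302). Descend and grip.

```bash
python3 -m pendant '[{"rx":0,"ry":0,"rz":0,"tx":-2,"ty":0.5,"tz":25,"jaw":45},{"rx":0,"ry":0,"rz":0,"tx":0,"ty":0,"tz":15,"jaw":45},{"rx":0,"ry":0,"rz":0,"tx":0,"ty":0,"tz":10,"jaw":45},{"rx":0,"ry":0,"rz":0,"tx":0,"ty":0,"tz":4.5,"jaw":45},{"rx":0,"ry":0,"rz":0,"tx":0,"ty":0,"tz":0,"jaw":45},{"rx":0,"ry":0,"rz":0,"tx":0,"ty":0,"tz":0,"jaw":45},{"rx":0,"ry":0,"rz":0,"tx":0,"ty":0,"tz":0,"jaw":45}]'
```

```text
time_s: 18.87
tool_pos: [0.4958, 0.2419, -0.0042]
tool_rot: [180.0, -0.1, 29.6]
force: [0.0, -0.0, -0.0]
grip_width: 0.0447
```

```bash
python3 -m pendant '[{"rx":0,"ry":0,"rz":0,"tx":0,"ty":0,"tz":0,"jaw":10},{"rx":0,"ry":0,"rz":0,"tx":0,"ty":0,"tz":0,"jaw":10},{"rx":0,"ry":0,"rz":0,"tx":0,"ty":0,"tz":0,"jaw":10},{"rx":0,"ry":0,"rz":0,"tx":0,"ty":0,"tz":0,"jaw":10},{"rx":0,"ry":0,"rz":0,"tx":0,"ty":0,"tz":-10,"jaw":10},{"rx":0,"ry":0,"rz":0,"tx":0,"ty":0,"tz":-30,"jaw":10},{"rx":0,"ry":0,"rz":0,"tx":0,"ty":0,"tz":-40,"jaw":10},{"rx":0,"ry":0,"rz":0,"tx":0,"ty":0,"tz":-40,"jaw":10},{"rx":0,"ry":0,"rz":0,"tx":0,"ty":0,"tz":-40,"jaw":10},{"rx":0,"ry":0,"rz":0,"tx":0,"ty":0,"tz":-40,"jaw":10},{"rx":0,"ry":0,"rz":0,"tx":0,"ty":0,"tz":0,"jaw":10}]' 60
python3 - <<'E'
from h import *
c=Cam("wrist"); c.save("w10")
o=np.array([.491,-.2878]); yh=np.array([.4337,.901]);xh=np.array([.901,-.4337])
for ys in (.09,0,-.09):
    p=o+yh*ys; print(ys,p, p+.0037*xh)
p=o+yh*.09+.0057*xh
delta([*p,.22],[180,0,-25.7]); delta([*p,.22],[180,-42,-25.7])
E
```

```text
time_s: 19.78
tool_pos: [0.4984, 0.2444, 0.2032]
tool_rot: [179.9, -0.7, 29.6]
force: [1.2, 1.1, -2.2]
grip_width: 0.0291
0.09 [ 0.530033 -0.20671 ] [ 0.5333667  -0.20831469]
0 [ 0.491  -0.2878] [ 0.4943337  -0.28940469]
-0.09 [ 0.451967 -0.36889 ] [ 0.4553007  -0.37049469]
now [0.497  0.2431 0.1995] [179.88  -0.49  29.6 ] turn [-0.12 -0.51 55.3 ] | shift present axes [-190.   412.2  -21.3] | shift after turn [230.5 391.  -20.5]
now [0.497  0.2431 0.1995] [179.88  -0.49  29.6 ] turn [-20.34  38.13  52.65] | shift present axes [-190.   412.2  -21.3] | shift after turn [185.1 391.  139. ]
```

View pics/w10.png

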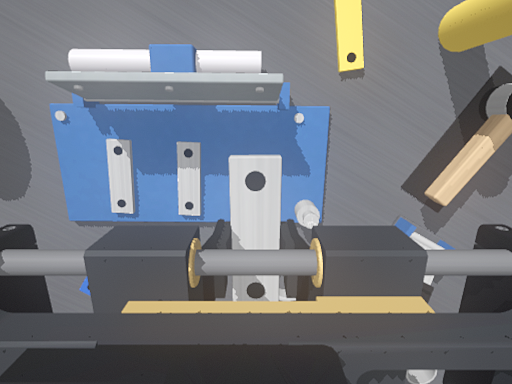

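```bash
python3 -m pendant '[{"rx":0,"ry":0,"rz":6.9,"tx":0,"ty":0,"tz":-20,"jaw":10},{"rx":0,"ry":0,"rz":6.9,"tx":0,"ty":0,"tz":0,"jaw":10},{"rx":0,"ry":0,"rz":6.9,"tx":0,"ty":0,"tz":0,"jaw":10},{"rx":0,"ry":0,"rz":6.9,"tx":0,"ty":0,"tz":0,"jaw":10},{"rx":0,"ry":0,"rz":6.9,"tx":0,"ty":0,"tz":0,"jaw":10},{"rx":0,"ry":0,"rz":6.9,"tx":0,"ty":0,"tz":0,"jaw":10},{"rx":0,"ry":0,"rz":6.9,"tx":0,"ty":0,"tz":0,"jaw":10},{"rx":0,"ry":0,"rz":7,"tx":0,"ty":0,"tz":0,"jaw":10},{"rx":0,"ry":0,"rz":0,"tx":19,"ty":32.6,"tz":0,"jaw":10},{"rx":0,"ry":0,"rz":0,"tx":19,"ty":32.6,"tz":0,"jaw":10},{"rx":0,"ry":0,"rz":0,"tx":19,"ty":32.6,"tz":0,"jaw":10},{"rx":0,"ry":0,"rz":0,"tx":19,"ty":32.6,"tz":0,"jaw":10},{"rx":0,"ry":0,"rz":0,"tx":19,"ty":32.6,"tz":0,"jaw":10},{"rx":0,"ry":0,"rz":0,"tx":19,"ty":32.6,"tz":0,"jaw":10},{"rx":0,"ry":0,"rz":0,"tx":19,"ty":32.6,"tz":0,"jaw":10},{"rx":0,"ry":0,"rz":0,"tx":19,"ty":32.6,"tz":0,"jaw":10},{"rx":0,"ry":0,"rz":0,"tx":19,"ty":32.6,"tz":0,"jaw":10},{"rx":0,"ry":0,"rz":0,"tx":19,"ty":32.6,"tz":0,"jaw":10},{"rx":0,"ry":0,"rz":0,"tx":19,"ty":32.6,"tz":0,"jaw":10},{"rx":0,"ry":0,"rz":0,"tx":19,"ty":32.6,"tz":0,"jaw":10}]'
python3 -m pendant '[{"rx":0,"ry":7,"rz":0,"tx":0,"ty":0,"tz":0,"jaw":10},{"rx":0,"ry":7,"rz":0,"tx":0,"ty":0,"tz":0,"jaw":10},{"rx":0,"ry":7,"rz":0,"tx":0,"ty":0,"tz":0,"jaw":10},{"rx":0,"ry":7,"rz":0,"tx":0,"ty":0,"tz":0,"jaw":10},{"rx":0,"ry":7,"rz":0,"tx":0,"ty":0,"tz":0,"jaw":10},{"rx":0,"ry":7,"rz":0,"tx":0,"ty":0,"tz":0,"jaw":10},{"rx":0,"ry":0,"rz":0,"tx":0,"ty":0,"tz":0,"jaw":10},{"rx":0,"ry":0,"rz":0,"tx":0,"ty":0,"tz":0,"jaw":10}]'
python3 - <<'E'
from h import *
o=env.get_obs();print(o["qpos"].round(1))
c=Cam("wrist"); c.save("w11"); np.savez("pics/w11.npz",img=c.img,d=c.d,T=c.T,f=c.v,cx=c.cx,cy=c.cy)
Cam("scene").save("s11",(60,60,320,260),3)
p=np.array([.491,-.2878])+np.array([.4337,.901])*.09+np.array([.901,-.4337])*.0057
delta([*p,.22],[180,-42,-25.7])
E
```

```text
time_s: 21.5
tool_pos: [0.5292, -0.2115, 0.213]
tool_rot: [180.0, 0.2, -25.7]
force: [1.3, -0.2, -2.2]
grip_width: 0.0291
time_s: 22.17
tool_pos: [0.535, -0.2139, 0.2094]
tool_rot: [179.4, -37.8, -25.6]
force: [0.4, 0.1, -1.3]
grip_width: 0.0293
[  34.5  -17.2  -17.2  127.6    2.4   31.6 -101.2]
now [ 0.5367 -0.2163  0.2133] [179.43 -38.17 -25.85] turn [ 0.67  3.83 -0.09] | shift present axes [ 0.6 -5.7 -8.1] | shift after turn [ 1.1 -5.8 -8. ]
```

View pics/w11.png

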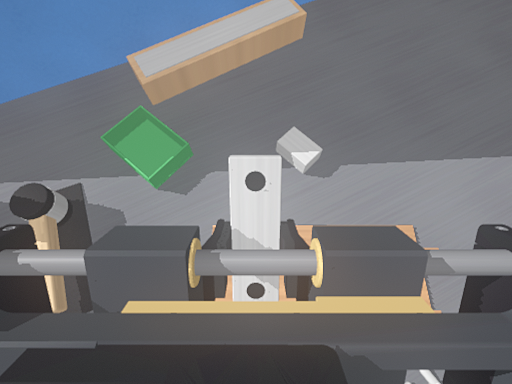

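View pics/s11.png

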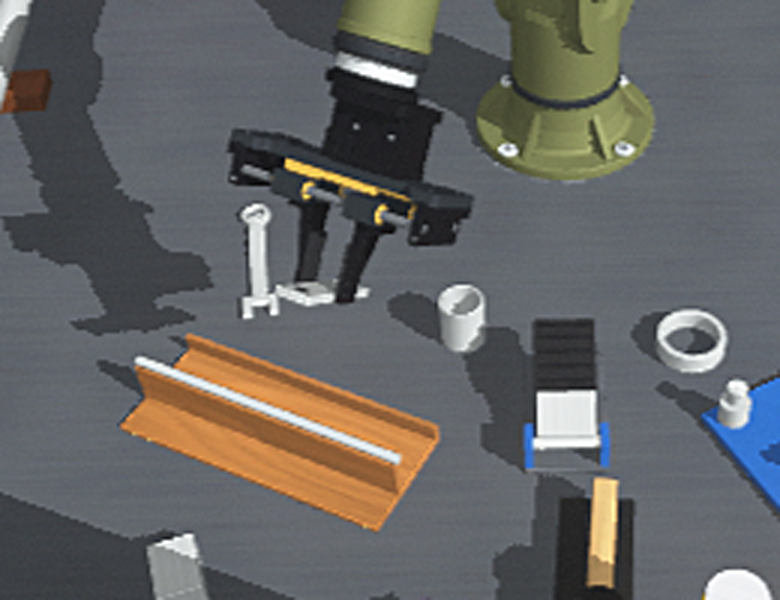

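Joint 2 sits at its lower limit here, so the tilt only reached 38°. I'll descend, which eases joint 2, and then correct.

```bash
python3 -m pendant '[{"rx":0,"ry":0,"rz":0,"tx":-12.5,"ty":-3,"tz":15.5,"jaw":10},{"rx":0,"ry":0,"rz":0,"tx":-15,"ty":-3,"tz":18.5,"jaw":10},{"rx":0,"ry":0,"rz":0,"tx":-15,"ty":0,"tz":18.5,"jaw":10},{"rx":0,"ry":0,"rz":0,"tx":-15,"ty":0,"tz":18.5,"jaw":10},{"rx":0,"ry":0,"rz":0,"tx":0,"ty":0,"tz":0,"jaw":10},{"rx":0,"ry":0,"rz":0,"tx":0,"ty":0,"tz":0,"jaw":10}]'
python3 - <<'E'
from h import *
o=env.get_obs();print(o["qpos"].round(1))
p=np.array([.491,-.2878])+np.array([.4337,.901])*.09+np.array([.901,-.4337])*.0057
delta([*p,.10],[180,-42,-25.7])
E
```

```text
time_s: 22.77
tool_pos: [0.5366, -0.2129, 0.1207]
tool_rot: [179.4, -38.0, -26.0]
force: [0.6, -0.4, -1.7]
grip_width: 0.0292
[  39.6  -10.4  -24.1  133.6   10.9   18.9 -111. ]
now [ 0.5366 -0.2129  0.1207] [179.41 -38.05 -26.05] turn [ 0.82  3.95 -0.24] | shift present axes [-15.   -2.9  14.5] | shift after turn [-16.   -2.7  13.5]
```

```bash
python3 - <<'E'
from h import *
p=np.array([.491,-.2878])+np.array([.4337,.901])*.09+np.array([.901,-.4337])*.008
delta([*p,.075],[180,-40,-25.7])
E
python3 -m pendant '[{"rx":0.8,"ry":2,"rz":0,"tx":0,"ty":0,"tz":0,"jaw":10},{"rx":0,"ry":0,"rz":0,"tx":-10,"ty":-3,"tz":12,"jaw":10},{"rx":0,"ry":0,"rz":0,"tx":-10,"ty":0,"tz":12,"jaw":10},{"rx":0,"ry":0,"rz":0,"tx":-10,"ty":0,"tz":12,"jaw":10},{"rx":0,"ry":0,"rz":0,"tx":0,"ty":0,"tz":0,"jaw":10},{"rx":0,"ry":0,"rz":0,"tx":0,"ty":0,"tz":0,"jaw":10}]'
python3 - <<'E'
from h import *
o=env.get_obs();print(o["qpos"].round(1))
p=np.array([.491,-.2878])+np.array([.4337,.901])*.09+np.array([.901,-.4337])*.008
delta([*p,.0356],[180,-40,-25.7])
E
```

```text
now [ 0.5366 -0.2129  0.1207] [179.41 -38.05 -26.05] turn [ 0.81  1.95 -0.26] | shift present axes [-28.6  -3.1  35.6] | shift after turn [-29.8  -2.7  34.7]
time_s: 23.27
tool_pos: [0.5393, -0.2106, 0.0756]
tool_rot: [-179.8, -40.2, -26.0]
force: [0.7, -0.5, -2.5]
grip_width: 0.029
[  51.5   -5.7  -36.5  137.2   28.2    8.9 -128.3]
now [ 0.5393 -0.2106  0.0756] [-179.84  -40.24  -25.99] turn [ 0.03 -0.24 -0.22] | shift present axes [-27.3   0.6  29.2] | shift after turn [-27.2   0.5  29.3]
```

Joint 6 is nearly at its limit, so I'll use a 35° tool tilt and let the plate pivot in a light grip against the rail.

```bash
python3 -m pendant '[{"rx":0,"ry":-2.6,"rz":0,"tx":0,"ty":0,"tz":0,"jaw":10},{"rx":0,"ry":-2.6,"rz":0,"tx":0,"ty":0,"tz":0,"jaw":10},{"rx":0,"ry":0,"rz":0,"tx":0,"ty":0,"tz":0,"jaw":10},{"rx":0,"ry":0,"rz":0,"tx":0,"ty":0,"tz":0,"jaw":10}]'
python3 - <<'E'
from h import *
o=env.get_obs();print(o["qpos"].round(1))
p=np.array([.491,-.2878])+np.array([.4337,.901])*.09+np.array([.901,-.4337])*.0083
delta([*p,.045],[180,-35,-25.7])
E
```

```text
time_s: 23.6
tool_pos: [0.541, -0.2091, 0.0768]
tool_rot: [-179.7, -35.2, -25.9]
force: [-0.3, 0.2, -2.2]
grip_width: 0.0292
[  43.5   -4.3  -28.2  133.2   14.9   16.4 -114.1]
now [ 0.541  -0.2091  0.0768] [-179.72  -35.24  -25.92] turn [-0.16 -0.24 -0.18] | shift present axes [-20.5   2.8  24.5] | shift after turn [-20.4   2.7  24.6]
```

```bash
python3 -m pendant '[{"rx":0,"ry":0,"rz":0,"tx":-10,"ty":2.7,"tz":12,"jaw":10},{"rx":0,"ry":0,"rz":0,"tx":-10.5,"ty":0,"tz":12.5,"jaw":10},{"rx":0,"ry":0,"rz":0,"tx":0,"ty":0,"tz":0,"jaw":10},{"rx":0,"ry":0,"rz":0,"tx":0,"ty":0,"tz":0,"jaw":10},{"rx":0,"ry":0,"rz":0,"tx":0,"ty":0,"tz":0,"jaw":10}]'
python3 - <<'E'
from h import *
o=env.get_obs();print(o["qpos"].round(1))
p=np.array([.491,-.2878])+np.array([.4337,.901])*.09+np.array([.901,-.4337])*.0083
delta([*p,.036],[180,-35,-25.7])
c=Cam("scene"); c.save("s12",(90,110,220,250),5)
E
```

```text
time_s: 24.02
tool_pos: [0.5353, -0.2097, 0.0427]
tool_rot: [-179.8, -35.0, -25.9]
force: [0.4, 1.0, -0.8]
grip_width: 0.0288
[  45.7   -0.5  -30.7  135.    27.9   12.4 -126.4]
now [ 0.5353 -0.2097  0.0427] [-179.78  -35.    -25.86] turn [-0.13 -0.   -0.13] | shift present axes [-2.  -0.3  6.8] | shift after turn [-2.  -0.3  6.8]
```

View pics/s12.png

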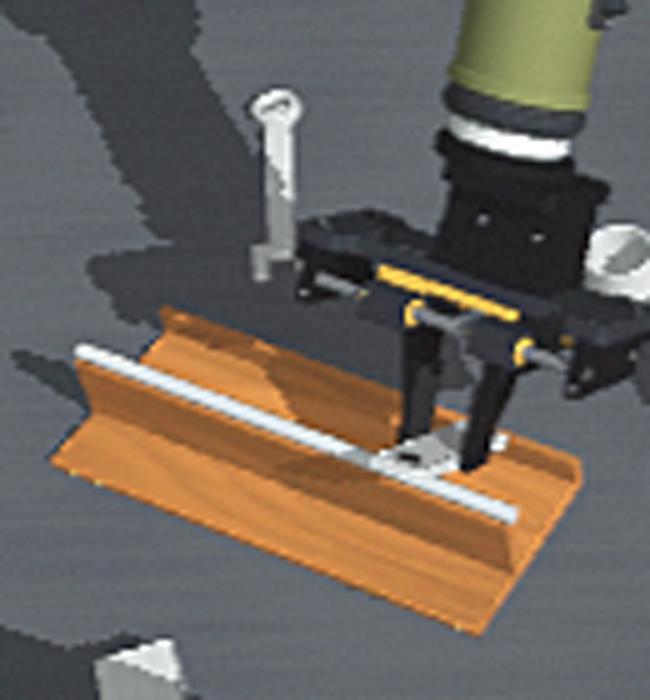

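```bash
python3 -m pendant '[{"rx":0,"ry":0,"rz":0,"tx":-2,"ty":0,"tz":3,"jaw":10},{"rx":0,"ry":0,"rz":0,"tx":-1.5,"ty":0,"tz":2,"jaw":10},{"rx":0,"ry":0,"rz":0,"tx":0,"ty":0,"tz":0,"jaw":10},{"rx":0,"ry":0,"rz":0,"tx":0,"ty":0,"tz":0,"jaw":10}]'
python3 - <<'E'
from h import *
p=np.array([.491,-.2878])+np.array([.4337,.901])*.09+np.array([.901,-.4337])*.0083
delta([*p,.036],[180,-35,-25.7])
E
```

```text
time_s: 24.4
tool_pos: [0.5354, -0.2098, 0.0366]
tool_rot: [-179.8, -35.0, -25.9]
force: [-0.3, -0.0, -2.0]
grip_width: 0.0291
now [ 0.5354 -0.2098  0.0366] [-179.8   -35.    -25.86] turn [-0.11  0.   -0.13] | shift present axes [ 1.4 -0.5  1.7] | shift after turn [ 1.4 -0.5  1.7]
```

```bash
for i in 1; do python3 -m pendant '[{"rx":0,"ry":0,"rz":0,"tx":-1.2,"ty":0,"tz":1.7,"jaw":10},{"rx":0,"ry":0,"rz":0,"tx":0,"ty":0,"tz":0,"jaw":10},{"rx":0,"ry":0,"rz":0,"tx":0,"ty":0,"tz":0,"jaw":10}]'; done; python3 -m pendant '[{"rx":0,"ry":0,"rz":0,"tx":-1.2,"ty":0,"tz":1.7,"jaw":10},{"rx":0,"ry":0,"rz":0,"tx":0,"ty":0,"tz":0,"jaw":10},{"rx":0,"ry":0,"rz":0,"tx":0,"ty":0,"tz":0,"jaw":10}]'
```

```text
time_s: 24.65
tool_pos: [0.535, -0.2097, 0.034]
tool_rot: [-179.8, -35.0, -25.9]
force: [0.4, -0.3, -1.9]
grip_width: 0.0289
time_s: 24.9
tool_pos: [0.5356, -0.21, 0.0331]
tool_rot: [-179.9, -35.1, -25.8]
force: [-9.6, 3.5, 12.5]
grip_width: 0.0289
```

```bash
python3 -m pendant '[{"rx":0,"ry":0,"rz":0,"tx":0,"ty":0,"tz":0,"jaw":10},{"rx":0,"ry":0,"rz":0,"tx":0,"ty":0,"tz":0,"jaw":10},{"rx":0,"ry":0,"rz":0,"tx":-1.2,"ty":0,"tz":1.7,"jaw":10},{"rx":0,"ry":0,"rz":0,"tx":-1.2,"ty":0,"tz":1.7,"jaw":10},{"rx":0,"ry":0,"rz":0,"tx":0,"ty":0,"tz":0,"jaw":10},{"rx":0,"ry":0,"rz":0,"tx":0,"ty":0,"tz":0,"jaw":10}]' 5
python3 - <<'E'
from h import *
o=env.get_obs();print(o["qpos"].round(1))
c=Cam("wrist"); c.save("w13"); s=Cam("scene"); s.save("s13",(90,110,220,250),5)
E
```

```text
time_s: 25.4
tool_pos: [0.5355, -0.2098, 0.028]
tool_rot: [-179.8, -35.0, -25.9]
force: [1.4, -0.4, 0.7]
grip_width: 0.0299
[  45.2    1.6  -30.4  135.4   38.4   11.  -136.6]
```

View pics/w13.png

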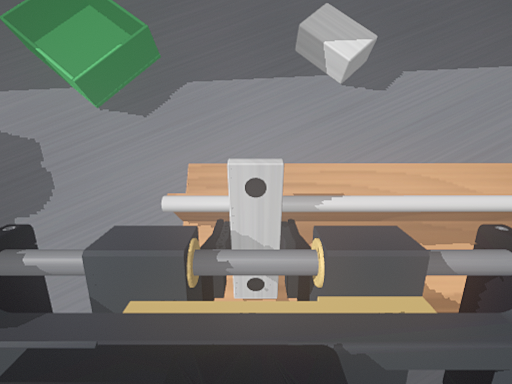

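View pics/s13.png

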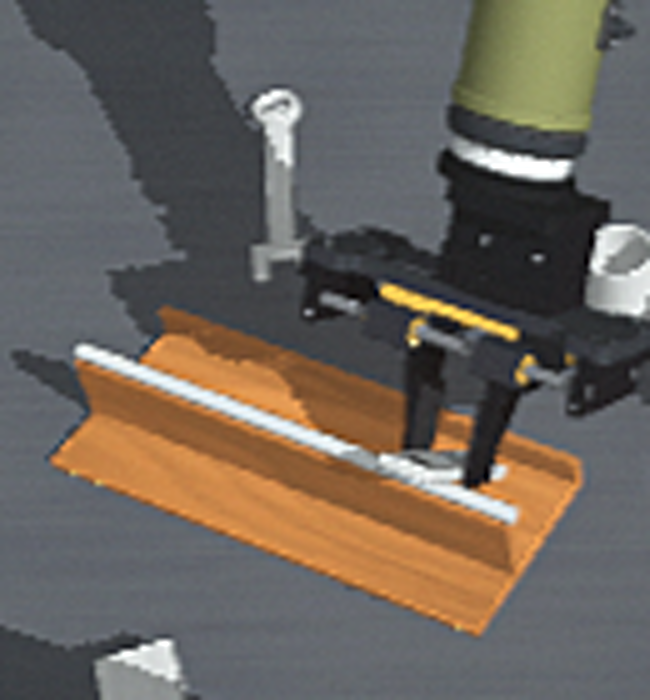

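```bash
python3 -m pendant '[{"rx":0,"ry":0,"rz":0,"tx":0,"ty":0,"tz":0,"jaw":33},{"rx":0,"ry":0,"rz":0,"tx":0,"ty":0,"tz":0,"jaw":37},{"rx":0,"ry":0,"rz":0,"tx":0,"ty":0,"tz":0,"jaw":45},{"rx":0,"ry":0,"rz":0,"tx":0,"ty":0,"tz":0,"jaw":45},{"rx":0,"ry":0,"rz":0,"tx":0,"ty":0,"tz":-10,"jaw":45},{"rx":0,"ry":0,"rz":0,"tx":0,"ty":0,"tz":-20,"jaw":45},{"rx":0,"ry":0,"rz":0,"tx":0,"ty":0,"tz":-30,"jaw":45},{"rx":0,"ry":0,"rz":0,"tx":0,"ty":0,"tz":-30,"jaw":45},{"rx":0,"ry":0,"rz":0,"tx":0,"ty":0,"tz":-20,"jaw":45},{"rx":0,"ry":0,"rz":0,"tx":0,"ty":0,"tz":0,"jaw":45}]'
python3 - <<'E'
from h import *
o=env.get_obs();print(o["qpos"].round(1))
c=Cam("wrist"); c.save("w14"); s=Cam("scene"); s.save("s14",(90,110,220,250),5)
P=c.P; print([P[y,255].round(4) for y in range(150,260,8)])
E
```

```text
time_s: 26.33
tool_pos: [0.4825, -0.1861, 0.1081]
tool_rot: [-180.0, -34.7, -25.9]
force: [-0.2, -0.0, 0.0]
grip_width: 0.0452
[  38.9  -17.2  -23.2  138.3   -0.7   23.3 -100.8]
[array([ 0.5484, -0.2187,  0.0785]), array([ 0.5438, -0.2164,  0.0733]), array([ 0.5391, -0.2141,  0.0678]), array([ 0.5344, -0.2119,  0.0617]), array([ 0.5291, -0.2093,  0.0567]), array([ 0.5245, -0.207 ,  0.0493]), array([ 0.5193, -0.2045,  0.0426]), array([ 0.514 , -0.2019,  0.0353]), array([ 0.5082, -0.199 ,  0.0294]), array([ 0.5022, -0.1961,  0.0236]), array([ 0.4963, -0.1932,  0.0159]), array([ 0.4906, -0.1904,  0.0057]), array([ 0.4808, -0.1857,  0.0234]), array([ 0.4548, -0.1733,  0.2093])]
```

View pics/w14.png

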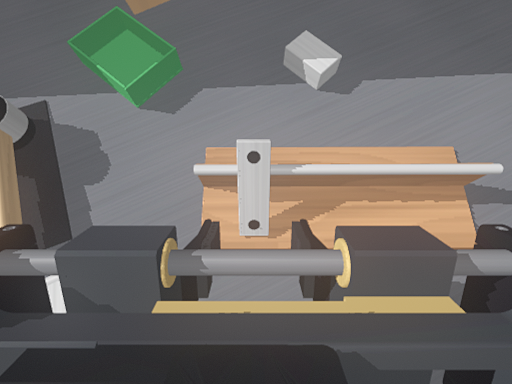

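View pics/s14.png

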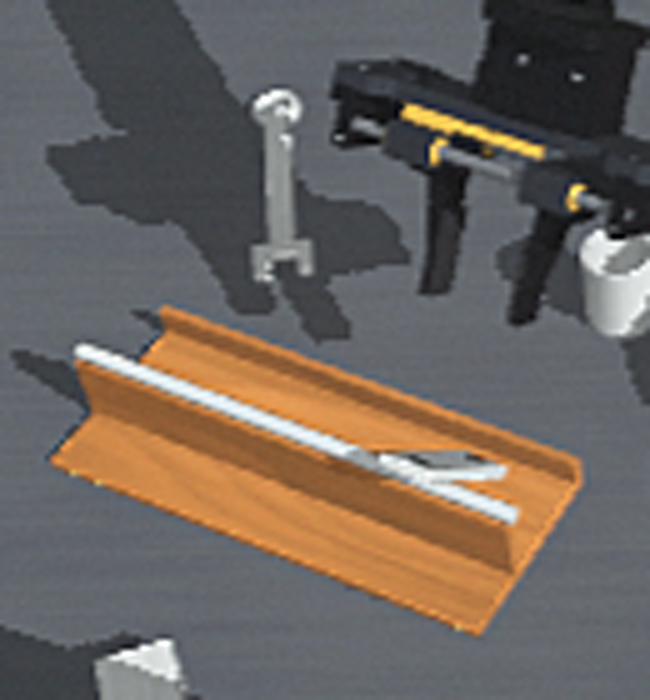

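Plate A is leaning on the rail at a slope of about 47° with its lower end on the base. Back for the next plate.

```bash
python3 -m pendant '[{"rx":0,"ry":-7,"rz":0,"tx":0,"ty":0,"tz":0,"jaw":45},{"rx":0,"ry":-7,"rz":0,"tx":0,"ty":0,"tz":0,"jaw":45},{"rx":0,"ry":-7,"rz":0,"tx":0,"ty":0,"tz":0,"jaw":45},{"rx":0,"ry":-7,"rz":0,"tx":0,"ty":0,"tz":0,"jaw":45},{"rx":0,"ry":-7,"rz":0,"tx":0,"ty":0,"tz":0,"jaw":45},{"rx":0,"ry":0,"rz":0,"tx":0,"ty":0,"tz":-40,"jaw":45},{"rx":0,"ry":0,"rz":0,"tx":0,"ty":0,"tz":-40,"jaw":45},{"rx":0,"ry":0,"rz":0,"tx":0,"ty":0,"tz":-40,"jaw":45},{"rx":0,"ry":0,"rz":-6.7,"tx":0,"ty":0,"tz":-20,"jaw":45},{"rx":0,"ry":0,"rz":-6.7,"tx":0,"ty":0,"tz":0,"jaw":45},{"rx":0,"ry":0,"rz":-6.7,"tx":0,"ty":0,"tz":0,"jaw":45},{"rx":0,"ry":0,"rz":-6.7,"tx":0,"ty":0,"tz":0,"jaw":45},{"rx":0,"ry":0,"rz":-6.7,"tx":0,"ty":0,"tz":0,"jaw":45},{"rx":0,"ry":0,"rz":-6.7,"tx":0,"ty":0,"tz":0,"jaw":45},{"rx":0,"ry":0,"rz":-6.7,"tx":0,"ty":0,"tz":0,"jaw":45},{"rx":0,"ry":0,"rz":-6.7,"tx":0,"ty":0,"tz":0,"jaw":45},{"rx":0,"ry":0,"rz":0,"tx":0,"ty":0,"tz":0,"jaw":45},{"rx":0,"ry":0,"rz":0,"tx":0,"ty":0,"tz":0,"jaw":45}]'
python3 - <<'E'
from h import *
delta([.4485,.3165,.25],[180,0,27.8]);print(env.get_obs()["qpos"].round(1))
E
```

```text
time_s: 27.93
tool_pos: [0.4835, -0.187, 0.2481]
tool_rot: [-180.0, 0.1, 27.5]
force: [-0.3, -0.3, -0.0]
grip_width: 0.0453
now [ 0.4835 -0.187   0.2481] [-1.7996e+02  1.3000e-01  2.7490e+01] turn [-0.04  0.13 -0.31] | shift present axes [ 201.4 -462.9   -2.1] | shift after turn [ 203.9 -461.7   -1.9]
[ 40.7   2.4 -23.1  97.2   1.   80.7 -45.1]
```

```bash
python3 -m pendant '[{"rx":0,"ry":0,"rz":0,"tx":14.5,"ty":-33,"tz":0,"jaw":45},{"rx":0,"ry":0,"rz":0,"tx":14.5,"ty":-33,"tz":0,"jaw":45},{"rx":0,"ry":0,"rz":0,"tx":14.5,"ty":-33,"tz":0,"jaw":45},{"rx":0,"ry":0,"rz":0,"tx":14.5,"ty":-33,"tz":0,"jaw":45},{"rx":0,"ry":0,"rz":0,"tx":14.5,"ty":-33,"tz":0,"jaw":45},{"rx":0,"ry":0,"rz":0,"tx":14.5,"ty":-33,"tz":0,"jaw":45},{"rx":0,"ry":0,"rz":0,"tx":14.5,"ty":-33,"tz":0,"jaw":45},{"rx":0,"ry":0,"rz":0,"tx":14.5,"ty":-33,"tz":0,"jaw":45},{"rx":0,"ry":0,"rz":0,"tx":14.5,"ty":-33,"tz":0,"jaw":45},{"rx":0,"ry":0,"rz":0,"tx":14.5,"ty":-33,"tz":0,"jaw":45},{"rx":0,"ry":0,"rz":0,"tx":14.5,"ty":-33,"tz":0,"jaw":45},{"rx":0,"ry":0,"rz":0,"tx":14.5,"ty":-33,"tz":0,"jaw":45},{"rx":0,"ry":0,"rz":0,"tx":14.5,"ty":-33,"tz":0,"jaw":45},{"rx":0,"ry":0,"rz":0,"tx":14.5,"ty":-33,"tz":0,"jaw":45},{"rx":0,"ry":0,"rz":0,"tx":0,"ty":0,"tz":0,"jaw":45},{"rx":0,"ry":0,"rz":0,"tx":0,"ty":0,"tz":0,"jaw":45}]'
cat >> h.py <<'E'
def plates(c,mn=300):
    P=c.P; hsv=cv2.cvtColor(c.img,cv2.COLOR_RGB2HSV); s,v=hsv[...,1].astype(int),hsv[...,2].astype(int)
    m=(P[...,2]>.012)&(P[...,2]<.025)&(s<60)&(v>90)
    n,l,st,ce=cv2.connectedComponentsWithStats(m.astype(np.uint8))
    for i in range(1,n):
        if st[i,4]<mn: continue
        q=P[l==i]; r=cv2.minAreaRect((q[:,:2]*1000).astype(np.float32))
        print(ce[i].round(0),st[i,4],"ctr",np.round(r[0],1),"size",np.round(r[1],1),"ang",round(r[2],1),"z",np.median(q[:,2]).round(4))
E
python3 - <<'E'
from h import *
c=Cam("wrist"); c.save("w15"); plates(c); delta([.4485,.3165,-.0045],[180,0,27.8])
E
```

```text
time_s: 29.27
tool_pos: [0.4472, 0.3192, 0.2481]
tool_rot: [-179.8, 0.1, 27.8]
force: [-0.8, -0.4, -0.1]
grip_width: 0.0451
[196. 164.] 1303 ctr [405.7 397.9] size [99.9 30.5] ang 26.3 z 0.0172
[257. 164.] 1290 ctr [448.2 316.9] size [99.4 29.6] ang 27.4 z 0.0172
now [0.4483 0.317  0.2481] [-1.7993e+02  1.5000e-01  2.7670e+01] turn [-0.07  0.15 -0.13] | shift present axes [  0.6   0.9 252.6] | shift after turn [-1.000e-01  6.000e-01  2.526e+02]
```

View pics/w15.png

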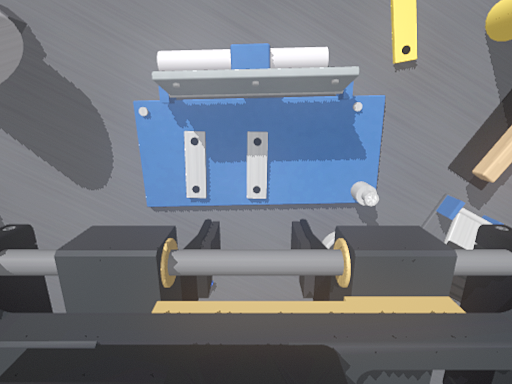

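```bash
python3 -m pendant '[{"rx":0,"ry":0,"rz":0,"tx":0,"ty":0.5,"tz":30,"jaw":45},{"rx":0,"ry":0,"rz":0,"tx":0,"ty":0,"tz":40,"jaw":45},{"rx":0,"ry":0,"rz":0,"tx":0,"ty":0,"tz":40,"jaw":45},{"rx":0,"ry":0,"rz":0,"tx":0,"ty":0,"tz":40,"jaw":45},{"rx":0,"ry":0,"rz":0,"tx":0,"ty":0,"tz":40,"jaw":45},{"rx":0,"ry":0,"rz":0,"tx":0,"ty":0,"tz":30,"jaw":45},{"rx":0,"ry":0,"rz":0,"tx":0,"ty":0,"tz":15,"jaw":45},{"rx":0,"ry":0,"rz":0,"tx":0,"ty":0,"tz":0,"jaw":45},{"rx":0,"ry":0,"rz":0,"tx":0,"ty":0,"tz":0,"jaw":45},{"rx":0,"ry":0,"rz":0,"tx":0,"ty":0,"tz":0,"jaw":45}]'
python3 - <<'E'
from h import *
delta([.4483,.3167,-.0045],[180,0,27.6])
E
```

```text
time_s: 30.15
tool_pos: [0.4498, 0.3159, 0.015]
tool_rot: [-180.0, -0.0, 27.5]
force: [-0.4, 0.2, 0.1]
grip_width: 0.0447
now [0.4498 0.3159 0.015 ] [-1.7997e+02 -3.0000e-02  2.7550e+01] turn [-0.03 -0.03 -0.05] | shift present axes [-1.  -1.4 19.5] | shift after turn [-1.  -1.4 19.5]
```

```bash
python3 -m pendant '[{"rx":0,"ry":0,"rz":0,"tx":-1,"ty":-1.2,"tz":12,"jaw":45},{"rx":0,"ry":0,"rz":0,"tx":0,"ty":0,"tz":6.5,"jaw":45},{"rx":0,"ry":0,"rz":0,"tx":0,"ty":0,"tz":0,"jaw":45},{"rx":0,"ry":0,"rz":0,"tx":0,"ty":0,"tz":0,"jaw":45},{"rx":0,"ry":0,"rz":0,"tx":0,"ty":0,"tz":0,"jaw":45}]'
```

```text
time_s: 30.57
tool_pos: [0.4466, 0.3168, -0.005]
tool_rot: [-179.9, 0.1, 27.7]
force: [-1.1, 0.4, 0.1]
grip_width: 0.0452
```

```bash
python3 -m pendant '[{"rx":0,"ry":0,"rz":0,"tx":0,"ty":0,"tz":0,"jaw":10},{"rx":0,"ry":0,"rz":0,"tx":0,"ty":0,"tz":0,"jaw":10},{"rx":0,"ry":0,"rz":0,"tx":0,"ty":0,"tz":0,"jaw":10},{"rx":0,"ry":0,"rz":0,"tx":0,"ty":0,"tz":0,"jaw":10},{"rx":0,"ry":0,"rz":0,"tx":0,"ty":0,"tz":-10,"jaw":10},{"rx":0,"ry":0,"rz":0,"tx":0,"ty":0,"tz":-30,"jaw":10},{"rx":0,"ry":0,"rz":0,"tx":0,"ty":0,"tz":-40,"jaw":10},{"rx":0,"ry":0,"rz":0,"tx":0,"ty":0,"tz":-40,"jaw":10},{"rx":0,"ry":0,"rz":0,"tx":0,"ty":0,"tz":-40,"jaw":10},{"rx":0,"ry":0,"rz":6.6,"tx":0,"ty":0,"tz":-40,"jaw":10},{"rx":0,"ry":0,"rz":6.6,"tx":0,"ty":0,"tz":-15,"jaw":10},{"rx":0,"ry":0,"rz":6.6,"tx":0,"ty":0,"tz":0,"jaw":10},{"rx":0,"ry":0,"rz":6.7,"tx":0,"ty":0,"tz":0,"jaw":10},{"rx":0,"ry":0,"rz":6.7,"tx":0,"ty":0,"tz":0,"jaw":10},{"rx":0,"ry":0,"rz":6.7,"tx":0,"ty":0,"tz":0,"jaw":10},{"rx":0,"ry":0,"rz":6.7,"tx":0,"ty":0,"tz":0,"jaw":10},{"rx":0,"ry":0,"rz":6.7,"tx":0,"ty":0,"tz":0,"jaw":10},{"rx":0,"ry":0,"rz":0,"tx":0,"ty":0,"tz":0,"jaw":10},{"rx":0,"ry":0,"rz":0,"tx":0,"ty":0,"tz":0,"jaw":10}]' 60
python3 - <<'E'
from h import *
p=np.array([.491,-.2878])+np.array([.901,-.4337])*.0083
delta([*p,.20],[180,0,-25.7]);print(env.get_obs()["qpos"].round(1))
E
```

```text
time_s: 32.15
tool_pos: [0.4456, 0.3166, 0.2051]
tool_rot: [179.3, 0.2, -20.2]
force: [-0.1, 0.7, -1.6]
grip_width: 0.029
now [0.4456 0.3166 0.2051] [179.29   0.2  -20.22] turn [0.72 0.17 5.48] | shift present axes [259.8 552.2  11. ] | shift after turn [311.3 525.    5.1]
[  -3.9    9.2  -37.9   96.4    5.9   77.1 -153.1]
```

```bash
python3 -m pendant '[{"rx":0,"ry":0,"rz":0,"tx":17,"ty":36,"tz":0,"jaw":10},{"rx":0,"ry":0,"rz":0,"tx":17,"ty":36,"tz":0,"jaw":10},{"rx":0,"ry":0,"rz":0,"tx":17,"ty":36,"tz":0,"jaw":10},{"rx":0,"ry":0,"rz":0,"tx":17,"ty":36,"tz":0,"jaw":10},{"rx":0,"ry":0,"rz":0,"tx":17,"ty":36,"tz":0,"jaw":10},{"rx":0,"ry":0,"rz":0,"tx":17,"ty":36,"tz":0,"jaw":10},{"rx":0,"ry":0,"rz":0,"tx":17,"ty":36,"tz":0,"jaw":10},{"rx":0.7,"ry":0,"rz":5.5,"tx":17,"ty":36,"tz":0,"jaw":10},{"rx":0,"ry":0,"rz":0,"tx":0,"ty":0,"tz":0,"jaw":10}]'
python3 - <<'E'
from h import *
p=np.array([.491,-.2878])+np.array([.901,-.4337])*.0083
delta([*p,.19],[180,0,-25.7]);print(env.get_obs()["qpos"].round(1))
E
```

```text
time_s: 32.9
tool_pos: [0.4736, -0.0112, 0.208]
tool_rot: [179.7, 0.0, -26.7]
force: [0.1, -1.5, -0.6]
grip_width: 0.0291
now [ 0.4736 -0.0112  0.208 ] [ 1.7975e+02  4.0000e-02 -2.6730e+01] turn [ 0.25  0.04 -1.03] | shift present axes [148.2 239.   18.9] | shift after turn [143.9 241.7  18. ]
[  18.9   -2.4  -20.2  106.3   -0.6   76.1 -117.9]
```

```bash
python3 -m pendant '[{"rx":0,"ry":0,"rz":-1,"tx":0,"ty":0,"tz":0,"jaw":10},{"rx":0,"ry":0,"rz":0,"tx":20.5,"ty":34.4,"tz":0,"jaw":10},{"rx":0,"ry":0,"rz":0,"tx":20.5,"ty":34.4,"tz":0,"jaw":10},{"rx":0,"ry":0,"rz":0,"tx":20.5,"ty":34.4,"tz":0,"jaw":10},{"rx":0,"ry":0,"rz":0,"tx":20.5,"ty":34.4,"tz":0,"jaw":10},{"rx":0,"ry":0,"rz":0,"tx":20.5,"ty":34.4,"tz":0,"jaw":10},{"rx":0,"ry":0,"rz":0,"tx":20.5,"ty":34.4,"tz":0,"jaw":10},{"rx":0,"ry":0,"rz":0,"tx":20.5,"ty":34.4,"tz":15,"jaw":10},{"rx":0,"ry":0,"rz":0,"tx":0,"ty":0,"tz":30,"jaw":10},{"rx":0,"ry":7,"rz":0,"tx":0,"ty":0,"tz":0,"jaw":10},{"rx":0,"ry":7,"rz":0,"tx":0,"ty":0,"tz":0,"jaw":10},{"rx":0,"ry":7,"rz":0,"tx":0,"ty":0,"tz":0,"jaw":10},{"rx":0,"ry":7,"rz":0,"tx":0,"ty":0,"tz":0,"jaw":10},{"rx":0,"ry":7,"rz":0,"tx":0,"ty":0,"tz":0,"jaw":10},{"rx":0,"ry":0,"rz":0,"tx":0,"ty":0,"tz":0,"jaw":10},{"rx":0,"ry":0,"rz":0,"tx":0,"ty":0,"tz":0,"jaw":10}]'
python3 - <<'E'
from h import *
p=np.array([.491,-.2878])+np.array([.901,-.4337])*.0083
delta([*p,.045],[180,-35,-25.7]);print(env.get_obs()["qpos"].round(1))
E
```

```text
time_s: 34.23
tool_pos: [0.4993, -0.2755, 0.159]
tool_rot: [179.9, -34.4, -24.6]
force: [1.2, 0.1, -1.0]
grip_width: 0.0289
now [ 0.4993 -0.2755  0.159 ] [179.93 -34.4  -24.63] turn [-0.53  0.6   0.88] | shift present axes [-59.6  14.7  97.4] | shift after turn [-60.4  14.7  96.9]
[ 33.7 -12.9  -5.9 129.4  -5.9  29.2 -82.8]
```

```bash
python3 -m pendant '[{"rx":-0.5,"ry":0.6,"rz":0.9,"tx":0,"ty":0,"tz":0,"jaw":10},{"rx":0,"ry":0,"rz":0,"tx":-12,"ty":5,"tz":19.4,"jaw":10},{"rx":0,"ry":0,"rz":0,"tx":-12,"ty":5,"tz":19.4,"jaw":10},{"rx":0,"ry":0,"rz":0,"tx":-12,"ty":4.5,"tz":19.4,"jaw":10},{"rx":0,"ry":0,"rz":0,"tx":-12,"ty":0,"tz":19.4,"jaw":10},{"rx":0,"ry":0,"rz":0,"tx":-12,"ty":0,"tz":19,"jaw":10},{"rx":0,"ry":0,"rz":0,"tx":0,"ty":0,"tz":0,"jaw":10},{"rx":0,"ry":0,"rz":0,"tx":0,"ty":0,"tz":0,"jaw":10},{"rx":0,"ry":0,"rz":0,"tx":0,"ty":0,"tz":0,"jaw":10}]'
python3 - <<'E'
from h import *
p=np.array([.491,-.2878])+np.array([.901,-.4337])*.0083
delta([*p,.035],[180,-35,-25.7]);print(env.get_obs()["qpos"].round(1))
c=Cam("wrist"); c.save("w16")
E
```

```text
time_s: 34.98
tool_pos: [0.505, -0.2954, 0.0515]
tool_rot: [-179.9, -35.6, -25.9]
force: [-0.4, -1.2, -0.8]
grip_width: 0.0292
now [ 0.505  -0.2954  0.0515] [-179.86  -35.57  -25.9 ] turn [-0.03 -0.57 -0.16] | shift present axes [-15.7  -0.7   9. ] | shift after turn [-15.6  -0.8   9.2]
[ 32.4  -1.2  -3.4 134.7 -10.4  11.2 -77.3]
```

View pics/w16.png

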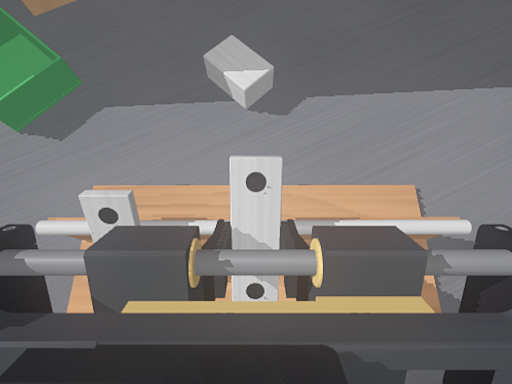

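```bash
python3 -m pendant '[{"rx":0,"ry":-0.5,"rz":0,"tx":-5,"ty":0,"tz":2,"jaw":10},{"rx":0,"ry":0,"rz":0,"tx":-5,"ty":0,"tz":3,"jaw":10},{"rx":0,"ry":0,"rz":0,"tx":-4.5,"ty":0,"tz":3,"jaw":10},{"rx":0,"ry":0,"rz":0,"tx":0,"ty":0,"tz":0,"jaw":10},{"rx":0,"ry":0,"rz":0,"tx":0,"ty":0,"tz":0,"jaw":10}]'
python3 -m pendant '[{"rx":0,"ry":0,"rz":0,"tx":-1.2,"ty":0,"tz":1.7,"jaw":10},{"rx":0,"ry":0,"rz":0,"tx":0,"ty":0,"tz":0,"jaw":10},{"rx":0,"ry":0,"rz":0,"tx":0,"ty":0,"tz":0,"jaw":10}]'
python3 - <<'E'
from h import *
p=np.array([.491,-.2878])+np.array([.901,-.4337])*.0083
delta([*p,.0335],[180,-35,-25.7]);print(env.get_obs()["qpos"].round(1))
E
```

```text
time_s: 35.45
tool_pos: [0.4952, -0.2914, 0.0337]
tool_rot: [-179.8, -34.8, -26.0]
force: [-0.5, 0.1, -1.4]
grip_width: 0.029
time_s: 35.7
tool_pos: [0.4959, -0.2918, 0.0331]
tool_rot: [-179.8, -35.0, -26.0]
force: [-10.7, 5.8, 10.9]
grip_width: 0.0292
now [ 0.4959 -0.2918  0.0331] [-179.85  -34.96  -26.  ] turn [ 0.02  0.04 -0.25] | shift present axes [ 2.1 -1.5  0.9] | shift after turn [ 2.1 -1.5  0.9]
[ 3.23e+01 -1.00e-01 -3.20e+00  1.36e+02 -1.21e+01  9.30e+00 -7.55e+01]
```

```bash
python3 -m pendant '[{"rx":0,"ry":0,"rz":0,"tx":0,"ty":0,"tz":0,"jaw":10},{"rx":0,"ry":0,"rz":0,"tx":0,"ty":0,"tz":0,"jaw":10},{"rx":0,"ry":0,"rz":0,"tx":-0.5,"ty":0,"tz":1.7,"jaw":10},{"rx":0,"ry":0,"rz":0,"tx":-0.8,"ty":0,"tz":1.7,"jaw":10},{"rx":0,"ry":0,"rz":0,"tx":0,"ty":0,"tz":0,"jaw":10},{"rx":0,"ry":0,"rz":0,"tx":0,"ty":0,"tz":0,"jaw":10}]' 5
python3 -m pendant '[{"rx":0,"ry":0,"rz":0,"tx":0,"ty":0,"tz":0,"jaw":33},{"rx":0,"ry":0,"rz":0,"tx":0,"ty":0,"tz":0,"jaw":37},{"rx":0,"ry":0,"rz":0,"tx":0,"ty":0,"tz":0,"jaw":45},{"rx":0,"ry":0,"rz":0,"tx":0,"ty":0,"tz":0,"jaw":45},{"rx":0,"ry":0,"rz":0,"tx":0,"ty":0,"tz":-10,"jaw":45},{"rx":0,"ry":0,"rz":0,"tx":0,"ty":0,"tz":-20,"jaw":45},{"rx":0,"ry":0,"rz":0,"tx":0,"ty":0,"tz":-30,"jaw":45},{"rx":0,"ry":-7,"rz":0,"tx":0,"ty":0,"tz":-30,"jaw":45},{"rx":0,"ry":-7,"rz":0,"tx":0,"ty":0,"tz":-20,"jaw":45},{"rx":0,"ry":-7,"rz":0,"tx":0,"ty":0,"tz":-20,"jaw":45},{"rx":0,"ry":-7,"rz":0,"tx":0,"ty":0,"tz":-30,"jaw":45},{"rx":0,"ry":-7,"rz":0,"tx":0,"ty":0,"tz":-30,"jaw":45},{"rx":0,"ry":0,"rz":0,"tx":0,"ty":0,"tz":-30,"jaw":45},{"rx":0,"ry":0,"rz":0,"tx":0,"ty":0,"tz":0,"jaw":45}]'
python3 - <<'E'
from h import *
c=Cam("wrist"); c.save("w17"); Cam("scene").save("s17",(90,110,220,250),5)
E
```

```text
time_s: 36.2
tool_pos: [0.4973, -0.2926, 0.0292]
tool_rot: [-179.9, -35.0, -26.0]
force: [1.2, -1.2, 0.8]
grip_width: 0.0299
time_s: 37.37
tool_pos: [0.4316, -0.2599, 0.2189]
tool_rot: [-179.7, -3.8, -25.7]
force: [0.4, -1.5, 1.4]
grip_width: 0.0448
```

View pics/w17.png

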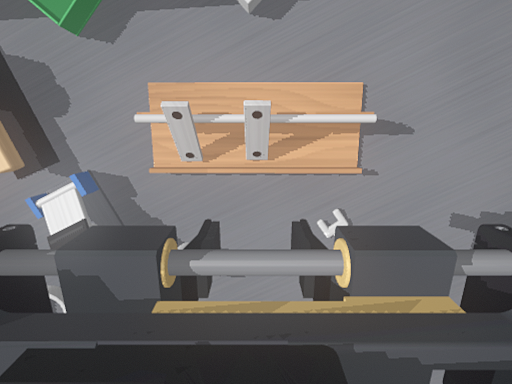

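View pics/s17.png

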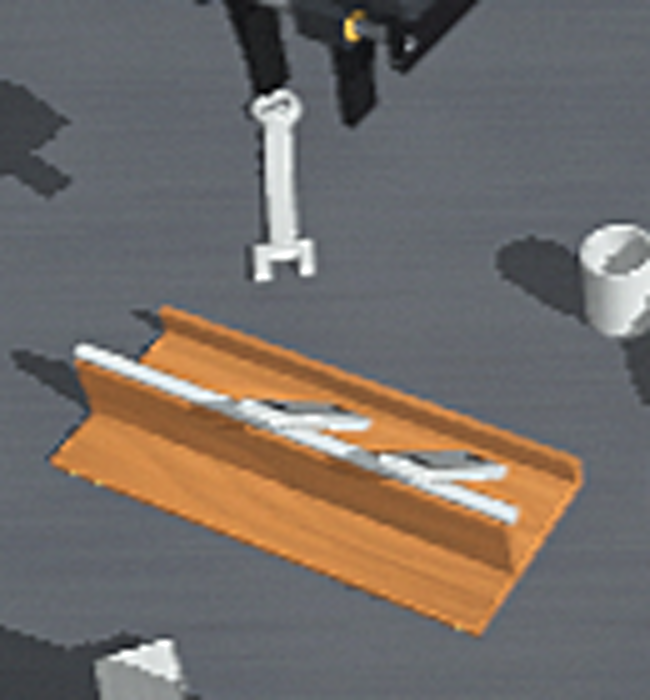

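Two plates are leaning on the rack. Now the third.

```bash
python3 -m pendant '[{"rx":0,"ry":0,"rz":-6.5,"tx":0,"ty":0,"tz":-10,"jaw":45},{"rx":0,"ry":0,"rz":-6.5,"tx":0,"ty":0,"tz":-10,"jaw":45},{"rx":0,"ry":0,"rz":-6.5,"tx":0,"ty":0,"tz":0,"jaw":45},{"rx":0,"ry":0,"rz":-6.5,"tx":0,"ty":0,"tz":0,"jaw":45},{"rx":0,"ry":0,"rz":-6.5,"tx":0,"ty":0,"tz":0,"jaw":45},{"rx":0,"ry":0,"rz":-6.5,"tx":0,"ty":0,"tz":0,"jaw":45},{"rx":0,"ry":0,"rz":-6.5,"tx":0,"ty":0,"tz":0,"jaw":45},{"rx":0,"ry":0,"rz":-6.5,"tx":0,"ty":0,"tz":0,"jaw":45},{"rx":0,"ry":0,"rz":0,"tx":0,"ty":0,"tz":0,"jaw":45}]'
python3 - <<'E'
from h import *
delta([.48,.05,.25],[180,0,26.3]);print(env.get_obs()["qpos"].round(1))
E
```

```text
time_s: 38.22
tool_pos: [0.4252, -0.2568, 0.2317]
tool_rot: [177.6, -2.2, 26.5]
force: [-0.0, -0.3, -1.1]
grip_width: 0.0448
now [ 0.4252 -0.2568  0.2317] [177.63  -2.23  26.45] turn [ 2.37 -2.23  0.11] | shift present axes [ 186.3 -249.6  -21.4] | shift after turn [ 185.1 -250.8  -18.3]
[ 34.5  -3.3  -5.8 104.6  -0.8  75.5 -34.7]
```

```bash
python3 -m pendant '[{"rx":2.4,"ry":-2.2,"rz":0,"tx":0,"ty":0,"tz":0,"jaw":45},{"rx":0,"ry":0,"rz":0,"tx":23,"ty":-31.4,"tz":-2,"jaw":45},{"rx":0,"ry":0,"rz":0,"tx":23,"ty":-31.4,"tz":-2,"jaw":45},{"rx":0,"ry":0,"rz":0,"tx":23,"ty":-31.4,"tz":-2,"jaw":45},{"rx":0,"ry":0,"rz":0,"tx":23,"ty":-31.4,"tz":-2,"jaw":45},{"rx":0,"ry":0,"rz":0,"tx":23,"ty":-31.4,"tz":-2,"jaw":45},{"rx":0,"ry":0,"rz":0,"tx":23,"ty":-31.4,"tz":-2,"jaw":45},{"rx":0,"ry":0,"rz":0,"tx":23,"ty":-31.4,"tz":-2,"jaw":45},{"rx":0,"ry":0,"rz":0,"tx":23,"ty":-31.4,"tz":-2,"jaw":45},{"rx":0,"ry":0,"rz":0,"tx":9.8,"ty":-38.3,"tz":0,"jaw":45},{"rx":0,"ry":0,"rz":0,"tx":9.8,"ty":-38.3,"tz":0,"jaw":45},{"rx":0,"ry":0,"rz":0,"tx":9.8,"ty":-38.3,"tz":0,"jaw":45},{"rx":0,"ry":0,"rz":0,"tx":9.8,"ty":-38.3,"tz":0,"jaw":45},{"rx":0,"ry":0,"rz":0,"tx":9.8,"ty":-38.3,"tz":0,"jaw":45},{"rx":0,"ry":0,"rz":0,"tx":9.8,"ty":-38.3,"tz":0,"jaw":45},{"rx":0,"ry":0,"rz":0,"tx":9.8,"ty":-38.3,"tz":0,"jaw":45},{"rx":0,"ry":0,"rz":0,"tx":9.8,"ty":-38.3,"tz":0,"jaw":45},{"rx":0,"ry":0,"rz":0,"tx":9.8,"ty":-38.3,"tz":0,"jaw":45},{"rx":0,"ry":0,"rz":0,"tx":0,"ty":0,"tz":0,"jaw":45},{"rx":0,"ry":0,"rz":0,"tx":0,"ty":0,"tz":0,"jaw":45}]'
python3 - <<'E'
from h import *
c=Cam("wrist"); c.save("w18"); plates(c); delta([.4058,.398,-.0045],[180,0,26.3]);print(env.get_obs()["qpos"].round(1))
E
```

```text
time_s: 39.88
tool_pos: [0.4043, 0.3995, 0.2478]
tool_rot: [180.0, 0.0, 26.4]
force: [-0.1, -1.0, 0.2]
grip_width: 0.0452
[256. 163.] 1321 ctr [405.4 398.1] size [99.5 29.7] ang 25.9 z 0.0172
now [0.4059 0.3974 0.248 ] [179.9   -0.    26.25] turn [ 0.1   0.   -0.05] | shift present axes [ 1.000e-01 -1.000e+00  2.525e+02] | shift after turn [ 1.000e-01 -6.000e-01  2.525e+02]
[  -6.8   11.7  -46.2   90.2    8.6   81.8 -117.4]
```

View pics/w18.png

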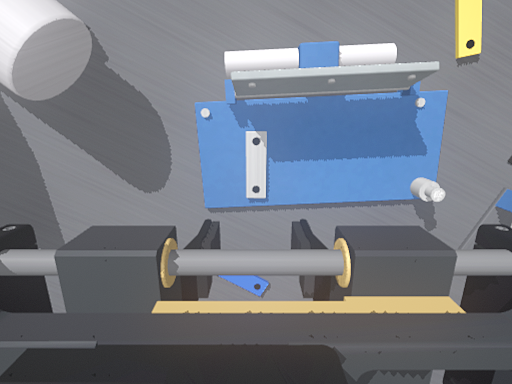

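```bash
python3 -m pendant '[{"rx":0,"ry":0,"rz":0,"tx":0,"ty":-0.5,"tz":30,"jaw":45},{"rx":0,"ry":0,"rz":0,"tx":0,"ty":0,"tz":40,"jaw":45},{"rx":0,"ry":0,"rz":0,"tx":0,"ty":0,"tz":40,"jaw":45},{"rx":0,"ry":0,"rz":0,"tx":0,"ty":0,"tz":40,"jaw":45},{"rx":0,"ry":0,"rz":0,"tx":0,"ty":0,"tz":40,"jaw":45},{"rx":0,"ry":0,"rz":0,"tx":0,"ty":0,"tz":30,"jaw":45},{"rx":0,"ry":0,"rz":0,"tx":0,"ty":0,"tz":15,"jaw":45},{"rx":0,"ry":0,"rz":0,"tx":0,"ty":0,"tz":0,"jaw":45},{"rx":0,"ry":0,"rz":0,"tx":0,"ty":0,"tz":0,"jaw":45},{"rx":0,"ry":0,"rz":0,"tx":0,"ty":0,"tz":0,"jaw":45}]'
python3 - <<'E'
from h import *
delta([.4055,.398,-.0045],[180,0,26.2])
E
```

```text
time_s: 40.77
tool_pos: [0.4088, 0.3976, 0.0156]
tool_rot: [179.9, -0.2, 26.1]
force: [-0.3, 0.8, 0.7]
grip_width: 0.0451
now [0.4088 0.3976 0.0156] [179.93  -0.25  26.12] turn [ 0.07 -0.25 -0.09] | shift present axes [-2.8 -1.9 20.1] | shift after turn [-2.7 -1.8 20.1]
```

```bash
python3 -m pendant '[{"rx":0,"ry":0,"rz":0,"tx":-2,"ty":-1.5,"tz":13,"jaw":45},{"rx":0,"ry":0,"rz":0,"tx":0,"ty":0,"tz":6.5,"jaw":45},{"rx":0,"ry":0,"rz":0,"tx":0,"ty":0,"tz":0,"jaw":45},{"rx":0,"ry":0,"rz":0,"tx":0,"ty":0,"tz":0,"jaw":45},{"rx":0,"ry":0,"rz":0,"tx":0,"ty":0,"tz":0,"jaw":45}]'
```

```text
time_s: 41.18
tool_pos: [0.4048, 0.3981, -0.0053]
tool_rot: [179.9, -0.1, 26.3]
force: [0.7, -0.4, -0.1]
grip_width: 0.0449
```

```bash
python3 -m pendant '[{"rx":0,"ry":0,"rz":0,"tx":0,"ty":0,"tz":0,"jaw":10},{"rx":0,"ry":0,"rz":0,"tx":0,"ty":0,"tz":0,"jaw":10},{"rx":0,"ry":0,"rz":0,"tx":0,"ty":0,"tz":0,"jaw":10},{"rx":0,"ry":0,"rz":0,"tx":0,"ty":0,"tz":0,"jaw":10},{"rx":0,"ry":0,"rz":0,"tx":0,"ty":0,"tz":-10,"jaw":10},{"rx":0,"ry":0,"rz":0,"tx":0,"ty":0,"tz":-30,"jaw":10},{"rx":0,"ry":0,"rz":0,"tx":0,"ty":0,"tz":-40,"jaw":10},{"rx":0,"ry":0,"rz":0,"tx":0,"ty":0,"tz":-40,"jaw":10},{"rx":0,"ry":0,"rz":0,"tx":0,"ty":0,"tz":-40,"jaw":10},{"rx":0,"ry":0,"rz":0,"tx":0,"ty":0,"tz":-40,"jaw":10},{"rx":0,"ry":0,"rz":0,"tx":0,"ty":0,"tz":-10,"jaw":10},{"rx":0,"ry":0,"rz":0,"tx":0,"ty":0,"tz":0,"jaw":10}]' 60
python3 -m pendant '[{"rx":0,"ry":0,"rz":0,"tx":-11,"ty":39,"tz":0,"jaw":10},{"rx":0,"ry":0,"rz":0,"tx":-11,"ty":39,"tz":0,"jaw":10},{"rx":0,"ry":0,"rz":0,"tx":-11,"ty":39,"tz":0,"jaw":10},{"rx":0,"ry":0,"rz":0,"tx":-11,"ty":39,"tz":0,"jaw":10},{"rx":0,"ry":0,"rz":0,"tx":-11,"ty":39,"tz":0,"jaw":10},{"rx":0,"ry":0,"rz":0,"tx":-11,"ty":39,"tz":0,"jaw":10},{"rx":0,"ry":0,"rz":0,"tx":-11,"ty":39,"tz":0,"jaw":10},{"rx":0,"ry":0,"rz":0,"tx":-11,"ty":39,"tz":0,"jaw":10},{"rx":0,"ry":0,"rz":0,"tx":-11,"ty":39,"tz":0,"jaw":10},{"rx":0,"ry":0,"rz":0,"tx":-11,"ty":39,"tz":0,"jaw":10},{"rx":0,"ry":0,"rz":6.5,"tx":0,"ty":0,"tz":0,"jaw":10},{"rx":0,"ry":0,"rz":6.5,"tx":0,"ty":0,"tz":0,"jaw":10},{"rx":0,"ry":0,"rz":6.5,"tx":0,"ty":0,"tz":0,"jaw":10},{"rx":0,"ry":0,"rz":6.5,"tx":0,"ty":0,"tz":0,"jaw":10},{"rx":0,"ry":0,"rz":6.5,"tx":0,"ty":0,"tz":0,"jaw":10},{"rx":0,"ry":0,"rz":6.5,"tx":0,"ty":0,"tz":0,"jaw":10},{"rx":0,"ry":0,"rz":6.5,"tx":0,"ty":0,"tz":0,"jaw":10},{"rx":0,"ry":0,"rz":6.5,"tx":0,"ty":0,"tz":0,"jaw":10},{"rx":0,"ry":0,"rz":0,"tx":0,"ty":0,"tz":0,"jaw":10}]'
python3 - <<'E'
from h import *
p=np.array([.491,-.2878])-.09*np.array([.4337,.901])+np.array([.901,-.4337])*.0083; print(p)
delta([*p,.20],[180,0,-25.7]);print(env.get_obs()["qpos"].round(1))
E
```

```text
time_s: 42.18
tool_pos: [0.4057, 0.4002, 0.2091]
tool_rot: [-180.0, -0.5, 26.3]
force: [0.9, 0.4, -1.7]
grip_width: 0.0286
time_s: 43.77
tool_pos: [0.4767, -0.0003, 0.2026]
tool_rot: [180.0, 0.1, -25.9]
force: [-1.3, 0.9, -1.8]
grip_width: 0.0288
[ 0.4594453  -0.37248971]
now [ 4.767e-01 -3.000e-04  2.026e-01] [ 1.7996e+02  1.0000e-01 -2.5920e+01] turn [ 0.04  0.1  -0.22] | shift present axes [147.2 342.2   2.6] | shift after turn [145.9 342.8   2.6]
[  23.7   -1.7  -26.1  106.2   -0.8   75.4 -118.1]
```

```bash
python3 -m pendant '[{"rx":0,"ry":0,"rz":0,"tx":14.7,"ty":34.2,"tz":0,"jaw":10},{"rx":0,"ry":0,"rz":0,"tx":14.7,"ty":34.2,"tz":0,"jaw":10},{"rx":0,"ry":0,"rz":0,"tx":14.7,"ty":34.2,"tz":0,"jaw":10},{"rx":0,"ry":0,"rz":0,"tx":14.7,"ty":34.2,"tz":0,"jaw":10},{"rx":0,"ry":0,"rz":0,"tx":14.7,"ty":34.2,"tz":0,"jaw":10},{"rx":0,"ry":0,"rz":0,"tx":14.7,"ty":34.2,"tz":0,"jaw":10},{"rx":0,"ry":0,"rz":0,"tx":14.7,"ty":34.2,"tz":0,"jaw":10},{"rx":0,"ry":0,"rz":0,"tx":14.7,"ty":34.2,"tz":0,"jaw":10},{"rx":0,"ry":0,"rz":0,"tx":14.7,"ty":34.2,"tz":0,"jaw":10},{"rx":0,"ry":0,"rz":0,"tx":14.7,"ty":34.2,"tz":15,"jaw":10},{"rx":0,"ry":0,"rz":0,"tx":0,"ty":0,"tz":30,"jaw":10},{"rx":0,"ry":7,"rz":0,"tx":0,"ty":0,"tz":0,"jaw":10},{"rx":0,"ry":7,"rz":0,"tx":0,"ty":0,"tz":0,"jaw":10},{"rx":0,"ry":7,"rz":0,"tx":0,"ty":0,"tz":0,"jaw":10},{"rx":0,"ry":7,"rz":0,"tx":0,"ty":0,"tz":0,"jaw":10},{"rx":0,"ry":7,"rz":0,"tx":0,"ty":0,"tz":0,"jaw":10},{"rx":0,"ry":0,"rz":0,"tx":0,"ty":0,"tz":0,"jaw":10},{"rx":0,"ry":0,"rz":0,"tx":0,"ty":0,"tz":0,"jaw":10}]'
python3 - <<'E'
from h import *
p=np.array([.491,-.2878])-.09*np.array([.4337,.901])+np.array([.901,-.4337])*.0083
delta([*p,.045],[180,-35,-25.7]);print(env.get_obs()["qpos"].round(1))
E
```

```text
time_s: 45.27
tool_pos: [0.4579, -0.369, 0.1545]
tool_rot: [-179.8, -34.6, -25.8]
force: [0.3, -0.4, -1.1]
grip_width: 0.0295
now [ 0.4579 -0.369   0.1545] [-179.83  -34.56  -25.79] turn [-0.12  0.44 -0.07] | shift present axes [-59.8   2.7  91.8] | shift after turn [-60.5   2.5  91.4]
[ 46.6  -9.1  -3.8 127.  -20.6  30.3 -58.2]
```

```bash
python3 -m pendant '[{"rx":0,"ry":0.4,"rz":0,"tx":0,"ty":0,"tz":0,"jaw":10},{"rx":0,"ry":0,"rz":0,"tx":-12,"ty":2.5,"tz":18.3,"jaw":10},{"rx":0,"ry":0,"rz":0,"tx":-12,"ty":0,"tz":18.3,"jaw":10},{"rx":0,"ry":0,"rz":0,"tx":-12,"ty":0,"tz":18.3,"jaw":10},{"rx":0,"ry":0,"rz":0,"tx":-12,"ty":0,"tz":18.3,"jaw":10},{"rx":0,"ry":0,"rz":0,"tx":-12,"ty":0,"tz":18,"jaw":10},{"rx":0,"ry":0,"rz":0,"tx":0,"ty":0,"tz":0,"jaw":10},{"rx":0,"ry":0,"rz":0,"tx":0,"ty":0,"tz":0,"jaw":10},{"rx":0,"ry":0,"rz":0,"tx":0,"ty":0,"tz":0,"jaw":10}]'
python3 - <<'E'
from h import *
p=np.array([.491,-.2878])-.09*np.array([.4337,.901])+np.array([.901,-.4337])*.0083
delta([*p,.037],[180,-35,-25.7]);print(env.get_obs()["qpos"].round(1))
c=Cam("wrist"); c.save("w19")
E
```

```text
time_s: 46.02
tool_pos: [0.4668, -0.3772, 0.0528]
tool_rot: [180.0, -35.7, -25.7]
force: [0.2, 0.1, -2.2]
grip_width: 0.0289
now [ 0.4668 -0.3772  0.0528] [179.99 -35.66 -25.68] turn [-0.   -0.66  0.01] | shift present axes [-16.3  -1.1   7.8] | shift after turn [-16.2  -1.1   8. ]
[ 43.6   1.4  -1.  131.9 -39.   15.7 -38.1]
```

View pics/w19.png

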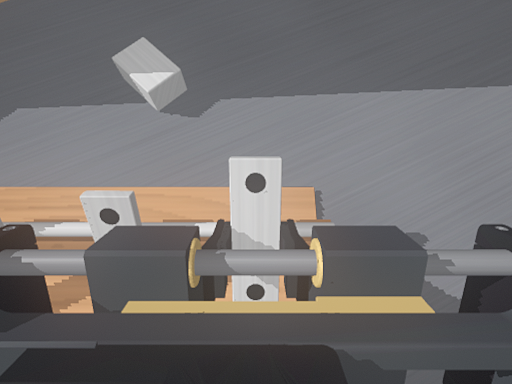

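```bash
python3 -m pendant '[{"rx":0,"ry":-0.6,"rz":0,"tx":-5,"ty":-1,"tz":2.5,"jaw":10},{"rx":0,"ry":0,"rz":0,"tx":-5,"ty":0,"tz":2.5,"jaw":10},{"rx":0,"ry":0,"rz":0,"tx":-5,"ty":0,"tz":3,"jaw":10},{"rx":0,"ry":0,"rz":0,"tx":0,"ty":0,"tz":0,"jaw":10},{"rx":0,"ry":0,"rz":0,"tx":0,"ty":0,"tz":0,"jaw":10}]'
python3 -m pendant '[{"rx":0,"ry":0,"rz":0,"tx":-1,"ty":0,"tz":1.5,"jaw":10},{"rx":0,"ry":0,"rz":0,"tx":0,"ty":0,"tz":0,"jaw":10},{"rx":0,"ry":0,"rz":0,"tx":0,"ty":0,"tz":0,"jaw":10}]'
python3 - <<'E'
from h import *
p=np.array([.491,-.2878])-.09*np.array([.4337,.901])+np.array([.901,-.4337])*.0083
delta([*p,.0335],[180,-35,-25.7]);print(env.get_obs()["qpos"].round(1))
E
```

```text
time_s: 46.48
tool_pos: [0.4587, -0.3721, 0.0365]
tool_rot: [-180.0, -35.0, -25.8]
force: [0.2, -0.1, -1.6]
grip_width: 0.0295
time_s: 46.73
tool_pos: [0.4591, -0.3726, 0.0351]
tool_rot: [-180.0, -35.0, -25.8]
force: [-1.0, 0.1, 1.7]
grip_width: 0.0287
now [ 0.4591 -0.3726  0.0351] [-179.99  -35.04  -25.77] turn [ 0.03 -0.04 -0.06] | shift present axes [-0.7 -0.2  1.5] | shift after turn [-0.7 -0.2  1.5]
[ 44.    2.5  -1.3 133.1 -42.7  14.2 -34.1]
```

Just touching the rail. Lighten the grip, pivot, release and retreat as before.

```bash
python3 -m pendant '[{"rx":0,"ry":0,"rz":0,"tx":0,"ty":0,"tz":0,"jaw":10},{"rx":0,"ry":0,"rz":0,"tx":0,"ty":0,"tz":0,"jaw":10},{"rx":0,"ry":0,"rz":0,"tx":-1,"ty":0,"tz":1.8,"jaw":10},{"rx":0,"ry":0,"rz":0,"tx":-1,"ty":0,"tz":1.8,"jaw":10},{"rx":0,"ry":0,"rz":0,"tx":-1,"ty":0,"tz":1.7,"jaw":10},{"rx":0,"ry":0,"rz":0,"tx":0,"ty":0,"tz":0,"jaw":10},{"rx":0,"ry":0,"rz":0,"tx":0,"ty":0,"tz":0,"jaw":10}]' 5
python3 -m pendant '[{"rx":0,"ry":0,"rz":0,"tx":0,"ty":0,"tz":0,"jaw":33},{"rx":0,"ry":0,"rz":0,"tx":0,"ty":0,"tz":0,"jaw":37},{"rx":0,"ry":0,"rz":0,"tx":0,"ty":0,"tz":0,"jaw":45},{"rx":0,"ry":0,"rz":0,"tx":0,"ty":0,"tz":0,"jaw":45},{"rx":0,"ry":0,"rz":0,"tx":0,"ty":0,"tz":-10,"jaw":45},{"rx":0,"ry":0,"rz":0,"tx":0,"ty":0,"tz":-20,"jaw":45},{"rx":0,"ry":0,"rz":0,"tx":0,"ty":0,"tz":-30,"jaw":45},{"rx":0,"ry":-7,"rz":0,"tx":0,"ty":0,"tz":-30,"jaw":45},{"rx":0,"ry":-7,"rz":0,"tx":0,"ty":0,"tz":-20,"jaw":45},{"rx":0,"ry":-7,"rz":0,"tx":0,"ty":0,"tz":-20,"jaw":45},{"rx":0,"ry":-7,"rz":0,"tx":0,"ty":0,"tz":-30,"jaw":45},{"rx":0,"ry":-7,"rz":0,"tx":0,"ty":0,"tz":-30,"jaw":45},{"rx":0,"ry":0,"rz":0,"tx":0,"ty":0,"tz":-40,"jaw":45},{"rx":0,"ry":0,"rz":0,"tx":0,"ty":0,"tz":-40,"jaw":45},{"rx":0,"ry":0,"rz":0,"tx":0,"ty":0,"tz":0,"jaw":45},{"rx":0,"ry":0,"rz":0,"tx":0,"ty":0,"tz":0,"jaw":45}]'
python3 - <<'E'
from h import *
c=Cam("wrist"); c.save("w20"); np.savez("pics/w20.npz",img=c.img,d=c.d,T=c.T,f=c.v,cx=c.cx,cy=c.cy)
s=Cam("scene"); s.save("s20",None,1.5); np.savez("pics/s20.npz",img=s.img,d=s.d,T=s.T,f=s.v,cx=s.cx,cy=s.cy)
E
```

```text
time_s: 47.32
tool_pos: [0.4592, -0.3723, 0.028]
tool_rot: [-179.9, -34.9, -25.8]
force: [0.6, 0.1, 1.7]
grip_width: 0.0301
time_s: 48.65
tool_pos: [0.3902, -0.3367, 0.267]
tool_rot: [-179.5, -3.4, -25.2]
force: [-0.7, 0.0, -0.7]
grip_width: 0.045
```

View pics/w20.png

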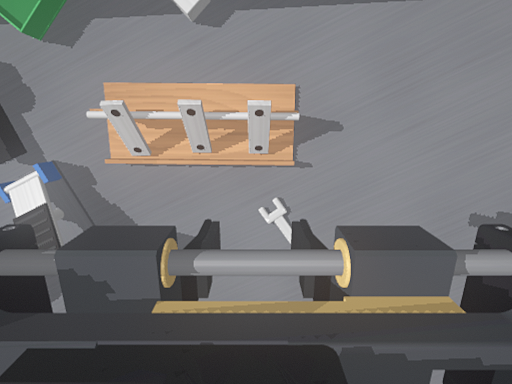

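View pics/s20.png

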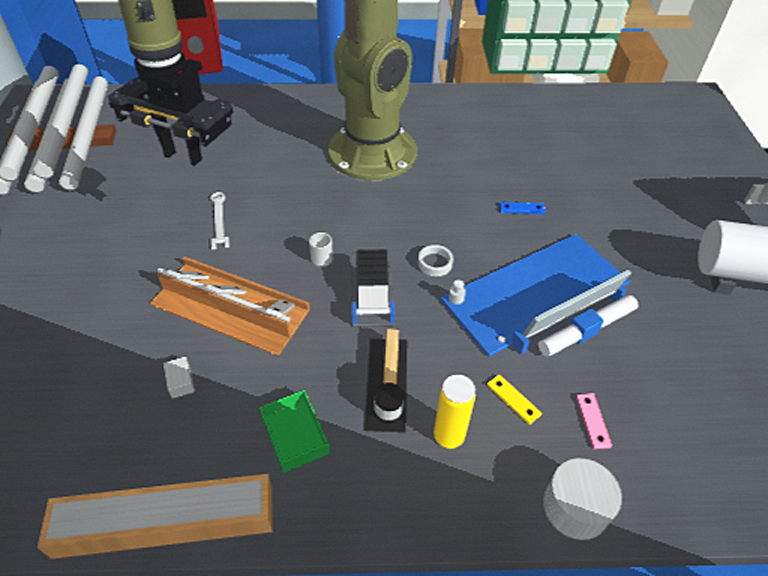

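Run:
```python
from h import *
c=Cam(file="pics/w20.npz"); P=c.P; o=np.array([.491,-.2878]);xh=np.array([.901,-.4337]);yh=np.array([.4337,.901])
hsv=cv2.cvtColor(c.img,cv2.COLOR_RGB2HSV); s=hsv[...,1].astype(int)
D=P[...,:2]-o; X=D@xh;Y=D@yh;Z=P[...,2]
for ys in (.09,0,-.09):
    m=(np.abs(Y-ys)<.022)&(X>-.055)&(X<.04)&(Z>.010)&(s<60)&(np.arange(384)[:,None]<165)
    A=np.c_[X[m],Y[m],np.ones(m.sum())]
    # robust: drop rail pts
    for _ in range(4):
        k,*_r=np.linalg.lstsq(A,Z[m],rcond=None); r=np.abs(A@k-Z[m]); idx=np.where(m); keep=r<.006
        m2=np.zeros_like(m); m2[idx[0][keep],idx[1][keep]]=1; m=m2; A=np.c_[X[m],Y[m],np.ones(m.sum())]
    n=np.array([-k[0],-k[1],1]);n/=np.linalg.norm(n)
    ctr=np.array([(X[m].min()+X[m].max())/2,(Y[m].min()+Y[m].max())/2]); ctr=np.append(ctr,k@[*ctr,1])-.008*n
    print(ys,m.sum(),"tilt",np.degrees(np.arccos(n[2])).round(1),"under-centre mm",(ctr*1000).round(1),"X",X[m].min().round(4),X[m].max().round(4),"Z",Z[m].min().round(4),Z[m].max().round(4))
a=Cam(file="pics/a_scene.npz"); b=Cam(file="pics/s20.npz")
for n,p in dict(pin=[.488,.1555,.055],pad=[.4357,-.009,.074]).items():
    u,v=b.px(p); print(n,u,v,[(q.P[int(v)-1:int(v)+2,int(u)-1:int(u)+2,2].round(4)).ravel().tolist() for q in (a,b)])
d=cv2.absdiff(a.img,b.img).max(2); 
for nm,(x,y) in dict(can=(304,270),ring=(290,173),tube=(213,165),wrench=(146,147),tray=(196,287),block=(119,250)).items():
    w=d[y-22:y+22,x-20:x+20]; print(nm,"changed px",(w>60).sum())
t=Cam("top"); t.save("t20",(200,100,400,260),4)
```

```text
0.09 1222 tilt 44.3 under-centre mm [ 0.5 95.2 43.2] X -0.0421 0.0318 Z 0.0117 0.0823
0 1079 tilt 48.2 under-centre mm [ 3.6 -2.5 45.3] X -0.0366 0.0319 Z 0.0104 0.0875
-0.09 1074 tilt 47.7 under-centre mm [  2.9 -90.8  44.9] X -0.0375 0.0314 Z 0.011 0.0858
pin 304.81632383296557 188.78563949507924 [[0.0546, 0.0565, 0.0518, 0.0557, 0.0538, 0.0527, 0.0561, 0.0526, 0.0561], [0.0536, 0.0559, 0.0529, 0.055, 0.0522, 0.0576, 0.0572, nan, 0.0524]]
pad 247.45395523610495 171.63206451630774 [[0.0759, 0.0703, 0.0771, 0.0766, 0.0752, 0.0748, 0.0753, 0.0764, 0.0713], [0.0752, 0.0748, 0.0755, 0.074, 0.0776, 0.0724, 0.0726, 0.0767, 0.0768]]
can changed px 0
ring changed px 0
tube changed px 0
wrench changed px 0
tray changed px 0
block changed px 0
```

View pics/t20.png

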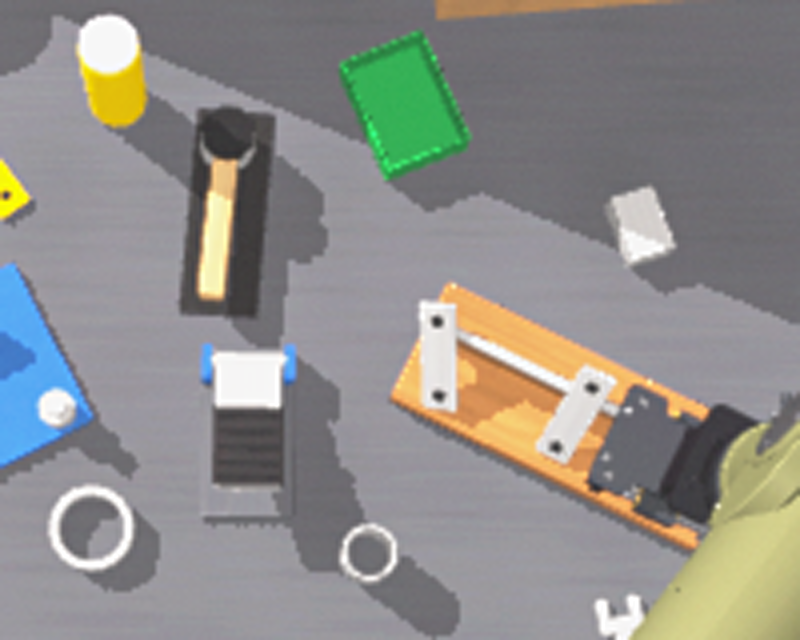

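Run:
```python
from h import *
o=np.array([.491,-.2878]);xh=np.array([.901,-.4337]);yh=np.array([.4337,.901])
for nm in ("w20","live"):
    c=Cam(file="pics/w20.npz") if nm!="live" else Cam("wrist")
    for u,v in [(114,113),(137,150),(104,102),(122,102),(148,156),(131,156),(90,115),(96,115)]:
        p=c.P[v,u]; d=p[:2]-o; print(nm,(u,v),"rack",np.round([d@xh*1000,d@yh*1000,p[2]*1000],1))
    c.save("w21_"+nm,(60,60,320,190),3)
```

```text
w20 (114, 113) rack [16.2 99.7 70.9]
w20 (137, 150) rack [-35.1  94.6  21.6]
w20 (104, 102) rack [ 29.1 106.4  80.3]
w20 (122, 102) rack [29.2 83.6 79.9]
w20 (148, 156) rack [-45.6  84.7   5.6]
w20 (131, 156) rack [-45.8 112.2   5. ]
w20 (90, 115) rack [ 14.1 139.6  57.5]
w20 (96, 115) rack [ 14.3 132.1  56.1]
live (114, 113) rack [ 12.9 107.2  53.6]
live (137, 150) rack [-39.4  95.1  19. ]
live (104, 102) rack [ 31.9 148.8  -1.7]
live (122, 102) rack [ 31.5 117.7   5.2]
live (148, 156) rack [-48.4  79.   19.1]
live (131, 156) rack [-48.4 104.4  20.5]
live (90, 115) rack [  9.6 134.4  63.7]
live (96, 115) rack [  9.7 127.7  61.3]
```

View pics/w21_live.png

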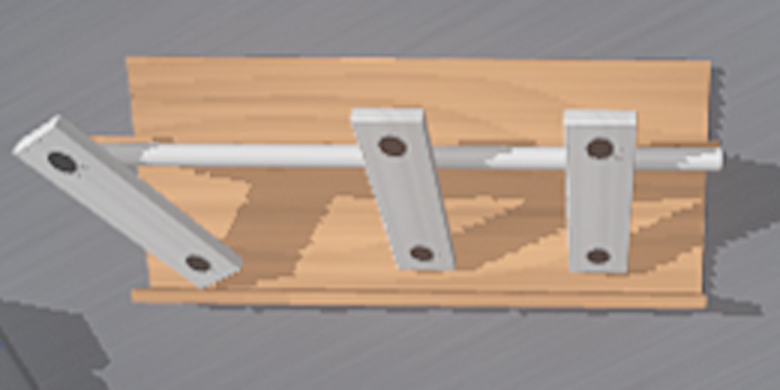

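The far-left plate has just been knocked askew. It was straight in w20 and is slanted now. Measuring it.

Run:
```python
from h import *
o=np.array([.491,-.2878]);xh=np.array([.901,-.4337]);yh=np.array([.4337,.901])
c=Cam("wrist")
c.save("w22",(50,60,200,190),5)
P=c.P; D=P[...,:2]-o; X=D@xh;Y=D@yh;Z=P[...,2]
s=cv2.cvtColor(c.img,cv2.COLOR_RGB2HSV)[...,1]
m=np.zeros(s.shape,np.uint8)
cv2.fillConvexPoly(m,np.array([[60+15/3,60+150/3],[60+58/3,60+120/3],[60+235/3,60+268/3],[60+203/3,60+285/3]]).astype(np.int32),1)
m=cv2.erode(m,np.ones((3,3),np.uint8)).astype(bool)&np.isfinite(Z)
q=np.c_[X[m],Y[m],Z[m]]; mu=q.mean(0); 
for _ in range(3):
    U,S,V=np.linalg.svd(q-q.mean(0)); r=np.abs((q-q.mean(0))@V[2]); q=q[r<.004]
n=V[2]*np.sign(V[2][2]); ax=V[0]
print("n",n.round(3),"tilt",np.degrees(np.arccos(n[2])).round(1),"axis",ax.round(3),"mean",(q.mean(0)*1000).round(1), len(q))
t=(q-q.mean(0))@ax; ctr=q.mean(0)+ax*(t.min()+t.max())/2-.008*n; print("len",(t.max()-t.min())*1000,"under ctr",(ctr*1000).round(1))
```

```text
n [-0.672  0.007  0.74 ] tilt 42.3 axis [-0.655 -0.471 -0.591] mean [ -6.8 129.7  48.8] 890
len 96.20360675598974 under ctr [ -5.3 126.8  39.4]
```

View pics/w22.png

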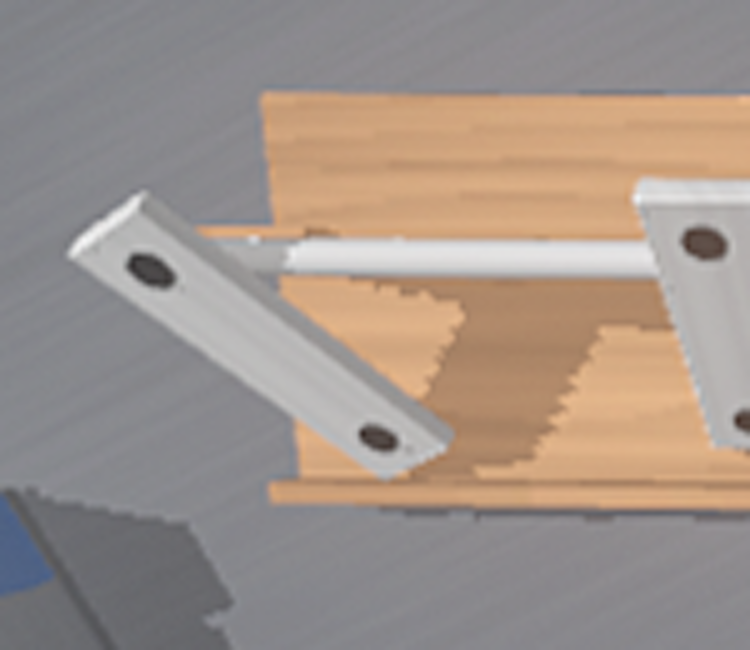

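```bash
python3 -m pendant '[{"rx":0,"ry":0,"rz":0,"tx":0,"ty":0,"tz":0,"jaw":45},{"rx":0,"ry":0,"rz":0,"tx":0,"ty":0,"tz":0,"jaw":45},{"rx":0,"ry":0,"rz":0,"tx":0,"ty":0,"tz":0,"jaw":45},{"rx":0,"ry":0,"rz":0,"tx":0,"ty":0,"tz":0,"jaw":45},{"rx":0,"ry":0,"rz":0,"tx":0,"ty":0,"tz":0,"jaw":45},{"rx":0,"ry":0,"rz":0,"tx":0,"ty":0,"tz":0,"jaw":45},{"rx":0,"ry":0,"rz":0,"tx":0,"ty":0,"tz":0,"jaw":45},{"rx":0,"ry":0,"rz":0,"tx":0,"ty":0,"tz":0,"jaw":45},{"rx":0,"ry":0,"rz":0,"tx":0,"ty":0,"tz":0,"jaw":45},{"rx":0,"ry":0,"rz":0,"tx":0,"ty":0,"tz":0,"jaw":45},{"rx":0,"ry":0,"rz":0,"tx":0,"ty":0,"tz":0,"jaw":45},{"rx":0,"ry":0,"rz":0,"tx":0,"ty":0,"tz":0,"jaw":45}]'
python3 - <<'E'
from h import *
c=Cam("wrist"); c.save("w23",(50,60,200,190),5)
a=cv2.imread("pics/w22.png");b=cv2.imread("pics/w23.png"); print("diff",(cv2.absdiff(a,b).max(2)>60).mean())
s=Cam("scene"); s.save("s23",(90,150,220,250),6)
E
```

```text
time_s: 49.9
tool_pos: [0.3889, -0.3357, 0.2645]
tool_rot: [-179.4, -3.1, -25.2]
force: [0.6, -0.4, 0.2]
grip_width: 0.0446
diff 0.018744615384615384
```

View pics/s23.png

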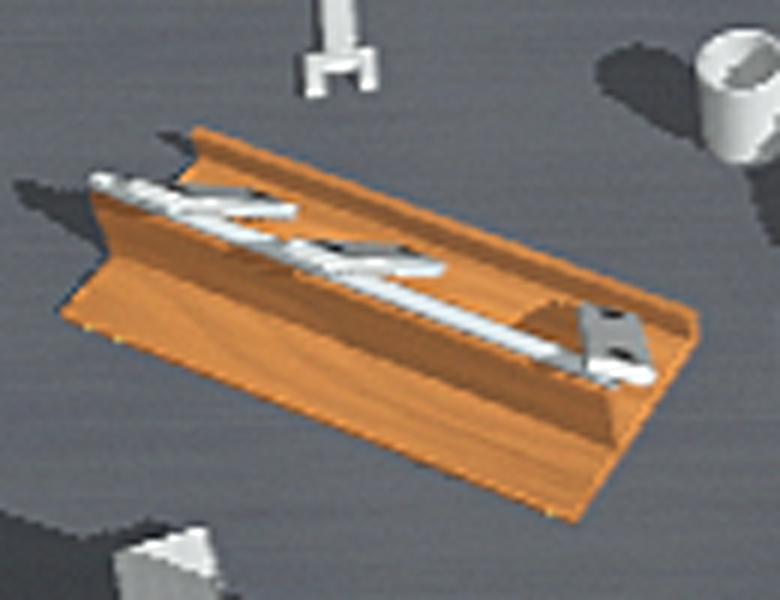

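View pics/w23.png

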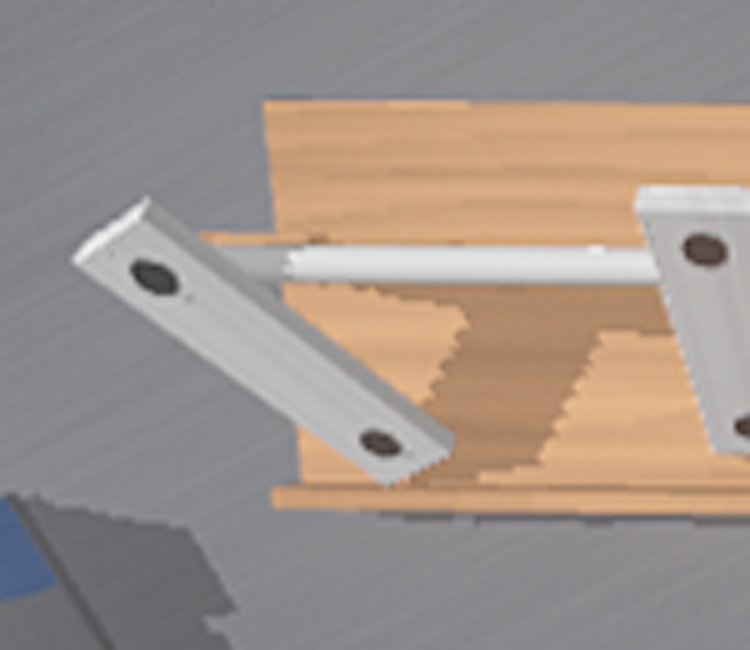

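Run:
```python
from h import *
o=np.array([.491,-.2878]);xh=np.array([.901,-.4337]);yh=np.array([.4337,.901])
c=Cam("scene")
for u,v in [(90+610/6,150+313/6),(90+618/6,150+352/6),(90+614/6,150+333/6)]:
    p=np.nanmedian(c.P[int(round(v))-1:int(round(v))+2,int(round(u))-1:int(round(u))+2].reshape(-1,3),0); d=p[:2]-o; print(np.round([d@xh*1000,d@yh*1000,p[2]*1000],1))
c=Cam("top"); c.save("t24",(200,100,400,260),4)
a=Cam(file="pics/a_top.npz"); 
for n,(x0,y0,x1,y1) in dict(mallet=(240,120,275,185),pedal=(240,185,285,235),pin=(205,190,225,212)).items(): print(n,(cv2.absdiff(a.img,c.img)[y0:y1,x0:x1].max(2)>60).sum())
o=env.get_obs();print(o["time_s"],o["tool_pos"],o["force"],abs(o["joint_velocities"]).max())
```

```text
[-37.4 112.2  23.1]
[ 14.6 150.4  71.1]
[ -5.8 133.5  51.8]
mallet 2
pedal 0
pin 0
50.1 [ 0.38891487 -0.33569056  0.26446874] [-0.20484179  0.55851175 -0.71728981] 0.12676174050584232
```

View pics/t24.png

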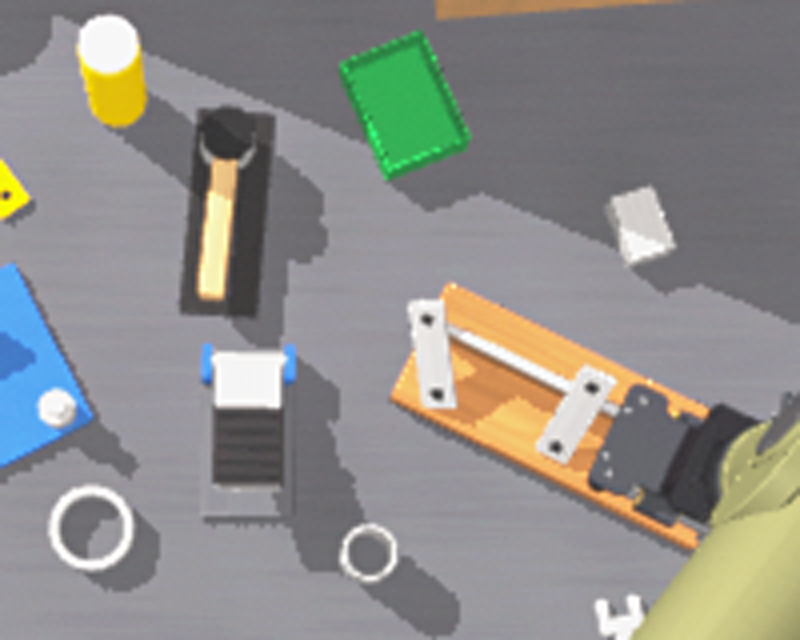

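```bash
python3 -m pendant '[{"rx":0,"ry":0,"rz":0,"tx":0,"ty":0,"tz":0,"jaw":45},{"rx":0,"ry":0,"rz":0,"tx":0,"ty":0,"tz":0,"jaw":45},{"rx":0,"ry":0,"rz":0,"tx":0,"ty":0,"tz":0,"jaw":45},{"rx":0,"ry":0,"rz":0,"tx":0,"ty":0,"tz":0,"jaw":45},{"rx":0,"ry":0,"rz":0,"tx":0,"ty":0,"tz":0,"jaw":45},{"rx":0,"ry":0,"rz":0,"tx":0,"ty":0,"tz":0,"jaw":45},{"rx":0,"ry":0,"rz":0,"tx":0,"ty":0,"tz":0,"jaw":45},{"rx":0,"ry":0,"rz":0,"tx":0,"ty":0,"tz":0,"jaw":45},{"rx":0,"ry":0,"rz":0,"tx":0,"ty":0,"tz":0,"jaw":45},{"rx":0,"ry":0,"rz":0,"tx":0,"ty":0,"tz":0,"jaw":45},{"rx":0,"ry":0,"rz":0,"tx":0,"ty":0,"tz":0,"jaw":45},{"rx":0,"ry":0,"rz":0,"tx":0,"ty":0,"tz":0,"jaw":45},{"rx":0,"ry":0,"rz":0,"tx":0,"ty":0,"tz":0,"jaw":45},{"rx":0,"ry":0,"rz":0,"tx":0,"ty":0,"tz":0,"jaw":45},{"rx":0,"ry":0,"rz":0,"tx":0,"ty":0,"tz":0,"jaw":45},{"rx":0,"ry":0,"rz":0,"tx":0,"ty":0,"tz":0,"jaw":45},{"rx":0,"ry":0,"rz":0,"tx":0,"ty":0,"tz":0,"jaw":45},{"rx":0,"ry":0,"rz":0,"tx":0,"ty":0,"tz":0,"jaw":45},{"rx":0,"ry":0,"rz":0,"tx":0,"ty":0,"tz":0,"jaw":45},{"rx":0,"ry":0,"rz":0,"tx":0,"ty":0,"tz":0,"jaw":45}]' >/dev/null
python3 - <<'E'
from h import *
c=Cam("top"); c.save("t25",(200,100,400,260),4)
a=cv2.imread("pics/t24.png").astype(int);b=cv2.imread("pics/t25.png").astype(int)
print("max diff rack area",abs(a-b)[280:420,390:600].max(), "frac>40",(abs(a-b)[280:420,390:600].max(2)>40).mean())
# hole-based centre from both cameras: intersect ray with plate top plane heights
o=np.array([.491,-.2878]);xh=np.array([.901,-.4337]);yh=np.array([.4337,.901])
for (u,v),z in (((200+427/4,100+318/4),.0705),((200+436/4,100+394/4),.0215)):
    p=c.onz(u,v,z);d=p[:2]-o;print(np.round([d@xh*1000,d@yh*1000],1))
E
```

```text
max diff rack area 6 frac>40 0.0
[  9.2 145.4]
[-36.6 108.9]
```

The knocked plate is at rest, with no image change over 1.7 s. It still leans within every limit: tilt 42°, x about −5, y about 127–133, z about 39 mm. I'm leaving it alone and handing in.

Run:
```python
from cell import env
print(env.sign_off())
```

```text
the job is handed in; nothing more can be done
None
```

I pressed the pedal to its stop and held it about 1.4 s, and it came back up. I then drove the knock-out pin to its hard stop with the mallet and put the mallet back standing on its mat. All three plates were leaned on the rack, and I handed in at about 52 s.

**Last checks (rack frame, underside centre):**

| Plate | Tilt | x (mm) | y (mm) | z (mm) |
|---|---|---|---|---|
| Middle slot | 48° | 4 | −2 | 45 |
| −90 slot | 48° | 3 | −91 | 45 |
| +90 slot, after being knocked | 42° | −5 | 127–133 | 39 |

- **Pedal, pin, mallet:** the top image shows no change at the pedal or pin, and 2 changed pixels at the mallet, against the start.
- **Bystanders:** no changed pixels around any of the six in the scene image.

**What disagreed:**
- **Fingertips:** both cameras and the contact forces put the fingertips about 16 mm behind the reported TCP, not 14 mm ahead as stated. I worked with the measured value.
- **Tilt limit:** joint limits held the tool to about 35° over the rack, so each plate pivoted the rest of the way against the rail in a light grip.
- **Knocked plate:** the +90 plate was knocked askew, about 28° turned, near the end of the rail, after it was placed. It had come to rest, still leaning on the rail and within all limits, so I left it. Its y margin is only 12–18 mm.

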